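# Lay out mortar prisms to dry with a spacer gauge

### The arm

A 6-joint arm with a two-finger parallel gripper is mounted at the origin on the work surface. World frame = base frame: x ahead of the robot, y to its left, z up, the work surface at z = 0. Lengths are in mm, angles in rad, forces in N, time in s.
With the tool pointing down it reaches from about 325 to 775 mm from the base axis. Payload 5.5 kg.
Tool frame: the origin (TCP) lies at the very end of the fingers, on their centre line; the grasp point (between the pads) lies 19 mm behind it (bot.grip_point_offset is the distance from the TCP to the grasp point, in mm); z points along the fingers, y is the line along which they close (so a half turn about z gives the same grasp; the last joint's range is limited). The gripper opens to 85 mm and grips with 20 to 120 N. Pads are 22 mm wide; open, the fingers measure 114 mm over their backs; the gripper's body (76 mm by 85 mm) begins 54 mm behind the grasp point. The pads swing forward as they close: fully open they stand 13 mm farther back than shut.
Start: joints at [-1.16, 0.091, 1.231, -0, 1.82, -0.057], TCP at [270.556, -535.552, 231.275] pointing down, gripper open.
Joint ranges: [-2.87, 2.87], [-0.86, 2.18], [0.17, 2.46], [-1.51, 4.65], [0.06, 2.69], [-2.65, 2.65]. Speed limits (rad/s): [2.57, 2.57, 3.01, 3.14, 3.14, 3.14].

### API

Orientations are given as a rotation vector (axis times angle).
In Python, from workcell import bot gives the robot as it stands.
- The arm moves only by the tool play_rows, never from a script. Its argument "motion" is a list of rows, each an object of numbers: "tx", "ty", "tz": the shift along the tool's x, y, z each as a share of 4 cm, from -1 to 1; "rx", "ry", "rz": the turn, a rotation vector about the tool's x, y, z each as a share of 5 degrees, from -1 to 1; "hand": the opening, from 0 (shut) to 1 (fully open). A call has 1 to 5 rows; each row shifts and turns the commanded pose from where the row before left it, along the tool's axes as they then stand; what a row does not reach is not made up. A row lasts 1/10 s, in which the tool goes at most 50 mm and 8.59 degrees, less where a joint would pass 70% of its speed; a pose out of reach is approached as far as the arm can. A call with a number of a shift or a turn outside -1 to 1 is refused whole. A call with a gripper value outside its range is refused whole. The fingers move at their own pace and stop on an object; "newtons" is the grip in N (left out, the last holds). Time passes only in rows, so rows that do not move let the fingers close. It gives the time, the measured TCP pose, the force, the opening and the grip force at its end, in the units of the state.
- bot.observe(): the state, without advancing time (a new reading comes with each control period).
- bot.camera(name): name is "scene" or "top" or "wrist"; returns the picture (420x560x3 uint8, red, green, blue); there is no depth.
- bot.calibration(name): a dict with "fov_y" (degrees; the focal length in pixels is half the picture's height over the tangent of half this angle, whatever the lens; pixels are square), "cx", "cy" (the principal point, pixels), "xyz" and "attitude" of the camera in the world. Camera axes: x right, y down, z forward; pixel columns grow to the right and rows downward; lengths in mm; the calibration is good to about 2 mm. A picture is of the moment at which its call begins: read the wrist's pose just before it. calibration takes no time and is no camera call; for the wrist camera it gives the pose at the moment of the call.
- bot.finish_job(): hands the job in; it is judged then, once.
The state is a dict: "time": time; "qpos": joint angles; "qvel": joint speeds; "joint_efforts": joint torques, N m; "tcp_pos": TCP position; "tool_rot": TCP orientation; "contact_force": force on the tool from outside, world axes, zero at the start; "ft_torque": the same for the moment, N m; "opening": finger opening in mm; "gripper_force": force on a finger pad.
Only numpy, scipy, OpenCV 4.12 (cv2) and the standard library are available. Lean on these libraries where they do the work, as an engineer would, in place of code of your own. Each camera call takes 0.05 s, during which the arm holds its last target. There are 200 camera calls.

### The job

Lay all the mortar prisms that are there side by side in one straight row on the white drying board, starting from the grey stop bar, tallest first and down to the lowest, each standing square to the stop with its 56 mm ends level with the stop's ends. Set every gap (stop to first prism, and prism to prism) with the aluminium spacer gauge: stand it against the neighbour, bring the next prism up to it, then take it out for the next gap, so that each gap ends as wide as the gauge is thick. When the row is done, hang the gauge by its hook on the stand's bar and, before letting go, tug it gently downwards (about 5 N) to be sure it is held; leave the other things on the bench alone.

Things in the scene. Friction and masses are not known exactly. Their poses are not given: they have to be found in the camera images.
- board: fixed white drying board, 170 mm (its x) by 310 mm (its y), top at z = 8 mm; origin on the table, below the row's centre line (x = 0), which runs along its y. A grey stop bar, 56 mm along x, 20 mm along y, rising 50 mm above the board, lies across its +y end, centred on x = 0; its inner face is at y = +115 mm. The row begins there and grows towards -y
- gauge: loose aluminium spacer, 0.12 kg, upright: 66 mm long (x), 15 mm thick (y; the gap it sets), 70 high; origin at the foot's centre. Along y it looks like a C: plate z 0 to 28 mm over the full length, upright at the -x end (12 mm wide), top beam z 60 to 70 mm over the full length, 12 mm wide lip at the +x end down to z = 48 mm. Starts on the table, +x away from the robot
- gauge_pocket (a point): middle of the pocket's roof under the gauge's top beam, 60 mm above its foot; the pocket is 42 mm long (x -21 to +21 mm). The bar enters by the mouth at the +x end, between z = 28 and 48 mm, then the gauge is lowered until the roof rests on the bar
- stand: fixed retort stand; origin on the table below bar_mid. Its round bar, 8 mm thick, runs level along the stand's y (roughly world y) at z = 150 mm, from y = -65 mm (free end, 14 mm ball) to the upright rod at y = +120 mm (12 mm thick, 280 mm high, 30 mm clamp block at the bar); base plate 130 x 110 x 10 mm under the rod
- bar_mid (a point): axis of the stand's bar at y = 0 of the stand, 150 mm above the table; the bar sits in a sprung clamp and gives way downwards about 1 mm for every 1.2 N, up to 30 mm, and springs back
- prism1: loose grey mortar prism, 56 mm (its x) by 40 mm (its y, laid along the row) by 59 mm high, about 0.28 kg; origin at the centre of its underside; starts standing on the table, turned up to 0.35 rad
- prism2: loose grey mortar prism, 56 mm (its x) by 40 mm (its y, laid along the row) by 53 mm high, about 0.25 kg; origin at the centre of its underside; starts standing on the table, turned up to 0.35 rad
- prism3: loose grey mortar prism, 56 mm (its x) by 40 mm (its y, laid along the row) by 47 mm high, about 0.22 kg; origin at the centre of its underside; starts standing on the table, turned up to 0.35 rad, may be absent
- prism4: loose grey mortar prism, 56 mm (its x) by 40 mm (its y, laid along the row) by 41 mm high, about 0.19 kg; origin at the centre of its underside; starts standing on the table, turned up to 0.35 rad, may be absent
- prism5: loose grey mortar prism, 56 mm (its x) by 40 mm (its y, laid along the row) by 35 mm high, about 0.16 kg; origin at the centre of its underside; starts standing on the table, turned up to 0.35 rad, may be absent
- wash_bottle: bystander: wash bottle, leave alone
- beaker: bystander: beaker, leave alone
- reagent_jar: bystander: reagent jar, leave alone
- dish: bystander: dish, leave alone
- spatula: bystander: spatula, leave alone
- weight: bystander: weight, leave alone
- stopper: bystander: stopper, leave alone
Mind the look-alikes: they are no part of the job. What is shaped like the prism2 but pink is not meant.

How it is judged:
By the outcome, as a careful person would: the job done as asked, in the order asked, and still so for the second after the job is handed in, with the robot touching nothing.
Of prism3, prism4, prism5 only 1 to 2 are there at a start; the rules pass over those that are not, and their reading is None.
At some moment in a run one of prism1, prism2, prism3, prism4, prism5 may be knocked a few centimetres aside while the robot is not near it.
It also fails if it takes over 210 s, if anything falls off the work surface, if the arm or the gripper's body presses on something with over 40 N, if the wrist force passes 120 N, or if a joint passes its speed limit or range.

## Working session

There is one attempt and no reset: what is moved stays moved. The work goes in short steps, Python scripts to look and compute and a tool call to move; the robot and the scene stay as the last step left them, time stands still between calls to the robot, and variables do not carry over. Pictures are saved under pics/ and viewed, at most 14 in all, crops included, and the job is handed in when it is done.

Besides the shell and the picture viewer there is one more tool, called after "Call:" by a JSON object that holds its "method" and its "body", one argument or row to a line. play_rows: Moves the arm, as the interface text tells. Shift numbers are shares of 4 cm and turn numbers shares of 5 degrees, none past 1 either way. Its arguments: {"type":"object","properties":{"motion":{"type":"array","items":{"type":"object","properties":{"tx":{"type":"number"},"ty":{"type":"number"},"tz":{"type":"number"},"rx":{"type":"number"},"ry":{"type":"number"},"rz":{"type":"number"},"hand":{"type":"number"}}}},"newtons":{"type":"number"}},"required":["motion"]}

```bash
ls; mkdir -p pics; python3 - <<'E'
from workcell import bot
import cv2
print(bot.observe())
for n in ("scene","top","wrist"):
    print(n,bot.calibration(n))
    if n!="wrist": cv2.imwrite(f"pics/{n}0.png",bot.camera(n)[:,:,::-1])
print(bot.grip_point_offset)
E
```

```text
pics
{'time': 0.0, 'qpos': array([-1.15970608e+00,  9.18573406e-02,  1.23188879e+00, -3.00144155e-05,
        1.81979164e+00, -5.66819605e-02]), 'qvel': array([ 0.00079995, -0.00032691, -0.00088486, -0.00147632,  0.00224076,
       -0.00124946]), 'joint_efforts': array([ 1.08430334e-05, -4.58736026e+01, -4.18021953e+01, -4.81124346e-06,
        1.16869321e-02, -1.83291121e-05]), 'tcp_pos': array([ 270.42588219, -535.28688871,  230.15013126]), 'tool_rot': array([-3.05420192e+00, -7.27640322e-01,  5.83230914e-04]), 'contact_force': array([-0.81859713,  0.68384956,  1.25515182]), 'ft_torque': array([-0.07744012, -0.02052764, -0.03367401]), 'gripper_force': 0.0, 'opening': 85.42439004818469}
scene {'fov_y': 56.136941685456655, 'cx': 279.0901452156308, 'cy': 207.0686405046267, 'xyz': array([ 969.039025  , -809.19796859,  690.76696611]), 'attitude': array([-2.08595012, -0.49958716,  0.25805468])}
top {'fov_y': 54.90616502684498, 'cx': 281.40766082499, 'cy': 217.0170133778527, 'xyz': array([ 402.75804023,  -34.39388271, 1175.02525507]), 'attitude': array([-2.1347413 ,  2.11311202, -0.15228776])}
wrist {'fov_y': 61.072766180646525, 'cx': 277.3901936882826, 'cy': 208.93572206190728, 'xyz': array([ 336.5791458 , -502.63105581,  372.45152471]), 'attitude': array([ 2.45603794, -1.51080275, -0.22462818])}
18.700000000000003
```

View pics/top0.png

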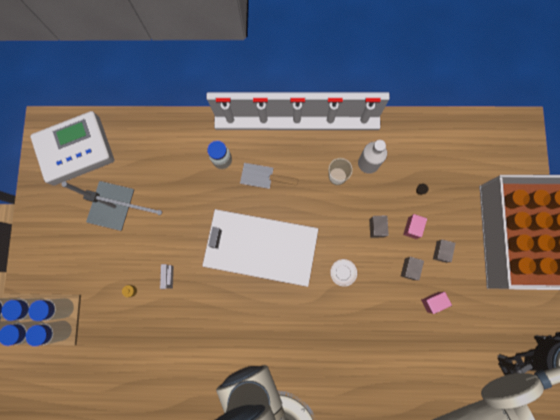

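View pics/scene0.png

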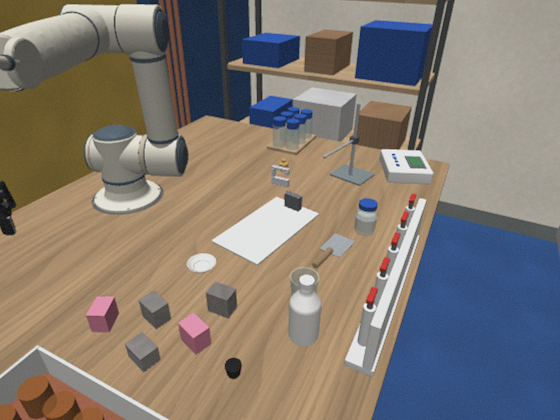

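The top view (up = +x, left = +y) shows the board at about (262,247) with its stop on the left at (215,238). The gauge is at (167,276) and the stand at (110,205), its bar tip near (160,212). There are three grey prisms at (380,226), (445,251) and (414,268), and pink look-alikes at (417,226) and (437,302). The scene view also shows only three grey prisms.

```bash
cat > h.py <<'E'
import numpy as np, cv2
from scipy.spatial.transform import Rotation as R
from workcell import bot
def K(c): 
    f=210/np.tan(np.radians(c["fov_y"])/2); return np.array([[f,0,c["cx"]],[0,f,c["cy"]],[0,0,1]])
def unproj(c,px,z):
    px=np.atleast_2d(px).astype(float); d=np.c_[px,np.ones(len(px))]@np.linalg.inv(K(c)).T
    d=d@R.from_rotvec(c["attitude"]).as_matrix().T; p=c["xyz"]
    return p+d*((z-p[2])/d[:,2])[:,None]
def proj(c,P):
    q=(np.atleast_2d(P)-c["xyz"])@R.from_rotvec(c["attitude"]).as_matrix(); q=q@K(c).T
    return q[:,:2]/q[:,2:]
def tool():
    s=bot.observe(); M=R.from_rotvec(s["tool_rot"]).as_matrix()
    return s["tcp_pos"],np.degrees(np.arctan2(M[1,0],M[0,0])),M[:,2],s
E
python3 - <<'E'
from h import *
c=bot.calibration("top"); img=cv2.imread("pics/top0.png"); hsv=cv2.cvtColor(img,cv2.COLOR_BGR2HSV)
g=((hsv[...,1]<60)&(hsv[...,2]<130)).astype(np.uint8)
w=((hsv[...,1]<40)&(hsv[...,2]>190)).astype(np.uint8)
for nm,m,z in (("grey",g,50),("white",w,8)):
    n,l,st,ce=cv2.connectedComponentsWithStats(cv2.morphologyEx(m,cv2.MORPH_OPEN,np.ones((3,3))))
    for i in range(1,n):
        if 40<st[i,4]<9000 and 150<ce[i][1]<340:
            r=cv2.minAreaRect(np.argwhere(l==i)[:,::-1].astype(np.float32))
            print(nm,st[i,4],ce[i].round(),unproj(c,ce[i],z).round()[0],np.round(r[1]),round(r[2]))
            if nm=="white": print(unproj(c,cv2.boxPoints(r),8).round())
for n,p in dict(gauge=(167,276),bartip=(160,212)).items(): print(n,unproj(c,p,150 if n=="bartip" else 35).round())
for n in ("wrist",):
    k=bot.calibration(n); M=R.from_rotvec(k["attitude"]).as_matrix(); t=tool()
    T=R.from_rotvec(t[3]["tool_rot"]).as_matrix(); print("cam in tool",(T.T@(k["xyz"]-t[0])).round(1),(T.T@M).round(3),t[1])
big=cv2.resize(img[180:320,80:470],None,fx=2,fy=2,interpolation=cv2.INTER_CUBIC); cv2.imwrite("pics/top0b.png",big)
E
```

```text
grey 464 [ 89. 161.] [753. 558.  50.] [38. 82.] 36
grey 208 [366. 165.] [ 745. -249.   50.] [21. 14.] 36
grey 80 [224. 163.] [748. 160.  50.] [ 7. 17.] 60
grey 2270 [494. 235.] [ 547. -595.   50.] [111.  22.] 85
grey 289 [531. 180.] [ 703. -712.   50.] [ 5. 56.] 90
grey 1638 [107. 204.] [625. 494.  50.] [67. 44.] 14
grey 110 [  7. 197.] [643. 789.  50.] [15.  8.] 18
grey 319 [379. 226.] [ 568. -281.   50.] [20. 16.] 90
grey 392 [  4. 244.] [507. 779.  50.] [10. 47.] 0
grey 161 [215. 238.] [531. 178.  50.] [ 9. 19.] 12
grey 303 [444. 251.] [ 501. -457.   50.] [17. 20.] 14
grey 289 [413. 269.] [ 451. -369.   50.] [17. 20.] 13
white 96 [376. 158.] [ 779. -286.    8.] [ 7. 14.] 90
[[ 789. -266.    8.]
 [ 789. -307.    8.]
 [ 767. -307.    8.]
 [ 767. -265.    8.]]
white 5879 [263. 248.] [508.  47.   8.] [107.  58.] 11
[[ 454.  220.    8.]
 [ 622.  196.    8.]
 [ 566. -114.    8.]
 [ 401.  -83.    8.]]
white 521 [343. 272.] [ 441. -185.    8.] [24. 25.] 90
[[ 475. -150.    8.]
 [ 475. -221.    8.]
 [ 408. -220.    8.]
 [ 407. -149.    8.]]
gauge [[423. 313.  35.]]
bartip [[585. 306. 150.]]
cam in tool [  73.8    0.4 -142.2] [[-0.    -0.957 -0.29 ]
 [ 1.    -0.     0.001]
 [-0.001 -0.29   0.957]] 26.80233558055635
```

View pics/top0b.png

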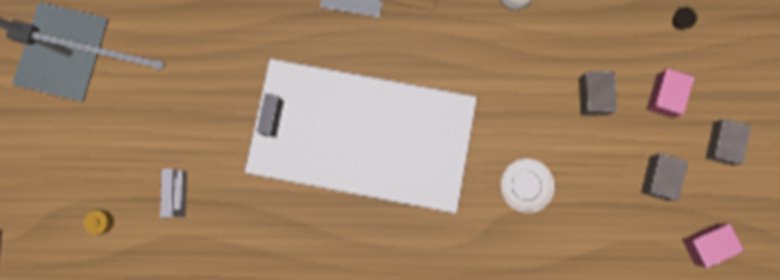

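The zoomed view shows the same scene and no further prisms. The gauge stands upright, its C side facing the board. I'll move over the prisms, turning the tool to match the board (heading about 80°).

Call:
{"method": "play_rows", "body": {
  "motion": [
    {"tx": 1,"ty": -0.15,"hand": 1},
    {"tx": 1,"ty": -0.15,"hand": 1},
    {"tx": 1,"ty": -0.15,"hand": 1},
    {"tx": 1,"ty": -0.15,"hand": 1},
    {"tx": 1,"ty": -0.15,"hand": 1}
  ]
}}

```text
$.motion[0]: bad value
```

Call:
{"method": "play_rows", "body": {
  "motion": [
    {"tx": 1,"ty": -0.15,"hand": 1},
    {"tx": 1,"ty": -0.15,"hand": 1},
    {"rz": -0.97,"hand": 1},
    {"rz": -0.97,"hand": 1},
    {"rz": -0.97,"hand": 1}
  ]
}}

```text
$.motion[0]: bad value
```

Call:
{"method": "play_rows", "body": {
  "motion": [
    {"rz": -0.97,"hand": 1},
    {"rz": -0.97,"hand": 1},
    {"rz": -0.97,"hand": 1},
    {"rz": -0.97,"hand": 1},
    {"rz": -0.97,"hand": 1}
  ]
}}

```text
$.motion[0]: bad value
```

Call:
{"method": "play_rows", "body": {
  "motion": [
    {"rz": -0.97,"hand": 1},
    {"rz": -0.97,"hand": 1},
    {"rz": -0.97,"hand": 1},
    {"hand": 1},
    {"hand": 1}
  ]
}}

```text
$.motion[0]: bad value
```

```bash
python3 - <<'E'
from h import *
t=tool(); c=bot.calibration("wrist"); im=bot.camera("wrist"); cv2.imwrite("pics/w1.png",im[:,:,::-1])
import pickle; pickle.dump(c,open("pics/w1.pkl","wb")); print(t[0].round(1),t[1],t[2].round(3),c["xyz"])
E
```

```text
[ 270.5 -535.3  230.2] 26.80233558055635 [-0.001  0.002 -1.   ] [ 336.5791458  -502.63105581  372.45152471]
```

View pics/w1.png

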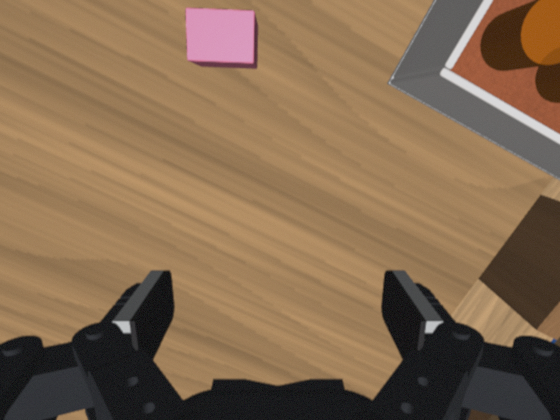

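The arm hasn't moved: the rows were refused, probably because keys were missing. The wrist view shows the fingers at the bottom and only a pink block at (222,37).

Call:
{"method": "play_rows", "body": {
  "motion": [
    {"tx": 1,"ty": -0.15,"tz": 0,"rx": 0,"ry": 0,"rz": 0,"hand": 1},
    {"tx": 1,"ty": -0.15,"tz": 0,"rx": 0,"ry": 0,"rz": 0,"hand": 1},
    {"tx": 1,"ty": -0.15,"tz": 0,"rx": 0,"ry": 0,"rz": 0,"hand": 1},
    {"tx": 1,"ty": -0.15,"tz": 0,"rx": 0,"ry": 0,"rz": 0,"hand": 1},
    {"tx": 1,"ty": -0.15,"tz": 0,"rx": 0,"ry": 0,"rz": 0,"hand": 1}
  ]
}}

```text
time: 0.65
tcp_pos: [436.6, -417.5, 230.9]
tool_rot: [-3.056, -0.728, 0.0]
contact_force: [0.6, -0.3, -0.0]
opening: 85.4
gripper_force: 0.0
```

Call:
{"method": "play_rows", "body": {
  "motion": [
    {"tx": 0.54,"ty": 0.1,"tz": -0.83,"rx": 0,"ry": 0,"rz": -0.97,"hand": 1},
    {"tx": 0.54,"ty": 0.1,"tz": -0.83,"rx": 0,"ry": 0,"rz": -0.97,"hand": 1},
    {"tx": 0.54,"ty": 0.1,"tz": -0.83,"rx": 0,"ry": 0,"rz": -0.97,"hand": 1},
    {"tx": 0,"ty": 0,"tz": 0,"rx": 0,"ry": 0,"rz": -0.97,"hand": 1},
    {"tx": 0,"ty": 0,"tz": 0,"rx": 0,"ry": 0,"rz": -0.97,"hand": 1}
  ]
}}

```text
time: 1.15
tcp_pos: [497.9, -394.5, 332.1]
tool_rot: [2.83, 1.36, 0.001]
contact_force: [0.2, -1.3, -0.6]
opening: 85.2
gripper_force: 0.0
```

Call:
{"method": "play_rows", "body": {
  "motion": [
    {"tx": 0,"ty": 0,"tz": 0,"rx": 0,"ry": 0,"rz": -0.97,"hand": 1},
    {"tx": 0,"ty": 0,"tz": 0,"rx": 0,"ry": 0,"rz": -0.97,"hand": 1},
    {"tx": 0,"ty": 0,"tz": 0,"rx": 0,"ry": 0,"rz": -0.97,"hand": 1},
    {"tx": 0,"ty": 0,"tz": 0,"rx": 0,"ry": 0,"rz": -0.97,"hand": 1},
    {"tx": 0,"ty": 0,"tz": 0,"rx": 0,"ry": 0,"rz": -0.97,"hand": 1}
  ]
}}

```text
time: 1.65
tcp_pos: [496.9, -394.9, 330.3]
tool_rot: [-2.483, -1.923, 0.0]
contact_force: [0.7, -0.1, -0.0]
opening: 85.3
gripper_force: 0.0
```

Call:
{"method": "play_rows", "body": {
  "motion": [
    {"tx": 0,"ty": 0,"tz": 0,"rx": 0,"ry": 0,"rz": -0.97,"hand": 1},
    {"tx": 0,"ty": 0,"tz": 0,"rx": 0,"ry": 0,"rz": 0,"hand": 1},
    {"tx": 0,"ty": 0,"tz": 0,"rx": 0,"ry": 0,"rz": 0,"hand": 1}
  ]
}}

```text
time: 1.95
tcp_pos: [496.8, -394.9, 330.6]
tool_rot: [-2.406, -2.02, 0.0]
contact_force: [0.3, -0.6, 0.0]
opening: 85.2
gripper_force: 0.0
```

```bash
cat >> h.py <<'E'
import pickle
def snap(tag,cam="wrist"):
    c=bot.calibration(cam); im=bot.camera(cam)[:,:,::-1].copy(); cv2.imwrite(f"pics/{tag}.png",im); pickle.dump(c,open(f"pics/{tag}.pkl","wb"))
    t=tool(); print(tag,"tcp",t[0].round(1),"phi",round(t[1],2),"z",t[2].round(3),"F",t[3]["contact_force"].round(1),"t",round(t[3]["time"],1)); return c,im
def load(tag): return pickle.load(open(f"pics/{tag}.pkl","rb")),cv2.imread(f"pics/{tag}.png")
E
python3 -c "
from h import *
snap('w2')"
```

```text
w2 tcp [ 496.9 -394.8  330.6] phi 80.04 z [-0.  0. -1.] F [ 0.2  0.2 -0.1] t 2.0
```

View pics/w2.png

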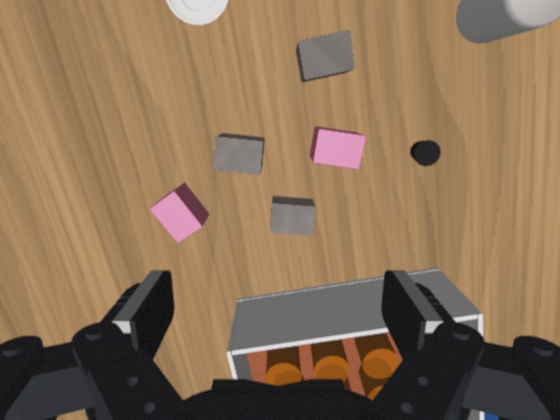

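The wrist view shows grey prisms at (326,55), (239,155) and (293,216), and pink ones at (339,148) and (180,212). I'll fit boxes of the possible heights to the silhouettes in the wrist and scene pictures.

```bash
cat >> h.py <<'E'
from scipy.optimize import minimize
def boxpts(x,y,a,L,W,h,z0=0):
    u=np.array([[i*L/2,j*W/2] for i in(-1,1) for j in(-1,1)]); A=np.array([[np.cos(a),-np.sin(a)],[np.sin(a),np.cos(a)]])
    u=u@A.T+[x,y]; return np.vstack([np.c_[u,np.full(4,z0)],np.c_[u,np.full(4,z0+h)]])
def greymask(im,smax=60,vmax=135):
    hsv=cv2.cvtColor(im,cv2.COLOR_BGR2HSV); m=((hsv[...,1]<smax)&(hsv[...,2]<vmax)).astype(np.uint8)
    return cv2.morphologyEx(m,cv2.MORPH_OPEN,np.ones((3,3)))
def blob(m,px):
    n,l,st,ce=cv2.connectedComponentsWithStats(m); px=np.round(px).astype(int)
    i=l[px[1],px[0]]; return (l==i).astype(np.uint8) if i else None
def iou(c,m,P,S=4):
    q=proj(c,P); h=cv2.convexHull((((q+0.5)*S-0.5)*16).astype(np.int32)); x,y,w,hh=cv2.boundingRect(np.argwhere(m)[:,::-1].astype(np.int32))
    x0,y0=max(x-15,0),max(y-15,0); sub=m[y0:y+hh+15,x0:x+w+15]; M=cv2.resize(sub,None,fx=S,fy=S,interpolation=cv2.INTER_LINEAR if False else cv2.INTER_NEAREST)
    r=np.zeros_like(M); cv2.fillConvexPoly(r,h-np.array([x0*S*16,y0*S*16]),1,shift=4)
    return (r&M).sum()/(r|M).sum()
def fit(views,x,y,a,h,L=56,W=40,z0=0):
    f=lambda v:-sum(iou(c,m,boxpts(v[0],v[1],v[2],L,W,h,z0)) for c,m in views)/len(views)
    best=None
    for da in(-.25,0,.25):
        r=minimize(f,[x,y,a+da],method="Nelder-Mead",options=dict(initial_simplex=[[x,y,a+da],[x+6,y,a+da],[x,y+6,a+da],[x,y,a+da+.15]],xatol=.05,fatol=1e-4))
        if best is None or r.fun<best.fun: best=r
    return best.x,-best.fun
E
cat > loc.py <<'E'
from h import *
cw,iw=load("w2"); cs=bot.calibration("scene"); is_=cv2.imread("pics/scene0.png")
mw=greymask(iw); ms=greymask(is_)
for px in ((326,55),(239,155),(293,216)):
    b=blob(mw,px); p=unproj(cw,px,50)[0]; s=blob(ms,proj(cs,[p[0],p[1],25])[0])
    print(px,b.sum(),None if s is None else s.sum())
    for h in (59,53,47,41,35):
        v,e=fit([(cw,b)],p[0],p[1],0,h); out=[v.round(3),round(e,3)]
        if s is not None: v,e=fit([(cs,s)],p[0],p[1],0,h); out+=[v.round(3),round(e,3)]
        print(h,*out)
E
python3 loc.py
```

```text
(326, 55) 2158 784
59 [ 5.69578e+02 -2.85091e+02  5.30000e-02] 0.915 [ 5.68332e+02 -2.83958e+02 -2.00000e-03] 0.877
53 [ 5.70628e+02 -2.84146e+02  3.90000e-02] 0.946 [ 5.66676e+02 -2.81879e+02  2.70000e-02] 0.918
47 [ 5.71467e+02 -2.83751e+02  3.00000e-02] 0.967 [ 5.65188e+02 -2.80390e+02  8.80000e-02] 0.883
41 [ 5.72218e+02 -2.83240e+02  3.00000e-02] 0.965 [ 5.63543e+02 -2.77066e+02  2.75000e-01] 0.833
35 [ 5.73307e+02 -2.82802e+02  3.10000e-02] 0.945 [ 5.63126e+02 -2.76681e+02  2.83000e-01] 0.768Traceback (most recent call last):
  File "loc.py", line 6, in <module>
    print(px,b.sum(),None if s is None else s.sum())
             ^^^^^
AttributeError: 'NoneType' object has no attribute 'sum'
```

```bash
python3 - <<'E'
from h import *
cw,iw=load("w2"); hs=cv2.cvtColor(iw,cv2.COLOR_BGR2HSV)
for p in ((326,55),(239,155),(293,216),(239,140),(350,40),(345,45),(280,230),(270,155),(300,120),(311,65)): print(p,hs[p[1],p[0]])
s=cv2.imread("pics/scene0.png"); h2=cv2.cvtColor(s,cv2.COLOR_BGR2HSV)
for p in ((150,303),(155,318),(143,344),(148,358),(222,293),(215,303),(240,300),(175,330)): print(p,h2[p[1],p[0]])
cv2.imwrite("pics/s0crop.png",np.hstack([cv2.resize(s[270:380,110:260],None,fx=2.66,fy=2.66,interpolation=cv2.INTER_CUBIC),cv2.resize(iw[20:130,200:350],None,fx=2.66,fy=2.66,interpolation=cv2.INTER_CUBIC)]))
E
```

```text
(326, 55) [ 10  19 122]
(239, 155) [  4  15 134]
(293, 216) [  4  15 133]
(239, 140) [  9  19 133]
(350, 40) [ 12  31 125]
(345, 45) [  4  15 123]
(280, 230) [  4  14 141]
(270, 155) [ 16 113 174]
(300, 120) [ 16 111 158]
(311, 65) [  8  16 124]
(150, 303) [  9  13 141]
(155, 318) [18 16 79]
(143, 344) [  9  13 137]
(148, 358) [ 4 22 80]
(222, 293) [ 14  22 128]
(215, 303) [15 18 87]
(240, 300) [ 16  92 174]
(175, 330) [ 16  90 184]
```

View pics/s0crop.png

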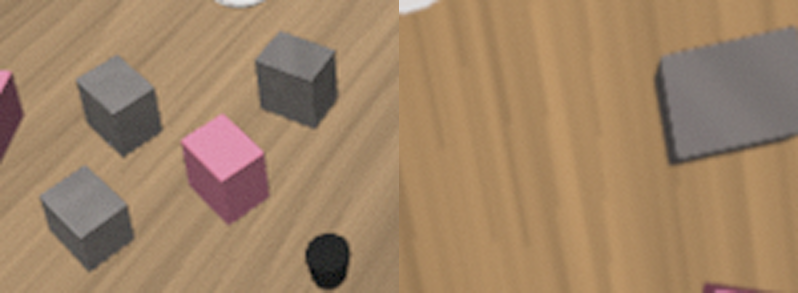

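The crop shows the three grey blocks cleanly with no heavy shadows. Their tops are brighter than my threshold allowed, so I'll raise it.

```bash
sed -i 's/smax=60,vmax=135/smax=58,vmax=185/' h.py; python3 loc.py
```

```text
(326, 55) 2189 823
59 [ 5.69629e+02 -2.84959e+02  3.60000e-02] 0.927 [ 5.67812e+02 -2.83754e+02  3.30000e-02] 0.922
53 [ 5.70697e+02 -2.84101e+02  3.60000e-02] 0.958 [ 5.66192e+02 -2.81501e+02  2.50000e-02] 0.946
47 [ 5.71519e+02 -2.83453e+02  2.90000e-02] 0.974 [ 5.64569e+02 -2.79512e+02 -7.70000e-02] 0.888
41 [ 5.72474e+02 -2.82905e+02  2.80000e-02] 0.963 [ 5.62792e+02 -2.76253e+02  2.89000e-01] 0.831
35 [ 5.73573e+02 -2.82378e+02  2.20000e-02] 0.937 [ 5.62768e+02 -2.75972e+02  2.73000e-01] 0.763
(239, 155) 1724 775
59 [ 4.54202e+02 -3.74247e+02 -2.93000e-01] 0.885 [ 4.52168e+02 -3.75304e+02 -3.65000e-01] 0.878
53 [ 4.53054e+02 -3.75199e+02 -2.84000e-01] 0.919 [ 4.50307e+02 -3.73833e+02 -3.36000e-01] 0.936
47 [ 4.51946e+02 -3.75764e+02 -2.74000e-01] 0.954 [ 4.47886e+02 -3.71568e+02 -3.26000e-01] 0.953
41 [ 4.51324e+02 -3.76157e+02 -2.78000e-01] 0.974 [ 4.44736e+02 -3.69329e+02 -3.16000e-01] 0.9
35 [ 4.50673e+02 -3.76621e+02 -2.73000e-01] 0.961 [ 4.43444e+02 -3.67935e+02 -3.30000e-01] 0.831
(293, 216) 1529 837
59 [ 5.03368e+02 -4.61587e+02 -2.56000e-01] 0.785 [ 5.04311e+02 -4.69940e+02 -3.47000e-01] 0.765
53 [ 5.03298e+02 -4.64462e+02 -2.46000e-01] 0.825 [ 5.03942e+02 -4.69923e+02 -3.38000e-01] 0.813
47 [ 5.02976e+02 -4.67390e+02 -2.44000e-01] 0.869 [ 5.02364e+02 -4.68420e+02 -3.27000e-01] 0.87
41 [ 5.02977e+02 -4.69630e+02 -2.42000e-01] 0.916 [ 5.01146e+02 -4.67760e+02 -3.10000e-01] 0.931
35 [ 5.03305e+02 -4.70384e+02 -2.52000e-01] 0.962 [ 4.98916e+02 -4.66144e+02 -2.92000e-01] 0.959
```

The heights order clearly: A at (570,-285) is tallest (prism1), B at (453,-375) is prism2 and C at (503,-469) is lowest. Next I'll view the board, gauge and stand.

Call:
{"method": "play_rows", "body": {
  "motion": [
    {"tx": 0.95,"ty": -0.2,"tz": 0,"rx": 0,"ry": 0,"rz": 0,"hand": 1},
    {"tx": 0.95,"ty": -0.2,"tz": 0,"rx": 0,"ry": 0,"rz": 0,"hand": 1},
    {"tx": 0.95,"ty": -0.2,"tz": 0,"rx": 0,"ry": 0,"rz": 0,"hand": 1},
    {"tx": 0.95,"ty": -0.2,"tz": 0,"rx": 0,"ry": 0,"rz": 0,"hand": 1},
    {"tx": 0.95,"ty": -0.2,"tz": 0,"rx": 0,"ry": 0,"rz": 0,"hand": 1}
  ]
}}

```text
time: 2.5
tcp_pos: [489.6, -199.4, 330.9]
tool_rot: [2.406, 2.02, 0.0]
contact_force: [0.2, 0.2, -0.2]
opening: 85.2
gripper_force: 0.0
```

Call:
{"method": "play_rows", "body": {
  "motion": [
    {"tx": 0.95,"ty": -0.2,"tz": 0,"rx": 0,"ry": 0,"rz": 0,"hand": 1},
    {"tx": 0.95,"ty": -0.2,"tz": 0,"rx": 0,"ry": 0,"rz": 0,"hand": 1},
    {"tx": 0.95,"ty": -0.2,"tz": 0,"rx": 0,"ry": 0,"rz": 0,"hand": 1},
    {"tx": 0.95,"ty": -0.2,"tz": 0,"rx": 0,"ry": 0,"rz": 0,"hand": 1},
    {"tx": 0.95,"ty": -0.2,"tz": 0,"rx": 0,"ry": 0,"rz": 0,"hand": 1}
  ]
}}

```text
time: 3.0
tcp_pos: [482.6, -5.3, 331.0]
tool_rot: [2.406, 2.02, 0.001]
contact_force: [1.1, 0.5, -0.3]
opening: 85.3
gripper_force: 0.0
```

Call:
{"method": "play_rows", "body": {
  "motion": [
    {"tx": 0.95,"ty": -0.2,"tz": 0,"rx": 0,"ry": 0,"rz": 0,"hand": 1},
    {"tx": 0.95,"ty": -0.2,"tz": 0,"rx": 0,"ry": 0,"rz": 0,"hand": 1},
    {"tx": 0.95,"ty": -0.2,"tz": 0,"rx": 0,"ry": 0,"rz": 0,"hand": 1},
    {"tx": 0,"ty": 0,"tz": 0,"rx": 0,"ry": 0,"rz": 0,"hand": 1},
    {"tx": 0,"ty": 0,"tz": 0,"rx": 0,"ry": 0,"rz": 0,"hand": 1}
  ]
}}

```text
time: 3.5
tcp_pos: [478.7, 110.2, 330.8]
tool_rot: [2.403, 2.024, -0.001]
contact_force: [-0.8, 0.2, -0.1]
opening: 85.0
gripper_force: 0.0
```

```bash
python3 -c "
from h import *
snap('w3')"
```

```text
w3 tcp [478.8 109.3 330.9] phi 80.13 z [ 0.    -0.001 -1.   ] F [-0.1  0.2  0.4] t 3.5
```

View pics/w3.png

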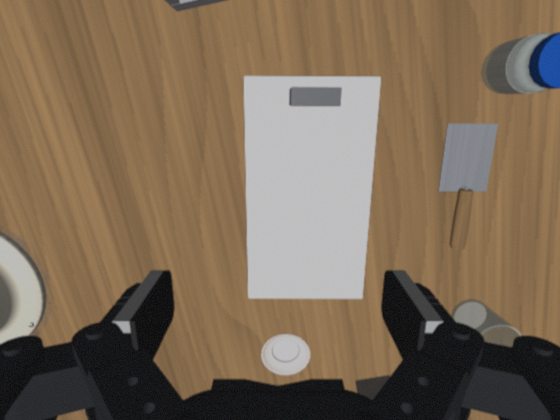

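The board is fully visible, its corners near (245,77), (380,77), (364,299) and (248,299) and the stop top at (316,96). The gauge's corner just shows at (190,2).

```bash
python3 - <<'E'
from h import *
c,im=load("w3"); hsv=cv2.cvtColor(im,cv2.COLOR_BGR2HSV)
m=((hsv[...,1]<45)&(hsv[...,2]>165)).astype(np.uint8); b=blob(m,(300,200)); b=cv2.morphologyEx(b,cv2.MORPH_CLOSE,np.ones((25,25)))
v,e=fit([(c,b)],511,55,-.17,8,170,310); print("board",v,e)
q=cv2.approxPolyDP(cv2.convexHull(np.argwhere(b)[:,::-1].astype(np.int32)),6,True)[:,0]; print(q.tolist()); P=unproj(c,q,8)[:,:2]; print(P.round(1), np.linalg.norm(np.roll(P,1,0)-P,axis=1).round(1))
s=greymask(im,58,140); s=blob(s,(316,96)); print(s.sum())
v2,e2=fit([(c,s)],532,178,v[2],50,56,20,8); print("stop",v2,e2)
A=np.array([[np.cos(v[2]),-np.sin(v[2])],[np.sin(v[2]),np.cos(v[2])]]); print("stop in board",A.T@(v2[:2]-v[:2]))
E
```

```text
board [ 5.11236344e+02  5.19252497e+01 -1.73282405e-01] 0.9870746893440389
[[380, 77], [362, 297], [249, 298], [244, 76]]
[[ 620.4  188.8]
 [ 567.5 -111.6]
 [ 402.8  -84.9]
 [ 456.2  218.3]] [166.8 305.  166.8 307.8]
923
stop [ 5.33614424e+02  1.79729946e+02 -1.70562634e-01] 0.936976389946687
stop in board [7.30822085e-03 1.29749061e+02]
```

Call:
{"method": "play_rows", "body": {
  "motion": [
    {"tx": 0.9,"ty": -0.2,"tz": 0.3,"rx": 0,"ry": 0,"rz": 0,"hand": 1},
    {"tx": 0.9,"ty": -0.2,"tz": 0.3,"rx": 0,"ry": 0,"rz": 0,"hand": 1},
    {"tx": 0.9,"ty": -0.2,"tz": 0.3,"rx": 0,"ry": 0,"rz": 0,"hand": 1},
    {"tx": 0.9,"ty": -0.2,"tz": 0.3,"rx": 0,"ry": 0,"rz": 0,"hand": 1},
    {"tx": 0,"ty": 0,"tz": 0,"rx": 0,"ry": 0,"rz": 0,"hand": 1}
  ]
}}

```text
time: 4.05
tcp_pos: [471.4, 258.7, 279.9]
tool_rot: [-2.401, -2.023, 0.006]
contact_force: [-0.1, 0.0, 0.4]
opening: 85.4
gripper_force: 0.0
```

```bash
python3 -c "
from h import *
snap('w4')"
```

```text
w4 tcp [471.9 257.  281.2] phi 80.18 z [-0.003 -0.002 -1.   ] F [-0.8 -0.1  0.1] t 4.1
```

View pics/w4.png

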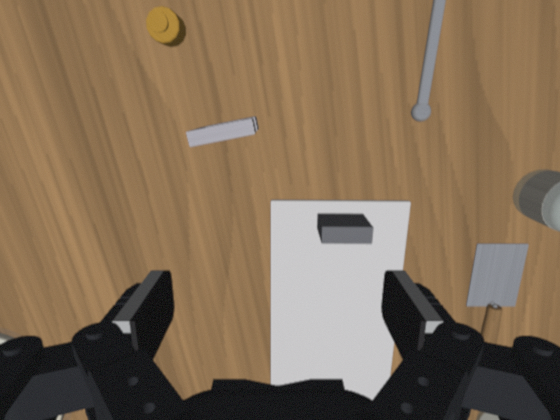

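The gauge's top beam spans (187,140) to (256,125). The bar's ball is at (421,113) and the bar runs up to (438,0); the stop's near face and top are at (345,230).

```bash
python3 - <<'E'
from h import *
c,im=load("w4"); hsv=cv2.cvtColor(im,cv2.COLOR_BGR2HSV)
m=((hsv[...,1]<60)).astype(np.uint8); b=blob(m,(220,132)); print(b.sum(), cv2.minAreaRect(np.argwhere(b)[:,::-1].astype(np.float32)))
p=unproj(c,(221,132),70)[0]; print(p)
v,e=fit([(c,b)],p[0],p[1],0,70,66,15); print("gauge full",v,e)
bb=blob(m,(421,113))
for y in (10,25,40,55,70,85): 
    xs=np.where(bb[y])[0]; print(y,xs.min(),xs.max(),unproj(c,((xs.min()+xs.max())/2,y),150)[0].round(1))
yy,xx=np.where(bb[98:130]); print("ball",xx.min(),xx.max(),98+yy.max(),unproj(c,((xx[yy>8].min()+xx[yy>8].max())/2,113),150)[0])
# stop
s=greymask(im,58,140); s=blob(s,(345,232)); v2,e2=fit([(c,s)],532,178,-.173,50,56,20,8); print("stop",v2,e2)
w=((hsv[...,1]<45)&(hsv[...,2]>165)).astype(np.uint8); w=blob(w,(300,250)); ys,xs=np.where(w); print("board far edge",unproj(c,[(272,ys.min()),(408,ys.min())],8).round(1), ys.min())
print("pred", np.array([511.2,51.9])+155*np.array([.1725,.985])-85*np.array([.985,-.1725]))
E
```

```text
1271 ((221.90383911132812, 131.51925659179688), (18.238800048828125, 71.77851104736328), 78.69007110595703)
[424.4935665  311.78880535  70.        ]
gauge full [4.22879590e+02 3.11085365e+02 2.24317509e-02] 0.9584569732937686
10 432 443 [601.3 370.9 150. ]
25 429 441 [599.2 361.9 150. ]
40 427 438 [597.1 352.7 150. ]
55 424 436 [594.9 343.3 150. ]
70 422 433 [592.7 333.6 150. ]
85 420 431 [590.8 323.7 150. ]
ball 411 430 120 [586.18161996 304.69929052 150.        ]
stop [ 5.33666013e+02  1.80684927e+02 -1.68337363e-01] 0.9290378920191359
board far edge [[457.  218.1   8. ]
 [618.7 190.5   8. ]] 201
pred [454.2125 219.2375]
```

Call:
{"method": "play_rows", "body": {
  "motion": [
    {"tx": 0,"ty": 0,"tz": 0,"rx": 0,"ry": 0,"rz": -0.74,"hand": 1},
    {"tx": 0,"ty": 0,"tz": 0,"rx": 0,"ry": 0,"rz": -0.74,"hand": 1},
    {"tx": 0,"ty": 0,"tz": 0,"rx": 0,"ry": 0,"rz": -0.74,"hand": 1},
    {"tx": 0.69,"ty": -0.6,"tz": 0,"rx": 0,"ry": 0,"rz": 0,"hand": 1},
    {"tx": 0.69,"ty": -0.6,"tz": 0,"rx": 0,"ry": 0,"rz": 0,"hand": 1}
  ]
}}

```text
time: 4.6
tcp_pos: [423.8, 309.0, 283.7]
tool_rot: [2.203, 2.238, 0.001]
contact_force: [0.7, 0.9, 0.1]
opening: 85.1
gripper_force: 0.0
```

Call:
{"method": "play_rows", "body": {
  "motion": [
    {"tx": 0,"ty": 0,"tz": 1,"rx": 0,"ry": 0,"rz": 0,"hand": 1},
    {"tx": 0,"ty": 0,"tz": 1,"rx": 0,"ry": 0,"rz": 0,"hand": 1},
    {"tx": 0,"ty": 0,"tz": 1,"rx": 0,"ry": 0,"rz": 0,"hand": 1},
    {"tx": 0,"ty": 0,"tz": 0.75,"rx": 0,"ry": 0,"rz": 0,"hand": 1},
    {"tx": 0,"ty": 0,"tz": 0,"rx": 0,"ry": 0,"rz": 0,"hand": 1}
  ]
}}

```text
time: 5.1
tcp_pos: [421.7, 307.9, 128.3]
tool_rot: [-2.199, -2.241, 0.013]
contact_force: [0.3, -0.9, -0.2]
opening: 85.6
gripper_force: 0.0
```

```bash
python3 - <<'E'
from h import *
c,im=snap('w5')
hsv=cv2.cvtColor(im,cv2.COLOR_BGR2HSV); m=(hsv[...,1]<60).astype(np.uint8)
px=proj(c,[423,311,70])[0]; print(px); b=blob(m,px)
if b is not None:
  print(b.sum(),fit([(c,b)],423,311,.02,70,66,15))
cv2.imwrite("pics/w5v.png",im)
E
```

```text
w5 tcp [422.8 308.9 131.7] phi 91.1 z [-0.003 -0.002 -1.   ] F [0.4 0.6 0.8] t 5.2
[279.80201234 223.82255546]
5176 (array([4.23312690e+02, 3.12223233e+02, 2.10214872e-02]), np.float64(0.971951520566142))
```

View pics/w5v.png

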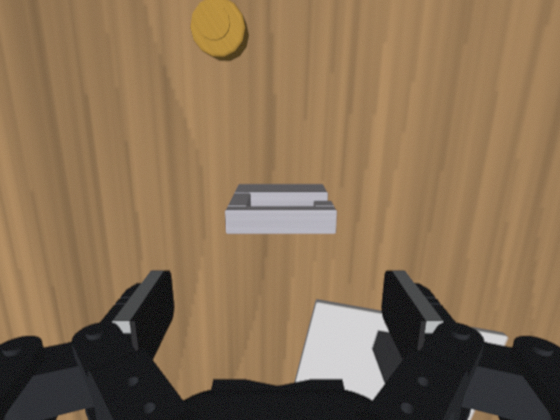

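The gauge's top beam is centred at (281,220), lip on the right. I'll shift about 4 mm, descend and grip.

Call:
{"method": "play_rows", "body": {
  "motion": [
    {"tx": 0.1,"ty": 0.02,"tz": 0.5,"rx": 0,"ry": 0,"rz": 0,"hand": 1},
    {"tx": 0,"ty": 0,"tz": 0.6,"rx": 0,"ry": 0,"rz": 0,"hand": 1},
    {"tx": 0,"ty": 0,"tz": 0.6,"rx": 0,"ry": 0,"rz": 0,"hand": 1},
    {"tx": 0,"ty": 0,"tz": 0.5,"rx": 0,"ry": 0,"rz": 0,"hand": 1},
    {"tx": 0,"ty": 0,"tz": 0,"rx": 0,"ry": 0,"rz": 0,"hand": 1}
  ]
}}

```text
time: 5.65
tcp_pos: [423.9, 314.2, 44.9]
tool_rot: [2.199, 2.244, -0.002]
contact_force: [-0.0, -0.1, 0.4]
opening: 85.3
gripper_force: 0.0
```

Call:
{"method": "play_rows", "body": {
  "motion": [
    {"tx": 0,"ty": 0,"tz": 0,"rx": 0,"ry": 0,"rz": 0,"hand": 0.7},
    {"tx": 0,"ty": 0,"tz": 0,"rx": 0,"ry": 0,"rz": 0,"hand": 0.7},
    {"tx": 0,"ty": 0,"tz": 0,"rx": 0,"ry": 0,"rz": 0,"hand": 0.7},
    {"tx": 0,"ty": 0,"tz": 0,"rx": 0,"ry": 0,"rz": 0,"hand": 0.7},
    {"tx": 0,"ty": 0,"tz": 0,"rx": 0,"ry": 0,"rz": 0,"hand": 0.7}
  ],
  "newtons": 40
}}

```text
time: 6.15
tcp_pos: [425.2, 316.0, 48.4]
tool_rot: [2.196, 2.244, 0.008]
contact_force: [0.1, -0.6, 6.9]
opening: 64.9
gripper_force: 46.0
```

```bash
python3 - <<'E'
from h import *
c,im=snap('w6'); print(bot.observe()["opening"],bot.observe()["gripper_force"])
E
```

```text
w6 tcp [425.2 316.   48.4] phi 91.24 z [ 0.005  0.003 -1.   ] F [ 0.2 -0.4  7.2] t 6.2
64.78526810131244 46.0482756793499
```

View pics/w6.png

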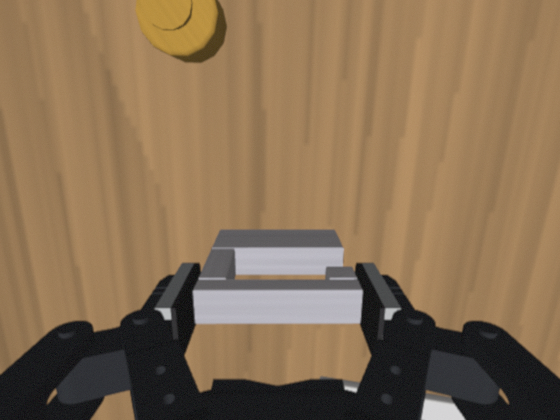

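The gauge is gripped by its ends: beam at rows 280–322, cols 195–361, with the lip and mouth on the right. I'll lift it and turn to the board heading.

Call:
{"method": "play_rows", "body": {
  "motion": [
    {"tx": 0,"ty": 0,"tz": -0.5,"rx": 0,"ry": 0,"rz": 0,"hand": 0.7},
    {"tx": 0,"ty": 0,"tz": -0.9,"rx": 0,"ry": 0,"rz": 0,"hand": 0.7},
    {"tx": 0,"ty": 0,"tz": -0.9,"rx": 0,"ry": 0,"rz": 0.74,"hand": 0.7},
    {"tx": 0,"ty": 0,"tz": -0.5,"rx": 0,"ry": 0,"rz": 0.74,"hand": 0.7},
    {"tx": 0,"ty": 0,"tz": 0,"rx": 0,"ry": 0,"rz": 0.74,"hand": 0.7}
  ]
}}

```text
time: 6.7
tcp_pos: [425.3, 316.2, 162.9]
tool_rot: [2.406, 2.019, 0.014]
contact_force: [0.3, -0.9, -0.7]
opening: 64.9
gripper_force: 45.2
```

Call:
{"method": "play_rows", "body": {
  "motion": [
    {"tx": 0,"ty": 0,"tz": 0,"rx": 0,"ry": 0,"rz": 0,"hand": 0.7},
    {"tx": 0,"ty": 0,"tz": 0,"rx": 0,"ry": 0,"rz": 0,"hand": 0.7}
  ]
}}

```text
time: 6.9
tcp_pos: [423.5, 315.1, 157.0]
tool_rot: [2.402, 2.025, -0.0]
contact_force: [0.5, 0.9, -1.5]
opening: 65.2
gripper_force: 45.2
```

```bash
cat >> h.py <<'E'
YAW=-0.172; XB=np.array([np.cos(YAW),np.sin(YAW)]); YB=np.array([-np.sin(YAW),np.cos(YAW)]); F0=np.array([531.9,170.35])
def brow(p): d=np.asarray(p)[:2]-F0; return d@XB,-d@YB   # (x across, s from stop face)
def delta(x,s,z,phi=None):
    """shares for tool move to row coords (x,s), TCP z"""
    t=tool(); d=np.r_[F0+x*XB-s*YB-t[0][:2],z-t[0][2]]; a=np.radians(t[1])
    tx=d[0]*np.cos(a)+d[1]*np.sin(a); ty=d[0]*np.sin(a)-d[1]*np.cos(a)
    print("need mm tx %.1f ty %.1f tz %.1f | shares %.2f %.2f %.2f"%(tx,ty,-d[2],tx/40,ty/40,-d[2]/40), "phi %.2f F %s open %.1f"%(t[1],t[3]["contact_force"].round(1),t[3]["opening"]),"row",np.round(brow(t[0]),1),"z",t[0][2].round(1))
E
python3 - <<'E'
from h import *
c,im=load('w6'); print(unproj(c,[(277,301),(195,301),(361,301)],70).round(1))
delta(0,17.5,100)
E
```

```text
[[425.3 315.8  70. ]
 [393.9 315.2  70. ]
 [457.6 316.4  70. ]]
need mm tx -141.7 ty 131.4 tz 57.0 | shares -3.54 3.28 1.42 phi 80.25 F [ 0.5  0.9 -1.5] open 65.2 row [-131.6 -124. ] z 157.0
```

Call:
{"method": "play_rows", "body": {
  "motion": [
    {"tx": -0.71,"ty": 0.66,"tz": 0,"rx": 0,"ry": 0,"rz": 0,"hand": 0.7},
    {"tx": -0.71,"ty": 0.66,"tz": 0,"rx": 0,"ry": 0,"rz": 0,"hand": 0.7},
    {"tx": -0.71,"ty": 0.66,"tz": 0,"rx": 0,"ry": 0,"rz": 0,"hand": 0.7},
    {"tx": -0.71,"ty": 0.66,"tz": 0,"rx": 0,"ry": 0,"rz": 0,"hand": 0.7},
    {"tx": -0.71,"ty": 0.66,"tz": 0,"rx": 0,"ry": 0,"rz": 0,"hand": 0.7}
  ]
}}

```text
time: 7.4
tcp_pos: [529.5, 151.2, 156.1]
tool_rot: [-2.402, -2.024, 0.002]
contact_force: [0.9, 0.8, -1.5]
opening: 65.0
gripper_force: 45.2
```

Call:
{"method": "play_rows", "body": {
  "motion": [
    {"tx": 0,"ty": 0,"tz": 0.7,"rx": 0,"ry": 0,"rz": 0,"hand": 0.7},
    {"tx": 0,"ty": 0,"tz": 0.7,"rx": 0,"ry": 0,"rz": 0,"hand": 0.7},
    {"tx": 0,"ty": 0,"tz": 0.7,"rx": 0,"ry": 0,"rz": 0,"hand": 0.7},
    {"tx": 0,"ty": 0,"tz": 0,"rx": 0,"ry": 0,"rz": 0,"hand": 0.7},
    {"tx": 0,"ty": 0,"tz": 0,"rx": 0,"ry": 0,"rz": 0,"hand": 0.7}
  ]
}}

```text
time: 7.9
tcp_pos: [528.7, 152.5, 72.5]
tool_rot: [-2.402, -2.023, 0.003]
contact_force: [-0.1, -0.8, -1.6]
opening: 64.8
gripper_force: 45.2
```

```bash
python3 - <<'E'
from h import *
snap('w7'); delta(0,17.5,58)
E
```

```text
w7 tcp [529.6 152.8  74. ] phi 80.19 z [ 0.001  0.    -1.   ] F [-0.3  0.6 -0.1] t 8.0
need mm tx 0.2 ty -0.8 tz 16.0 | shares 0.00 -0.02 0.40 phi 80.19 F [-0.3  0.6 -0.1] open 64.6 row [ 0.8 17.7] z 74.0
```

View pics/w7.png

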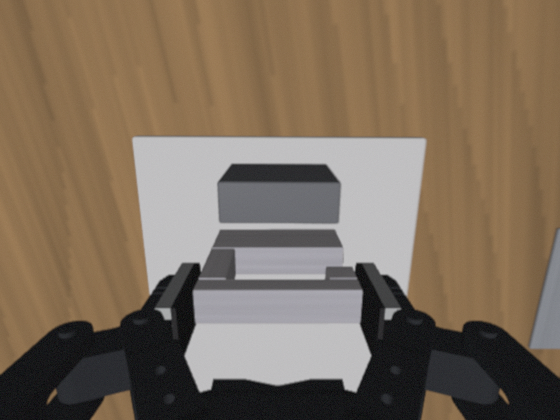

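The stop's inner top edge runs along row 221, cols 219–340. The held gauge is centred (beam cols 195–361) just before it and square to it.

```bash
python3 - <<'E'
from h import *
c,im=load('w7'); P=unproj(c,[(219,221),(340,221)],58); print(P.round(1),[np.round(brow(p),1) for p in P]); 
print(im[205:232,280].mean(1).astype(int)); r=im[200].mean(1).astype(int); print(r[212:226],r[333:347])
E
```

```text
[[505.7 176.9  58. ]
 [561.1 167.3  58. ]] [array([-26.9,  -1.9]), array([29.3, -2. ])]
[110 110 109 109 110 111 110 111 110 108 110 110 107 107 108 108 109 118
 162 189 193 193 191 175 134  96  83]
[191 192 192 193 190 170 123 104 113 111 113 113 112 112] [110 110 110 111 106 106 123 161 189 193 190 193 192 191]
```

Call:
{"method": "play_rows", "body": {
  "motion": [
    {"tx": 0,"ty": -0.02,"tz": 0.25,"rx": 0,"ry": 0,"rz": 0,"hand": 0.7},
    {"tx": 0,"ty": 0,"tz": 0.12,"rx": 0,"ry": 0,"rz": 0,"hand": 0.7},
    {"tx": 0,"ty": 0,"tz": 0,"rx": 0,"ry": 0,"rz": 0,"hand": 0.7},
    {"tx": 0,"ty": 0,"tz": 0,"rx": 0,"ry": 0,"rz": 0,"hand": 0.7}
  ]
}}

```text
time: 8.35
tcp_pos: [528.4, 152.9, 58.2]
tool_rot: [2.404, 2.023, 0.0]
contact_force: [0.3, -0.3, -1.3]
opening: 64.8
gripper_force: 45.3
```

Call:
{"method": "play_rows", "body": {
  "motion": [
    {"tx": 0.1,"ty": 0,"tz": 0,"rx": 0,"ry": 0,"rz": 0,"hand": 0.7},
    {"tx": 0.04,"ty": 0,"tz": 0,"rx": 0,"ry": 0,"rz": 0,"hand": 0.7},
    {"tx": 0,"ty": 0,"tz": 0,"rx": 0,"ry": 0,"rz": 0,"hand": 0.7},
    {"tx": 0,"ty": 0,"tz": 0,"rx": 0,"ry": 0,"rz": 0,"hand": 0.7}
  ]
}}

```text
time: 8.75
tcp_pos: [529.5, 158.4, 58.2]
tool_rot: [2.404, 2.023, 0.0]
contact_force: [-0.2, 0.1, -1.3]
opening: 65.1
gripper_force: 45.3
```

```bash
python3 - <<'E'
from h import *
delta(0,7.5,57)
E
```

```text
need mm tx 4.6 ty 0.4 tz 1.2 | shares 0.12 0.01 0.03 phi 80.17 F [-0.2  0.1 -1.3] open 65.1 row [-0.4 12.1] z 58.2
```

```bash
sed -i 's/F0=np.array(\[531.9,170.35\])/F0=np.array([533.4,172.1])/' h.py
```

Call:
{"method": "play_rows", "body": {
  "motion": [
    {"tx": 0.1,"ty": 0.04,"tz": 0.02,"rx": 0,"ry": 0,"rz": 0,"hand": 0.7},
    {"tx": 0.03,"ty": 0,"tz": 0,"rx": 0,"ry": 0,"rz": 0,"hand": 0.7},
    {"tx": 0,"ty": 0,"tz": 0,"rx": 0,"ry": 0,"rz": 0,"hand": 0.7},
    {"tx": 0,"ty": 0,"tz": 0,"rx": 0,"ry": 0,"rz": 0,"hand": 0.7}
  ]
}}

```text
time: 9.15
tcp_pos: [531.9, 163.2, 57.2]
tool_rot: [-2.404, -2.023, 0.0]
contact_force: [-0.5, -0.4, -1.3]
opening: 65.0
gripper_force: 45.3
```

Call:
{"method": "play_rows", "body": {
  "motion": [
    {"tx": 0.03,"ty": 0,"tz": 0,"rx": 0,"ry": 0,"rz": 0,"hand": 0.7},
    {"tx": 0.02,"ty": 0,"tz": 0,"rx": 0,"ry": 0,"rz": 0,"hand": 0.7},
    {"tx": 0,"ty": 0,"tz": 0,"rx": 0,"ry": 0,"rz": 0,"hand": 0.7},
    {"tx": 0,"ty": 0,"tz": 0,"rx": 0,"ry": 0,"rz": 0,"hand": 0.7}
  ]
}}

```text
time: 9.55
tcp_pos: [532.2, 165.2, 57.3]
tool_rot: [-2.404, -2.023, -0.0]
contact_force: [-0.9, 0.8, -0.8]
opening: 65.4
gripper_force: 45.3
```

```bash
python3 - <<'E'
from h import *
delta(0,7.5,57)
E
```

```text
need mm tx -0.5 ty -0.0 tz 0.3 | shares -0.01 -0.00 0.01 phi 80.16 F [-0.9  0.8 -0.8] open 65.4 row [0. 7.] z 57.3
```

Call:
{"method": "play_rows", "body": {
  "motion": [
    {"tx": 0.03,"ty": 0,"tz": 0,"rx": 0,"ry": 0,"rz": 0,"hand": 0.7},
    {"tx": 0,"ty": 0,"tz": 0,"rx": 0,"ry": 0,"rz": 0,"hand": 0.7},
    {"tx": 0,"ty": 0,"tz": 0,"rx": 0,"ry": 0,"rz": 0,"hand": 0.7}
  ]
}}

```text
time: 9.85
tcp_pos: [532.4, 166.4, 57.3]
tool_rot: [2.404, 2.023, 0.0]
contact_force: [0.6, 0.2, -2.5]
opening: 64.7
gripper_force: 45.3
```

Call:
{"method": "play_rows", "body": {
  "motion": [
    {"tx": 0.03,"ty": 0,"tz": 0,"rx": 0,"ry": 0,"rz": 0,"hand": 0.7},
    {"tx": 0,"ty": 0,"tz": 0,"rx": 0,"ry": 0,"rz": 0,"hand": 0.7},
    {"tx": 0,"ty": 0,"tz": 0,"rx": 0,"ry": 0,"rz": 0,"hand": 0.7}
  ]
}}

```text
time: 10.15
tcp_pos: [532.5, 166.8, 57.3]
tool_rot: [2.404, 2.022, -0.002]
contact_force: [-1.3, -4.2, -0.7]
opening: 64.7
gripper_force: 45.4
```

Call:
{"method": "play_rows", "body": {
  "motion": [
    {"tx": 0.03,"ty": 0,"tz": 0,"rx": 0,"ry": 0,"rz": 0,"hand": 0.7},
    {"tx": 0,"ty": 0,"tz": 0,"rx": 0,"ry": 0,"rz": 0,"hand": 0.7},
    {"tx": 0,"ty": 0,"tz": 0,"rx": 0,"ry": 0,"rz": 0,"hand": 0.7}
  ]
}}

```text
time: 10.45
tcp_pos: [532.6, 166.9, 57.3]
tool_rot: [2.403, 2.02, -0.005]
contact_force: [-2.6, -8.0, 1.3]
opening: 64.8
gripper_force: 45.6
```

```bash
python3 - <<'E'
from h import *
delta(0,7.5,57)
E
```

```text
need mm tx -2.3 ty -0.1 tz 0.3 | shares -0.06 -0.00 0.01 phi 80.10 F [-2.6 -8.   1.3] open 64.8 row [0.1 5.2] z 57.3
```

Call:
{"method": "play_rows", "body": {
  "motion": [
    {"tx": -0.04,"ty": 0,"tz": 0,"rx": 0,"ry": 0,"rz": 0,"hand": 0.7},
    {"tx": 0,"ty": 0,"tz": 0.03,"rx": 0,"ry": 0,"rz": 0,"hand": 0.7},
    {"tx": 0,"ty": 0,"tz": 0.02,"rx": 0,"ry": 0,"rz": 0,"hand": 0.7},
    {"tx": 0,"ty": 0,"tz": 0,"rx": 0,"ry": 0,"rz": 0,"hand": 0.7},
    {"tx": 0,"ty": 0,"tz": 0,"rx": 0,"ry": 0,"rz": 0,"hand": 0.7}
  ]
}}

```text
time: 10.95
tcp_pos: [532.7, 166.8, 56.5]
tool_rot: [2.403, 2.022, 0.0]
contact_force: [-3.2, -5.4, 5.7]
opening: 64.7
gripper_force: 46.0
```

```bash
sed -i 's/F0=np.array(\[533.4,172.1\])/F0=np.array([533.8,174.3])/' h.py; python3 - <<'E'
from h import *
delta(0,7.5,57)
E
```

```text
need mm tx 0.1 ty -0.2 tz -0.5 | shares 0.00 -0.01 -0.01 phi 80.14 F [-3.2 -5.4  5.7] open 64.7 row [0.2 7.6] z 56.5
```

Call:
{"method": "play_rows", "body": {
  "motion": [
    {"tx": 0,"ty": 0,"tz": 0,"rx": 0,"ry": 0,"rz": 0,"hand": 1},
    {"tx": 0,"ty": 0,"tz": 0,"rx": 0,"ry": 0,"rz": 0,"hand": 1},
    {"tx": 0,"ty": 0,"tz": 0,"rx": 0,"ry": 0,"rz": 0,"hand": 1},
    {"tx": 0,"ty": 0,"tz": -0.5,"rx": 0,"ry": 0,"rz": 0,"hand": 1},
    {"tx": 0,"ty": 0,"tz": -1,"rx": 0,"ry": 0,"rz": 0,"hand": 1}
  ]
}}

```text
time: 11.45
tcp_pos: [530.4, 167.0, 111.6]
tool_rot: [-2.4, -2.02, 0.011]
contact_force: [0.5, 0.8, -0.1]
opening: 85.4
gripper_force: 0.0
```

Call:
{"method": "play_rows", "body": {
  "motion": [
    {"tx": 0,"ty": 0,"tz": -1,"rx": 0,"ry": 0,"rz": 0,"hand": 1},
    {"tx": 0,"ty": 0,"tz": -1,"rx": 0,"ry": 0,"rz": 0,"hand": 1},
    {"tx": -0.94,"ty": 0.24,"tz": 0,"rx": 0,"ry": 0,"rz": 0,"hand": 1},
    {"tx": -0.94,"ty": 0.24,"tz": 0,"rx": 0,"ry": 0,"rz": 0,"hand": 1},
    {"tx": -0.94,"ty": 0.24,"tz": 0,"rx": 0,"ry": 0,"rz": 0,"hand": 1}
  ]
}}

```text
time: 11.95
tcp_pos: [541.9, 50.5, 195.7]
tool_rot: [2.402, 2.024, 0.002]
contact_force: [0.9, -0.2, 0.1]
opening: 85.5
gripper_force: 0.0
```

Call:
{"method": "play_rows", "body": {
  "motion": [
    {"tx": -0.94,"ty": 0.24,"tz": 0,"rx": 0,"ry": 0,"rz": 0,"hand": 1},
    {"tx": -0.94,"ty": 0.24,"tz": 0,"rx": 0,"ry": 0,"rz": 0,"hand": 1},
    {"tx": -0.94,"ty": 0.24,"tz": 0,"rx": 0,"ry": 0,"rz": 0,"hand": 1},
    {"tx": -0.94,"ty": 0.24,"tz": 0,"rx": 0,"ry": 0,"rz": 0,"hand": 1},
    {"tx": -0.94,"ty": 0.24,"tz": 0,"rx": 0,"ry": 0,"rz": 0,"hand": 1}
  ]
}}

```text
time: 12.45
tcp_pos: [557.0, -143.7, 195.2]
tool_rot: [2.403, 2.023, 0.001]
contact_force: [0.6, -0.0, -0.1]
opening: 85.3
gripper_force: 0.0
```

Call:
{"method": "play_rows", "body": {
  "motion": [
    {"tx": -0.94,"ty": 0.24,"tz": 0,"rx": 0,"ry": 0,"rz": 0,"hand": 1},
    {"tx": -0.94,"ty": 0.24,"tz": 0,"rx": 0,"ry": 0,"rz": 0,"hand": 1},
    {"tx": -0.94,"ty": 0.24,"tz": 0,"rx": 0,"ry": 0,"rz": 0,"hand": 1},
    {"tx": 0,"ty": 0,"tz": 0,"rx": 0,"ry": 0,"rz": 0,"hand": 1},
    {"tx": 0,"ty": 0,"tz": 0,"rx": 0,"ry": 0,"rz": 0,"hand": 1}
  ]
}}

```text
time: 12.95
tcp_pos: [565.9, -258.9, 194.6]
tool_rot: [-2.404, -2.02, -0.001]
contact_force: [0.8, 0.7, 0.3]
opening: 85.6
gripper_force: 0.0
```

```bash
cat >> h.py <<'E'
def findprism(tag,guess,h):
    c,im=snap(tag); m=greymask(im); n,l,st,ce=cv2.connectedComponentsWithStats(m); out=[]
    for i in range(1,n):
        if 600<st[i,4]<20000 and ce[i][1]<300 and st[i,1]+st[i,3]<330:
            p=unproj(c,ce[i],h*.8)[0]; v,e=fit([(c,(l==i).astype(np.uint8))],p[0],p[1],guess[2],h); out.append((v,e)); print(ce[i].round(),st[i,4],"xy",v[:2].round(1),"yaw",np.degrees(v[2]).round(2),"iou",round(e,3))
    v=min(out,key=lambda o:np.hypot(*(o[0][:2]-guess[:2])))[0]; return v
def graspdelta(v,z=None,off=(0,0)):
    t=tool(); phi=90+np.degrees(v[2]); a=np.radians(phi); d=v[:2]+off-t[0][:2]
    tx=d[0]*np.cos(a)+d[1]*np.sin(a); ty=d[0]*np.sin(a)-d[1]*np.cos(a)
    print("turn first: rz shares %.2f (deg %.2f); then tx %.2f ty %.2f shares"%((t[1]-phi)/5,t[1]-phi,tx/40,ty/40),"" if z is None else "tz %.2f"%((t[0][2]-z)/40))
E
python3 - <<'E'
from h import *
v=findprism("p1",[569.6,-285,.036],59); graspdelta(v,12)
E
```

```text
p1 tcp [ 566.  -258.   194.9] phi 80.15 z [-0.     0.001 -1.   ] F [0.4 0.1 0.6] t 13.0
[476.  54.] 4816 xy [ 731.8 -179.8] yaw -21.54 iou 0.459
[507. 158.] 6420 xy [ 757.8 -261.5] yaw 69.58 iou 0.762
[286. 217.] 3881 xy [ 570.1 -284.2] yaw 3.0 iou 0.933
turn first: rz shares -2.57 (deg -12.85); then tx -0.66 ty 0.07 shares tz 4.57
```

Call:
{"method": "play_rows", "body": {
  "motion": [
    {"tx": 0,"ty": 0,"tz": 0,"rx": 0,"ry": 0,"rz": -0.86,"hand": 1},
    {"tx": 0,"ty": 0,"tz": 0,"rx": 0,"ry": 0,"rz": -0.86,"hand": 1},
    {"tx": 0,"ty": 0,"tz": 0,"rx": 0,"ry": 0,"rz": -0.86,"hand": 1},
    {"tx": -0.66,"ty": 0.07,"tz": 0.4,"rx": 0,"ry": 0,"rz": 0,"hand": 1},
    {"tx": 0,"ty": 0,"tz": 1,"rx": 0,"ry": 0,"rz": 0,"hand": 1}
  ]
}}

```text
time: 13.5
tcp_pos: [572.6, -286.0, 144.0]
tool_rot: [2.153, 2.273, 0.003]
contact_force: [0.2, 0.5, -1.0]
opening: 85.3
gripper_force: 0.0
```

Call:
{"method": "play_rows", "body": {
  "motion": [
    {"tx": 0,"ty": 0,"tz": 0,"rx": 0,"ry": 0,"rz": 0,"hand": 1},
    {"tx": 0,"ty": 0,"tz": 0,"rx": 0,"ry": 0,"rz": 0,"hand": 1}
  ]
}}

```text
time: 13.7
tcp_pos: [569.8, -283.0, 138.9]
tool_rot: [-2.158, -2.28, 0.0]
contact_force: [0.2, -0.7, 0.1]
opening: 85.2
gripper_force: 0.0
```

```bash
python3 - <<'E'
from h import *
v=findprism("p1b",[570,-284,.05],59); graspdelta(v,14)
E
```

```text
p1b tcp [ 570.6 -283.6  140.9] phi 93.14 z [ 0.001 -0.    -1.   ] F [0.  0.7 0.3] t 13.8
[510.  61.] 5241 xy [ 730.6 -176.7] yaw -11.11 iou 0.644
[528. 197.] 5940 xy [ 759.9 -266.7] yaw 61.32 iou 0.931
[278. 212.] 5961 xy [ 570.5 -284.3] yaw 1.22 iou 0.943
turn first: rz shares 0.38 (deg 1.92); then tx -0.02 ty -0.00 shares tz 3.17
```

Well centred, so I'll descend and grip prism1.

Call:
{"method": "play_rows", "body": {
  "motion": [
    {"tx": -0.02,"ty": 0,"tz": 0.9,"rx": 0,"ry": 0,"rz": 0.19,"hand": 1},
    {"tx": 0,"ty": 0,"tz": 0.9,"rx": 0,"ry": 0,"rz": 0,"hand": 1},
    {"tx": 0,"ty": 0,"tz": 0.8,"rx": 0,"ry": 0,"rz": 0,"hand": 1},
    {"tx": 0,"ty": 0,"tz": 0.55,"rx": 0,"ry": 0,"rz": 0,"hand": 1},
    {"tx": 0,"ty": 0,"tz": 0,"rx": 0,"ry": 0,"rz": 0,"hand": 1}
  ]
}}

```text
time: 14.25
tcp_pos: [569.4, -284.2, 11.7]
tool_rot: [-2.177, -2.26, 0.001]
contact_force: [-0.8, 1.4, -1.1]
opening: 85.5
gripper_force: 0.0
```

Call:
{"method": "play_rows", "body": {
  "motion": [
    {"tx": 0,"ty": 0,"tz": 0,"rx": 0,"ry": 0,"rz": 0,"hand": 0.55},
    {"tx": 0,"ty": 0,"tz": 0,"rx": 0,"ry": 0,"rz": 0,"hand": 0.55},
    {"tx": 0,"ty": 0,"tz": 0,"rx": 0,"ry": 0,"rz": 0,"hand": 0.55},
    {"tx": 0,"ty": 0,"tz": 0,"rx": 0,"ry": 0,"rz": 0,"hand": 0.55},
    {"tx": 0,"ty": 0,"tz": 0,"rx": 0,"ry": 0,"rz": 0,"hand": 0.55}
  ],
  "newtons": 40
}}

```text
time: 14.75
tcp_pos: [571.8, -286.3, 17.1]
tool_rot: [2.177, 2.258, 0.002]
contact_force: [-0.1, 0.2, 6.0]
opening: 55.7
gripper_force: 44.0
```

Call:
{"method": "play_rows", "body": {
  "motion": [
    {"tx": 0,"ty": 0,"tz": -0.4,"rx": 0,"ry": 0,"rz": 0,"hand": 0.55},
    {"tx": 0,"ty": 0,"tz": -0.9,"rx": 0,"ry": 0,"rz": 0,"hand": 0.55},
    {"tx": 0,"ty": 0,"tz": -0.9,"rx": 0,"ry": 0,"rz": 0,"hand": 0.55},
    {"tx": 0,"ty": 0,"tz": -0.9,"rx": 0,"ry": 0,"rz": 0,"hand": 0.55},
    {"tx": 0,"ty": 0,"tz": 0,"rx": 0,"ry": 0,"rz": 0,"hand": 0.55}
  ]
}}

```text
time: 15.25
tcp_pos: [572.7, -286.8, 146.5]
tool_rot: [2.172, 2.253, 0.005]
contact_force: [0.9, -0.7, -1.0]
opening: 55.9
gripper_force: 43.6
```

```bash
python3 - <<'E'
from h import *
c,im=snap("p1c"); delta(0,50,140)
m=greymask(im,58,165); m[:,:190]=0; m[:,370:]=0
print([ (r,int(m[r].sum()),np.where(m[r])[0][[0,-1]].tolist() if m[r].any() else None) for r in range(150,360,12)])
t=tool(); print(proj(c,[t[0]+[0,0,45]]).round())
E
```

```text
p1c tcp [ 571.8 -286.3  142.6] phi 92.1 z [ 0.007 -0.004 -1.   ] F [ 0.7  0.2 -3.2] t 15.3
need mm tx 412.8 ty -31.4 tz 2.6 | shares 10.32 -0.78 0.07 phi 92.10 F [ 0.7  0.2 -3.2] open 55.7 row [116.2 447.3] z 142.6
[(150, 0, None), (162, 0, None), (174, 0, None), (186, 0, None), (198, 0, None), (210, 0, None), (222, 122, [217, 338]), (234, 134, [211, 344]), (246, 146, [205, 350]), (258, 158, [199, 356]), (270, 176, [190, 365]), (282, 180, [190, 369]), (294, 180, [190, 369]), (306, 179, [190, 368]), (318, 180, [190, 369]), (330, 180, [190, 369]), (342, 180, [190, 369]), (354, 180, [190, 369])]
[[275. 332.]]
```

Call:
{"method": "play_rows", "body": {
  "motion": [
    {"tx": 0,"ty": 0,"tz": 0,"rx": 0,"ry": 0,"rz": 0.8,"hand": 0.55},
    {"tx": 0,"ty": 0,"tz": 0,"rx": 0,"ry": 0,"rz": 0.8,"hand": 0.55},
    {"tx": 0,"ty": 0,"tz": 0,"rx": 0,"ry": 0,"rz": 0.8,"hand": 0.55},
    {"tx": 0.95,"ty": -0.29,"tz": 0,"rx": 0,"ry": 0,"rz": 0,"hand": 0.55},
    {"tx": 0.95,"ty": -0.29,"tz": 0,"rx": 0,"ry": 0,"rz": 0,"hand": 0.55}
  ]
}}

```text
time: 15.8
tcp_pos: [559.1, -206.1, 134.8]
tool_rot: [-2.404, -2.016, 0.002]
contact_force: [0.7, 1.0, -2.1]
opening: 55.7
gripper_force: 43.8
```

Call:
{"method": "play_rows", "body": {
  "motion": [
    {"tx": 0.95,"ty": -0.29,"tz": 0,"rx": 0,"ry": 0,"rz": 0,"hand": 0.55},
    {"tx": 0.95,"ty": -0.29,"tz": 0,"rx": 0,"ry": 0,"rz": 0,"hand": 0.55},
    {"tx": 0.95,"ty": -0.29,"tz": 0,"rx": 0,"ry": 0,"rz": 0,"hand": 0.55},
    {"tx": 0.95,"ty": -0.29,"tz": 0,"rx": 0,"ry": 0,"rz": 0,"hand": 0.55},
    {"tx": 0.95,"ty": -0.29,"tz": 0,"rx": 0,"ry": 0,"rz": 0,"hand": 0.55}
  ]
}}

```text
time: 16.3
tcp_pos: [534.5, -7.9, 135.5]
tool_rot: [-2.403, -2.02, 0.003]
contact_force: [1.3, 0.2, -3.3]
opening: 55.5
gripper_force: 43.8
```

Call:
{"method": "play_rows", "body": {
  "motion": [
    {"tx": 0.95,"ty": -0.29,"tz": 0,"rx": 0,"ry": 0,"rz": 0,"hand": 0.55},
    {"tx": 0.95,"ty": -0.29,"tz": 0,"rx": 0,"ry": 0,"rz": 0,"hand": 0.55},
    {"tx": 0.95,"ty": -0.29,"tz": 0,"rx": 0,"ry": 0,"rz": 0,"hand": 0.55},
    {"tx": 0,"ty": 0,"tz": 0,"rx": 0,"ry": 0,"rz": 0,"hand": 0.55},
    {"tx": 0,"ty": 0,"tz": 0,"rx": 0,"ry": 0,"rz": 0,"hand": 0.55}
  ]
}}

```text
time: 16.8
tcp_pos: [520.3, 109.3, 135.9]
tool_rot: [-2.402, -2.024, 0.004]
contact_force: [-0.2, -0.2, -2.3]
opening: 55.3
gripper_force: 43.9
```

```bash
python3 - <<'E'
from h import *
snap("p1d"); delta(0,50,60)
E
```

```text
p1d tcp [520.6 108.5 136.1] phi 80.13 z [-0.002 -0.001 -1.   ] F [-0.8  0.4 -3. ] t 16.9
need mm tx 17.1 ty 1.7 tz 76.1 | shares 0.43 0.04 1.90 phi 80.13 F [-0.8  0.4 -3. ] open 55.7 row [-1.7 67.1] z 136.1
```

Call:
{"method": "play_rows", "body": {
  "motion": [
    {"tx": 0.43,"ty": 0.04,"tz": 0,"rx": 0,"ry": 0,"rz": 0,"hand": 0.55},
    {"tx": 0,"ty": 0,"tz": 0.9,"rx": 0,"ry": 0,"rz": 0,"hand": 0.55},
    {"tx": 0,"ty": 0,"tz": 0.9,"rx": 0,"ry": 0,"rz": 0,"hand": 0.55},
    {"tx": 0,"ty": 0,"tz": 0.6,"rx": 0,"ry": 0,"rz": 0,"hand": 0.55},
    {"tx": 0,"ty": 0,"tz": 0.2,"rx": 0,"ry": 0,"rz": 0,"hand": 0.55}
  ]
}}

```text
time: 17.35
tcp_pos: [523.8, 124.6, 29.2]
tool_rot: [-2.404, -2.017, 0.009]
contact_force: [0.6, 0.0, -2.8]
opening: 55.5
gripper_force: 43.8
```

Call:
{"method": "play_rows", "body": {
  "motion": [
    {"tx": 0,"ty": 0,"tz": 0,"rx": 0,"ry": 0,"rz": 0,"hand": 0.55},
    {"tx": 0,"ty": 0,"tz": 0,"rx": 0,"ry": 0,"rz": 0,"hand": 0.55},
    {"tx": 0,"ty": 0,"tz": 0,"rx": 0,"ry": 0,"rz": 0,"hand": 0.55}
  ]
}}

```text
time: 17.65
tcp_pos: [527.1, 125.6, 35.5]
tool_rot: [2.404, 2.02, 0.005]
contact_force: [0.1, 1.2, -2.6]
opening: 55.8
gripper_force: 43.8
```

```bash
python3 - <<'E'
from h import *
snap("p1e"); delta(0,38,26)
E
```

```text
p1e tcp [527.  125.6  35.4] phi 80.09 z [ 0.003  0.001 -1.   ] F [ 0.3  0.9 -2. ] t 17.7
need mm tx 11.1 ty -1.6 tz 9.4 | shares 0.28 -0.04 0.23 phi 80.09 F [ 0.3  0.9 -2. ] open 55.5 row [ 1.6 49.1] z 35.4
```

View pics/p1e.png

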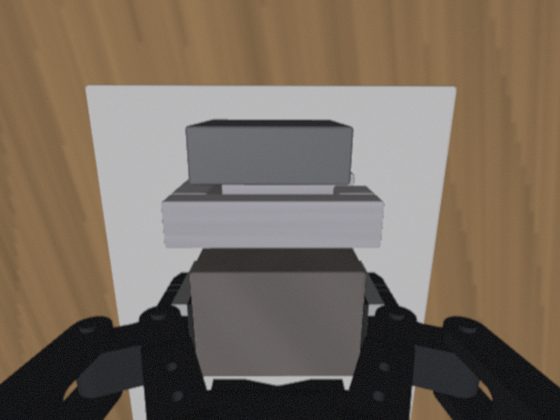

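Here the gauge stands flush at the stop. The stop top spans cols 188–352, and the prism is square to the gauge but about 2 mm to the right (centre col 278 against 270).

```bash
python3 - <<'E'
from h import *
c,im=load("p1e"); g=im.mean(2)
def edges(row,a,b): 
    d=np.diff(cv2.GaussianBlur(g,(5,1),0)[row]); i=np.arange(a,b); j=a+np.argmax(np.abs(d[a:b])); return j+.5
L,Rr=edges(160,175,200),edges(160,340,365); print("stop",L,Rr,[np.round(brow(p),1) for p in unproj(c,[(L,183),(Rr,183)],58)])
L,Rr=edges(255,185,215),edges(255,345,375); print("prism face",L,Rr)
for r in (280,300,330): print(r,edges(r,180,205),edges(r,350,380))
print("tcp px",proj(c,[tool()[0]+[0,0,42]]))
print(g[225:290,280].astype(int))
E
```

```text
stop 186.5 351.5 [array([-29.1,   2.7]), array([27.6,  2.8])]
prism face 198.5 355.5
280 183.5 371.5
300 191.5 363.5
330 193.5 360.5
tcp px [[276.18679103 333.60136653]]
[157 156 157 157 158 157 159 157 156 158 159 160 159 160 162 161 159 160
 160 160 159 155 130  88  59  50  51  49  48  51  51  52  51  51  50  48
  47  52  48  49  47  47  48  47  47  49  61  74  87  92  94  93  94  92
  93  91  93  92  92  91  93  93  96  94  93]
```

Call:
{"method": "play_rows", "body": {
  "motion": [
    {"tx": 0,"ty": -0.06,"tz": 0.1,"rx": 0,"ry": 0,"rz": 0,"hand": 0.55},
    {"tx": 0,"ty": 0,"tz": 0.1,"rx": 0,"ry": 0,"rz": 0,"hand": 0.55},
    {"tx": 0.15,"ty": 0,"tz": 0,"rx": 0,"ry": 0,"rz": 0,"hand": 0.55},
    {"tx": 0.1,"ty": 0,"tz": 0,"rx": 0,"ry": 0,"rz": 0,"hand": 0.55},
    {"tx": 0,"ty": 0,"tz": 0,"rx": 0,"ry": 0,"rz": 0,"hand": 0.55}
  ]
}}

```text
time: 18.2
tcp_pos: [524.7, 134.6, 25.3]
tool_rot: [2.404, 2.02, -0.005]
contact_force: [-2.8, -7.4, 0.0]
opening: 55.4
gripper_force: 44.2
```

Call:
{"method": "play_rows", "body": {
  "motion": [
    {"tx": 0,"ty": 0,"tz": 0,"rx": 0,"ry": 0,"rz": 0,"hand": 0.55},
    {"tx": 0,"ty": 0,"tz": 0,"rx": 0,"ry": 0,"rz": 0,"hand": 0.55},
    {"tx": 0,"ty": 0,"tz": 0,"rx": 0,"ry": 0,"rz": 0,"hand": 0.55}
  ]
}}

```text
time: 18.5
tcp_pos: [524.7, 134.6, 25.2]
tool_rot: [2.404, 2.02, -0.004]
contact_force: [-2.7, -6.8, 0.1]
opening: 55.9
gripper_force: 44.2
```

```bash
python3 - <<'E'
from h import *
delta(-0.7,35,26)
E
```

```text
need mm tx 5.7 ty 1.5 tz -0.8 | shares 0.14 0.04 -0.02 phi 80.07 F [-2.7 -6.8  0.1] open 55.9 row [-2.2 40.7] z 25.2
```

```bash
python3 - <<'E'
from h import *
c,im=snap("p1f"); g=im.mean(2)
print(g[180:300,280].astype(int)); print(g[180:300,220].astype(int)[60:110])
gb=cv2.GaussianBlur(g,(5,1),0)
for r in (150,165,280,300,330):
    d=np.diff(gb[r]); print(r,[ (int(i),int(d[i])) for i in range(150,400) if abs(d[i])>9 and abs(d[i])==abs(d[max(i-3,0):i+4]).max()])
E
```

```text
p1f tcp [524.7 134.5  25.2] phi 80.06 z [-0.001 -0.003 -1.   ] F [-3.2 -6.4  0.2] t 18.6
[105 105 105 103 105 104 105 105 104 105 104 103 103 104 105 103 105 104
 103 103 105 102 102 102 102 104 103 104 103 105 103 102 100 102 101 101
  92 108 135 152 153 154 154 156 158 158 159 157 156 150 121  86  76  77
  78  81  79  77  79  81  98 125 148 157 158 157 158 156 156 156 154 154
 154 153 154 157 157 157 157 156 156 157 154 154 154 152 151 154 151 155
 156 153 153 156 155 155 155 156 156 156 157 158 157 157 157 156 157 155
 149 129 104  90  92  92  91  91  90  90  94  91]
[ 97 125 149 157 159 158 156 154 153 155 153 155 155 154 155 155 154 157
 157 155 155 154 154 153 152 154 153 153 153 151 152 154 153 154 153 155
 153 155 157 156 156 157 155 156 155 154 155 154 150 133]
150 [(202, -27), (357, 27)]
165 [(190, -23), (370, 27)]
280 []
300 [(159, -43), (172, 12), (191, 23), (363, -22), (381, -10), (395, 41)]
330 [(193, 14), (361, -14)]
```

View pics/p1f.png

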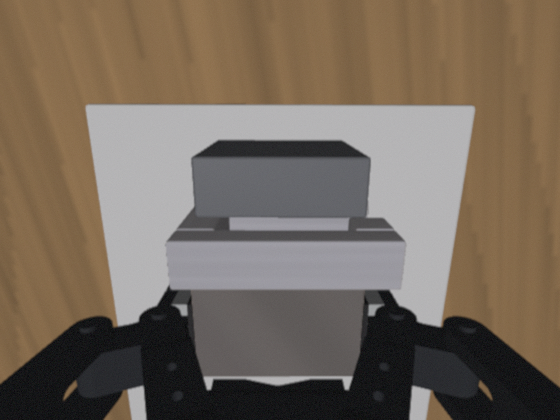

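The prism touches the gauge with no dark gap. The stop centre is at col 281 and the prism's at 277, so it needs about 1.4 mm to the right before I release.

Call:
{"method": "play_rows", "body": {
  "motion": [
    {"tx": -0.09,"ty": 0,"tz": 0,"rx": 0,"ry": 0,"rz": 0,"hand": 0.55},
    {"tx": 0,"ty": 0.035,"tz": 0,"rx": 0,"ry": 0,"rz": 0,"hand": 0.55},
    {"tx": 0.04,"ty": 0,"tz": 0,"rx": 0,"ry": 0,"rz": 0,"hand": 0.55},
    {"tx": 0.03,"ty": 0,"tz": 0,"rx": 0,"ry": 0,"rz": 0,"hand": 0.55},
    {"tx": 0,"ty": 0,"tz": 0,"rx": 0,"ry": 0,"rz": 0,"hand": 0.55}
  ]
}}

```text
time: 19.05
tcp_pos: [526.3, 134.3, 25.3]
tool_rot: [2.404, 2.021, -0.002]
contact_force: [-0.9, -4.3, -1.6]
opening: 55.8
gripper_force: 43.9
```

Call:
{"method": "play_rows", "body": {
  "motion": [
    {"tx": 0,"ty": 0,"tz": 0.02,"rx": 0,"ry": 0,"rz": 0,"hand": 0.55},
    {"tx": 0,"ty": 0,"tz": 0,"rx": 0,"ry": 0,"rz": 0,"hand": 0.55},
    {"tx": 0,"ty": 0,"tz": 0,"rx": 0,"ry": 0,"rz": 0,"hand": 0.55}
  ]
}}

```text
time: 19.35
tcp_pos: [526.3, 134.3, 25.1]
tool_rot: [2.405, 2.021, -0.001]
contact_force: [-2.4, -5.1, 0.9]
opening: 55.5
gripper_force: 44.3
```

```bash
cat >> h.py <<'E'
def cols(tag,rows,thr=9):
    c,im=snap(tag); gb=cv2.GaussianBlur(im.mean(2),(5,1),0)
    for r in rows:
        d=np.diff(gb[r]); print(r,[(int(i),int(d[i])) for i in range(150,410) if abs(d[i])>thr and abs(d[i])==abs(d[max(i-3,0):i+4]).max()])
    return c,im
E
python3 - <<'E'
from h import *
delta(-0.7,35,26); cols("p1g",(150,170,310,330))
E
```

```text
need mm tx 5.7 ty -0.2 tz -0.9 | shares 0.14 -0.00 -0.02 phi 80.09 F [-2.4 -5.1  0.9] open 55.5 row [-0.5 40.7] z 25.1
p1g tcp [526.3 134.3  25. ] phi 80.09 z [ 0.    -0.001 -1.   ] F [-3.2 -4.5  1.5] t 19.4
150 [(197, -26), (352, 28)]
170 [(186, -24), (364, 26)]
310 [(179, 37), (186, -34), (192, 16), (362, -16), (367, 32), (375, -38), (409, 28)]
330 [(188, 9), (193, 15), (360, -14)]
```

Call:
{"method": "play_rows", "body": {
  "motion": [
    {"tx": -0.03,"ty": -0.01,"tz": 0,"rx": 0,"ry": 0,"rz": 0,"hand": 0.55},
    {"tx": 0,"ty": 0,"tz": 0,"rx": 0,"ry": 0,"rz": 0,"hand": 1},
    {"tx": 0,"ty": 0,"tz": 0,"rx": 0,"ry": 0,"rz": 0,"hand": 1},
    {"tx": 0,"ty": 0,"tz": 0,"rx": 0,"ry": 0,"rz": 0,"hand": 1},
    {"tx": 0,"ty": 0,"tz": 0,"rx": 0,"ry": 0,"rz": 0,"hand": 1}
  ]
}}

```text
time: 19.9
tcp_pos: [525.7, 133.8, 24.5]
tool_rot: [-2.404, -2.022, -0.0]
contact_force: [-0.2, 0.6, -0.1]
opening: 85.2
gripper_force: 0.0
```

```bash
python3 - <<'E'
from h import *
delta(0,7.5,130)
E
```

```text
need mm tx 33.8 ty 1.0 tz -105.5 | shares 0.84 0.03 -2.64 phi 80.11 F [-0.2  0.6 -0.1] open 85.2 row [-1.  41.3] z 24.5
```

Call:
{"method": "play_rows", "body": {
  "motion": [
    {"tx": 0,"ty": 0,"tz": -0.9,"rx": 0,"ry": 0,"rz": 0,"hand": 1},
    {"tx": 0,"ty": 0,"tz": -0.9,"rx": 0,"ry": 0,"rz": 0,"hand": 1},
    {"tx": 0,"ty": 0,"tz": -0.84,"rx": 0,"ry": 0,"rz": 0,"hand": 1},
    {"tx": 0.84,"ty": 0.03,"tz": 0,"rx": 0,"ry": 0,"rz": 0,"hand": 1},
    {"tx": 0,"ty": 0,"tz": 0,"rx": 0,"ry": 0,"rz": 0,"hand": 1}
  ]
}}

```text
time: 20.4
tcp_pos: [533.6, 169.2, 131.8]
tool_rot: [2.403, 2.024, 0.006]
contact_force: [-1.1, -0.1, -0.7]
opening: 85.2
gripper_force: 0.0
```

Call:
{"method": "play_rows", "body": {
  "motion": [
    {"tx": 0,"ty": 0,"tz": 0,"rx": 0,"ry": 0,"rz": 0,"hand": 1},
    {"tx": 0,"ty": 0,"tz": 0,"rx": 0,"ry": 0,"rz": 0,"hand": 1}
  ]
}}

```text
time: 20.6
tcp_pos: [532.2, 166.1, 129.1]
tool_rot: [-2.404, -2.021, 0.003]
contact_force: [-0.5, 0.5, 0.5]
opening: 84.8
gripper_force: 0.0
```

```bash
python3 - <<'E'
from h import *
c,im=cols("g1",range(150,300,15),12); delta(0,7.5,53); g=im.mean(2)
for x in (240,310): 
    d=np.diff(cv2.GaussianBlur(g,(1,3),0)[:,x]); print(x,[(int(i),int(d[i])) for i in range(100,400) if abs(d[i])>9 and abs(d[i])==abs(d[i-3:i+4]).max()])
print("gauge beam corner pred", proj(c,[np.r_[F0+a*XB-s*YB,78] for a in(-33,33) for s in(0,15)]).round())
E
```

```text
g1 tcp [532.2 165.9 129.2] phi 80.08 z [-0.002 -0.001 -1.   ] F [-0.  -0.3 -0.1] t 20.6
150 [(162, 22), (390, -18)]
165 [(163, 25), (389, -25)]
180 [(164, 22), (233, -41), (318, 39), (388, -22)]
195 [(166, 24), (230, -23), (321, 27), (386, -27)]
210 [(167, 22), (228, -32), (320, 20), (385, -24)]
225 [(168, 21), (221, -17), (334, 21), (383, -24)]
240 [(170, 25), (382, -25)]
255 [(171, 23), (232, -28), (321, 28), (380, -22)]
270 [(172, 21), (232, -27), (320, 26), (379, -25), (385, -12)]
285 [(153, -14), (172, 34), (233, -28), (320, 27), (378, -21), (382, -28), (401, 12)]
need mm tx 1.0 ty 0.1 tz 76.2 | shares 0.03 0.00 1.90 phi 80.08 F [-0.  -0.3 -0.1] open 85.5 row [-0.1  8.5] z 129.2
240 [(148, 27), (169, -44), (183, 21), (213, -11), (225, 25), (248, -18), (298, 31), (378, -51)]
310 [(148, 25), (169, -49), (183, 22), (214, 16), (220, -25), (225, 26), (249, -21), (298, 32), (378, -48)]
gauge beam corner pred [[220. 220.]
 [221. 244.]
 [335. 220.]
 [334. 244.]]
```

Call:
{"method": "play_rows", "body": {
  "motion": [
    {"tx": 0.02,"ty": 0,"tz": 0.6,"rx": 0,"ry": 0,"rz": 0,"hand": 1},
    {"tx": 0,"ty": 0,"tz": 0.6,"rx": 0,"ry": 0,"rz": 0,"hand": 1},
    {"tx": 0,"ty": 0,"tz": 0.45,"rx": 0,"ry": 0,"rz": 0,"hand": 1},
    {"tx": 0,"ty": 0,"tz": 0.2,"rx": 0,"ry": 0,"rz": 0,"hand": 1},
    {"tx": 0,"ty": 0,"tz": 0,"rx": 0,"ry": 0,"rz": 0,"hand": 1}
  ]
}}

```text
time: 21.15
tcp_pos: [531.8, 166.6, 54.4]
tool_rot: [-2.404, -2.02, 0.005]
contact_force: [-0.5, -0.2, -0.3]
opening: 85.4
gripper_force: 0.0
```

Call:
{"method": "play_rows", "body": {
  "motion": [
    {"tx": 0,"ty": 0,"tz": 0,"rx": 0,"ry": 0,"rz": 0,"hand": 1},
    {"tx": 0,"ty": 0,"tz": 0,"rx": 0,"ry": 0,"rz": 0,"hand": 1},
    {"tx": 0,"ty": 0,"tz": 0,"rx": 0,"ry": 0,"rz": 0,"hand": 1}
  ]
}}

```text
time: 21.45
tcp_pos: [533.5, 167.4, 57.4]
tool_rot: [2.404, 2.021, 0.003]
contact_force: [0.2, -1.0, 0.2]
opening: 85.2
gripper_force: 0.0
```

```bash
python3 -c "
from h import *
delta(0.1,7.5,53)"
```

```text
need mm tx -0.7 ty -0.8 tz 4.4 | shares -0.02 -0.02 0.11 phi 80.10 F [ 0.2 -1.   0.2] open 85.2 row [0.9 6.8] z 57.4
```

Call:
{"method": "play_rows", "body": {
  "motion": [
    {"tx": -0.02,"ty": -0.02,"tz": 0.03,"rx": 0,"ry": 0,"rz": 0,"hand": 1},
    {"tx": 0,"ty": 0,"tz": 0,"rx": 0,"ry": 0,"rz": 0,"hand": 0.7},
    {"tx": 0,"ty": 0,"tz": 0,"rx": 0,"ry": 0,"rz": 0,"hand": 0.7},
    {"tx": 0,"ty": 0,"tz": 0,"rx": 0,"ry": 0,"rz": 0,"hand": 0.7},
    {"tx": 0,"ty": 0,"tz": 0,"rx": 0,"ry": 0,"rz": 0,"hand": 0.7}
  ]
}}

```text
time: 21.95
tcp_pos: [532.1, 166.6, 55.3]
tool_rot: [2.405, 2.021, 0.001]
contact_force: [0.1, -0.1, 3.0]
opening: 65.3
gripper_force: 45.3
```

Call:
{"method": "play_rows", "body": {
  "motion": [
    {"tx": 0,"ty": 0,"tz": 0,"rx": 0,"ry": 0,"rz": 0,"hand": 0.7},
    {"tx": 0,"ty": 0,"tz": -0.1,"rx": 0,"ry": 0,"rz": 0,"hand": 0.7},
    {"tx": 0,"ty": 0,"tz": -0.2,"rx": 0,"ry": 0,"rz": 0,"hand": 0.7},
    {"tx": 0,"ty": 0,"tz": -0.3,"rx": 0,"ry": 0,"rz": 0,"hand": 0.7},
    {"tx": 0,"ty": 0,"tz": -0.5,"rx": 0,"ry": 0,"rz": 0,"hand": 0.7}
  ]
}}

```text
time: 22.45
tcp_pos: [531.0, 166.6, 98.4]
tool_rot: [-2.404, -2.021, 0.004]
contact_force: [0.2, -0.0, -1.1]
opening: 65.0
gripper_force: 44.8
```

Call:
{"method": "play_rows", "body": {
  "motion": [
    {"tx": 0,"ty": 0,"tz": -0.9,"rx": 0,"ry": 0,"rz": 0,"hand": 0.7},
    {"tx": 0,"ty": 0,"tz": -0.6,"rx": 0,"ry": 0,"rz": 0,"hand": 0.7},
    {"tx": 0,"ty": 0,"tz": 0,"rx": 0,"ry": 0,"rz": 0,"hand": 0.7},
    {"tx": 0,"ty": 0,"tz": 0,"rx": 0,"ry": 0,"rz": 0,"hand": 0.7}
  ]
}}

```text
time: 22.85
tcp_pos: [532.1, 166.6, 159.5]
tool_rot: [2.404, 2.021, 0.002]
contact_force: [-0.4, -0.2, -1.8]
opening: 64.8
gripper_force: 45.1
```

```bash
python3 - <<'E'
from h import *
c,im=cols("g2",range(150,300,15),12); delta(0,62.5,146); g=im.mean(2)
for x in (240,255,310): 
    d=np.diff(cv2.GaussianBlur(g,(1,3),0)[:,x]); print(x,[(int(i),int(d[i])) for i in range(100,400) if abs(d[i])>9 and abs(d[i])==abs(d[i-3:i+4]).max()])
E
```

```text
g2 tcp [531.5 166.5 158. ] phi 80.1 z [-0.001 -0.    -1.   ] F [ 0.9 -0.  -1.6] t 22.9
150 [(173, 26), (378, -25)]
165 [(174, 25), (242, -39), (309, 38), (377, -23)]
180 [(175, 24), (235, -25), (315, 26), (375, -23)]
195 [(177, 25), (236, -27), (315, 26), (374, -25)]
210 [(178, 26), (242, -41), (310, 40), (373, -26)]
225 [(179, 25), (238, -43), (314, 41), (371, -25)]
240 [(180, 24), (215, -32), (339, 33), (370, -23)]
255 [(181, 23), (208, -34), (234, 31), (369, -24)]
270 [(177, -12), (189, -14), (199, 40), (235, 30), (325, -26), (355, -39), (364, 15), (378, 12)]
285 [(156, -25), (167, 13), (182, -14), (194, 19), (360, -18), (373, 13), (387, -13), (398, 23)]
need mm tx -54.4 ty 1.0 tz 12.0 | shares -1.36 0.02 0.30 phi 80.10 F [ 0.9 -0.  -1.6] open 64.7 row [-0.9  8.1] z 158.0
240 [(145, 27), (169, -32), (175, 24), (202, 30), (219, -20), (226, 19), (247, 31), (280, -39), (291, 29), (324, 10), (378, -53)]
255 [(145, 27), (163, -49), (174, 22), (204, -41), (226, 19), (247, 32), (280, -37), (291, 29), (324, 11), (381, -53)]
310 [(145, 30), (165, -29), (175, 22), (202, 30), (210, -19), (226, 18), (247, 31), (280, -37), (291, 30), (324, 9), (378, -52)]
```

```bash
cat >> h.py <<'E'
def srow(c,row,z,col=277): return round(brow(unproj(c,(col,row+.5),z)[0])[1],2)
E
python3 - <<'E'
from h import *
c,im=load("g2"); print("stop edge s",srow(c,202,58),"prism1 far edge",srow(c,226,67))
E
```

```text
stop edge s 3.45 prism1 far edge 18.34
```

Call:
{"method": "play_rows", "body": {
  "motion": [
    {"tx": -0.7,"ty": 0.01,"tz": 0,"rx": 0,"ry": 0,"rz": 0,"hand": 0.7},
    {"tx": -0.8,"ty": 0.01,"tz": 0,"rx": 0,"ry": 0,"rz": 0,"hand": 0.7},
    {"tx": 0,"ty": 0,"tz": 0,"rx": 0,"ry": 0,"rz": 0,"hand": 0.7},
    {"tx": 0,"ty": 0,"tz": 0,"rx": 0,"ry": 0,"rz": 0,"hand": 0.7}
  ]
}}

```text
time: 23.3
tcp_pos: [521.7, 107.0, 157.1]
tool_rot: [-2.405, -2.019, 0.003]
contact_force: [-0.1, -0.4, -1.9]
opening: 64.9
gripper_force: 45.0
```

```bash
python3 - <<'E'
from h import *
c,im=snap("g3"); delta(-.3,68,60); g=im.mean(2)
for x in (250,277,300): 
    d=np.diff(cv2.GaussianBlur(g,(1,3),0)[:,x]); print(x,[(int(i),int(d[i])) for i in range(40,300) if abs(d[i])>9 and abs(d[i])==abs(d[i-3:i+4]).max()])
E
```

```text
g3 tcp [521.8 107.5 157.5] phi 80.07 z [-0.002  0.    -1.   ] F [-0.6  0.3 -0.8] t 23.4
need mm tx -0.2 ty 0.1 tz 97.5 | shares -0.00 0.00 2.44 phi 80.07 F [-0.6  0.3 -0.8] open 64.9 row [-0.4 67.8] z 157.5
250 [(65, 24), (82, -27), (114, 28), (132, -47), (139, 16), (198, 29), (229, -35), (247, 28), (274, 10), (280, -35), (291, 27)]
277 [(65, 25), (82, -27), (114, 29), (132, -47), (139, 15), (198, 28), (229, -35), (247, 30), (274, 10), (280, -35), (291, 27)]
300 [(65, 24), (82, -27), (114, 29), (132, -45), (139, 15), (198, 30), (229, -35), (247, 29), (274, 10), (280, -35), (291, 28)]
```

Call:
{"method": "play_rows", "body": {
  "motion": [
    {"tx": 0,"ty": 0.01,"tz": 0.8,"rx": 0,"ry": 0,"rz": 0,"hand": 0.7},
    {"tx": 0,"ty": 0,"tz": 0.8,"rx": 0,"ry": 0,"rz": 0,"hand": 0.7},
    {"tx": 0,"ty": 0,"tz": 0.6,"rx": 0,"ry": 0,"rz": 0,"hand": 0.7},
    {"tx": 0,"ty": 0,"tz": 0.24,"rx": 0,"ry": 0,"rz": 0,"hand": 0.7},
    {"tx": 0,"ty": 0,"tz": 0,"rx": 0,"ry": 0,"rz": 0,"hand": 0.7}
  ]
}}

```text
time: 23.85
tcp_pos: [521.5, 107.9, 59.2]
tool_rot: [-2.402, -2.021, 0.005]
contact_force: [1.0, -0.3, -1.3]
opening: 65.2
gripper_force: 45.0
```

Call:
{"method": "play_rows", "body": {
  "motion": [
    {"tx": 0,"ty": 0,"tz": 0,"rx": 0,"ry": 0,"rz": 0,"hand": 0.7},
    {"tx": 0,"ty": 0,"tz": 0,"rx": 0,"ry": 0,"rz": 0,"hand": 0.7},
    {"tx": 0,"ty": 0,"tz": 0,"rx": 0,"ry": 0,"rz": 0,"hand": 0.7}
  ]
}}

```text
time: 24.15
tcp_pos: [523.6, 107.5, 63.0]
tool_rot: [2.404, 2.021, 0.004]
contact_force: [0.3, 0.4, -1.1]
opening: 64.6
gripper_force: 45.0
```

```bash
cat >> h.py <<'E'
def favg(n=8):
    F=[]
    for i in range(n): bot.camera("top"); F.append(bot.observe()["contact_force"])
    F=np.mean(F,0); print("Favg along row(+y_b) %.2f across %.2f z %.2f"%(F[:2]@YB,F[:2]@XB,F[2]))
E
python3 - <<'E'
from h import *
c,_=load("g3"); print("P1 edges",srow(c,139,67),srow(c,198,67),"stop",srow(c,114,58))
delta(-.3,62.5,57); favg(6)
E
```

```text
P1 edges 18.75 58.1 stop 3.5
need mm tx 5.0 ty -1.7 tz 6.0 | shares 0.13 -0.04 0.15 phi 80.11 F [ 0.3  0.4 -1.1] open 64.6 row [ 1.4 67.5] z 63.0
Favg along row(+y_b) -0.02 across -0.42 z -0.98
```

Call:
{"method": "play_rows", "body": {
  "motion": [
    {"tx": 0,"ty": -0.04,"tz": 0.13,"rx": 0,"ry": 0,"rz": 0,"hand": 0.7},
    {"tx": 0.05,"ty": 0,"tz": 0,"rx": 0,"ry": 0,"rz": 0,"hand": 0.7},
    {"tx": 0.05,"ty": 0,"tz": 0,"rx": 0,"ry": 0,"rz": 0,"hand": 0.7},
    {"tx": 0,"ty": 0,"tz": 0,"rx": 0,"ry": 0,"rz": 0,"hand": 0.7},
    {"tx": 0,"ty": 0,"tz": 0,"rx": 0,"ry": 0,"rz": 0,"hand": 0.7}
  ]
}}

```text
time: 24.95
tcp_pos: [521.8, 111.7, 55.9]
tool_rot: [-2.404, -2.022, 0.0]
contact_force: [-0.1, 0.6, -1.7]
opening: 64.6
gripper_force: 45.1
```

```bash
python3 - <<'E'
from h import *
delta(-.3,62.5,57); favg(6)
E
```

```text
need mm tx 1.3 ty 0.8 tz -1.1 | shares 0.03 0.02 -0.03 phi 80.12 F [-0.1  0.6 -1.7] open 64.6 row [-1.1 63.8] z 55.9
Favg along row(+y_b) -0.06 across 0.12 z -1.19
```

Call:
{"method": "play_rows", "body": {
  "motion": [
    {"tx": 0.03,"ty": 0.02,"tz": 0,"rx": 0,"ry": 0,"rz": 0,"hand": 0.7},
    {"tx": 0,"ty": 0,"tz": 0,"rx": 0,"ry": 0,"rz": 0,"hand": 0.7},
    {"tx": 0,"ty": 0,"tz": 0,"rx": 0,"ry": 0,"rz": 0,"hand": 0.7}
  ]
}}

```text
time: 25.55
tcp_pos: [522.9, 112.5, 56.0]
tool_rot: [2.405, 2.021, -0.0]
contact_force: [-0.1, -0.2, -1.0]
opening: 64.5
gripper_force: 45.0
```

```bash
python3 - <<'E'
from h import *
delta(-.3,62.5,57); favg(6)
E
```

```text
need mm tx 0.3 ty -0.1 tz -1.0 | shares 0.01 -0.00 -0.02 phi 80.10 F [-0.1 -0.2 -1. ] open 64.5 row [-0.2 62.8] z 56.0
Favg along row(+y_b) -1.03 across 0.25 z -1.72
```

Call:
{"method": "play_rows", "body": {
  "motion": [
    {"tx": 0,"ty": 0,"tz": 0.03,"rx": 0,"ry": 0,"rz": 0,"hand": 0.7},
    {"tx": 0,"ty": 0,"tz": 0,"rx": 0,"ry": 0,"rz": 0,"hand": 0.7},
    {"tx": 0,"ty": 0,"tz": 0,"rx": 0,"ry": 0,"rz": 0,"hand": 1},
    {"tx": 0,"ty": 0,"tz": 0,"rx": 0,"ry": 0,"rz": 0,"hand": 1},
    {"tx": 0,"ty": 0,"tz": 0,"rx": 0,"ry": 0,"rz": 0,"hand": 1}
  ]
}}

```text
time: 26.35
tcp_pos: [522.9, 112.8, 54.9]
tool_rot: [-2.405, -2.022, -0.001]
contact_force: [0.5, 0.5, -0.9]
opening: 85.2
gripper_force: 0.0
```

Call:
{"method": "play_rows", "body": {
  "motion": [
    {"tx": 0,"ty": 0,"tz": 0,"rx": 0,"ry": 0,"rz": 0,"hand": 1},
    {"tx": 0,"ty": 0,"tz": -0.7,"rx": 0,"ry": 0,"rz": 0,"hand": 1},
    {"tx": 0,"ty": 0,"tz": -1,"rx": 0,"ry": 0,"rz": 0,"hand": 1},
    {"tx": 0,"ty": 0,"tz": -1,"rx": 0,"ry": 0,"rz": 0,"hand": 1},
    {"tx": 0,"ty": 0,"tz": -0.9,"rx": 0,"ry": 0,"rz": 0,"hand": 1}
  ]
}}

```text
time: 26.85
tcp_pos: [522.8, 112.7, 200.9]
tool_rot: [2.404, 2.021, 0.001]
contact_force: [0.2, -0.0, 0.9]
opening: 85.1
gripper_force: 0.0
```

Call:
{"method": "play_rows", "body": {
  "motion": [
    {"tx": -1,"ty": 0.03,"tz": 0,"rx": 0,"ry": 0,"rz": 0,"hand": 1},
    {"tx": -1,"ty": 0.03,"tz": 0,"rx": 0,"ry": 0,"rz": 0,"hand": 1},
    {"tx": -1,"ty": 0.03,"tz": 0,"rx": 0,"ry": 0,"rz": 0,"hand": 1},
    {"tx": -1,"ty": 0.03,"tz": 0,"rx": 0,"ry": 0,"rz": 0,"hand": 1},
    {"tx": -1,"ty": 0.03,"tz": 0,"rx": 0,"ry": 0,"rz": 0,"hand": 1}
  ]
}}

```text
time: 27.35
tcp_pos: [494.0, -86.8, 199.0]
tool_rot: [2.404, 2.022, 0.001]
contact_force: [0.9, 0.5, 0.2]
opening: 85.6
gripper_force: 0.0
```

Call:
{"method": "play_rows", "body": {
  "motion": [
    {"tx": -1,"ty": 0.03,"tz": 0,"rx": 0,"ry": 0,"rz": 0,"hand": 1},
    {"tx": -1,"ty": 0.03,"tz": 0,"rx": 0,"ry": 0,"rz": 0,"hand": 1},
    {"tx": -1,"ty": 0.03,"tz": 0,"rx": 0,"ry": 0,"rz": 0,"hand": 1},
    {"tx": -1,"ty": 0.03,"tz": 0,"rx": 0,"ry": 0,"rz": 0,"hand": 1},
    {"tx": -1,"ty": 0.03,"tz": 0,"rx": 0,"ry": 0,"rz": 0,"hand": 1}
  ]
}}

```text
time: 27.85
tcp_pos: [465.5, -285.1, 199.0]
tool_rot: [2.405, 2.021, 0.001]
contact_force: [0.5, -0.1, -0.4]
opening: 85.3
gripper_force: 0.0
```

Call:
{"method": "play_rows", "body": {
  "motion": [
    {"tx": -1,"ty": 0.03,"tz": 0,"rx": 0,"ry": 0,"rz": 0.64,"hand": 1},
    {"tx": -1,"ty": 0.03,"tz": 0,"rx": 0,"ry": 0,"rz": 0.64,"hand": 1},
    {"tx": 0,"ty": 0,"tz": 0,"rx": 0,"ry": 0,"rz": 0,"hand": 1},
    {"tx": 0,"ty": 0,"tz": 0,"rx": 0,"ry": 0,"rz": 0,"hand": 1},
    {"tx": 0,"ty": 0,"tz": 0,"rx": 0,"ry": 0,"rz": 0,"hand": 1}
  ]
}}

```text
time: 28.35
tcp_pos: [452.6, -361.6, 198.9]
tool_rot: [-2.513, -1.885, -0.001]
contact_force: [0.7, 0.2, -0.0]
opening: 85.2
gripper_force: 0.0
```

```bash
python3 - <<'E'
from h import *
v=findprism("q1",[453,-375,-.284],53); graspdelta(v,14)
E
```

```text
q1 tcp [ 452.8 -361.3  199. ] phi 73.8 z [ 0.  0. -1.] F [-0.   0.2  0.4] t 28.4
[539. 171.] 1059 xy [ 712.  -428.5] yaw -33.99 iou 0.605
[282. 201.] 3537 xy [ 452.6 -375.5] yaw -16.24 iou 0.932
turn first: rz shares 0.01 (deg 0.04); then tx -0.34 ty 0.10 shares tz 4.63
```

Call:
{"method": "play_rows", "body": {
  "motion": [
    {"tx": -0.3,"ty": 0.1,"tz": 0.5,"rx": 0,"ry": 0,"rz": 0.01,"hand": 1},
    {"tx": 0,"ty": 0,"tz": 1,"rx": 0,"ry": 0,"rz": 0,"hand": 1},
    {"tx": 0,"ty": 0,"tz": 1,"rx": 0,"ry": 0,"rz": 0,"hand": 1},
    {"tx": 0,"ty": 0,"tz": 0.6,"rx": 0,"ry": 0,"rz": 0,"hand": 1},
    {"tx": 0,"ty": 0,"tz": 0,"rx": 0,"ry": 0,"rz": 0,"hand": 1}
  ]
}}

```text
time: 28.9
tcp_pos: [451.4, -372.0, 70.2]
tool_rot: [-2.506, -1.881, 0.002]
contact_force: [0.1, -0.1, -0.3]
opening: 85.5
gripper_force: 0.0
```

Call:
{"method": "play_rows", "body": {
  "motion": [
    {"tx": 0,"ty": 0,"tz": 0.6,"rx": 0,"ry": 0,"rz": 0,"hand": 1},
    {"tx": 0,"ty": 0,"tz": 0.6,"rx": 0,"ry": 0,"rz": 0,"hand": 1},
    {"tx": 0,"ty": 0,"tz": 0.3,"rx": 0,"ry": 0,"rz": 0,"hand": 1},
    {"tx": 0,"ty": 0,"tz": 0,"rx": 0,"ry": 0,"rz": 0,"hand": 1},
    {"tx": 0,"ty": 0,"tz": 0,"rx": 0,"ry": 0,"rz": 0,"hand": 1}
  ]
}}

```text
time: 29.4
tcp_pos: [453.6, -375.3, 16.6]
tool_rot: [2.513, 1.883, 0.001]
contact_force: [-0.4, 0.0, 0.2]
opening: 85.9
gripper_force: 0.0
```

Call:
{"method": "play_rows", "body": {
  "motion": [
    {"tx": 0,"ty": 0,"tz": 0,"rx": 0,"ry": 0,"rz": 0,"hand": 0.55},
    {"tx": 0,"ty": 0,"tz": 0,"rx": 0,"ry": 0,"rz": 0,"hand": 0.55},
    {"tx": 0,"ty": 0,"tz": 0,"rx": 0,"ry": 0,"rz": 0,"hand": 0.55},
    {"tx": 0,"ty": 0,"tz": 0,"rx": 0,"ry": 0,"rz": 0,"hand": 0.55},
    {"tx": 0,"ty": 0,"tz": 0,"rx": 0,"ry": 0,"rz": 0,"hand": 0.55}
  ]
}}

```text
time: 29.9
tcp_pos: [453.4, -375.6, 16.6]
tool_rot: [2.513, 1.882, 0.001]
contact_force: [0.2, -0.3, 6.0]
opening: 55.5
gripper_force: 44.1
```

Call:
{"method": "play_rows", "body": {
  "motion": [
    {"tx": 0,"ty": 0,"tz": -0.4,"rx": 0,"ry": 0,"rz": 0,"hand": 0.55},
    {"tx": 0,"ty": 0,"tz": -0.9,"rx": 0,"ry": 0,"rz": 0,"hand": 0.55},
    {"tx": 0,"ty": 0,"tz": -0.9,"rx": 0,"ry": 0,"rz": 0,"hand": 0.55},
    {"tx": 0,"ty": 0,"tz": -0.9,"rx": 0,"ry": 0,"rz": -0.63,"hand": 0.55},
    {"tx": 0,"ty": 0,"tz": 0,"rx": 0,"ry": 0,"rz": -0.63,"hand": 0.55}
  ]
}}

```text
time: 30.4
tcp_pos: [454.6, -376.7, 146.9]
tool_rot: [2.397, 2.014, 0.002]
contact_force: [0.6, -0.8, -1.6]
opening: 55.7
gripper_force: 43.6
```

Call:
{"method": "play_rows", "body": {
  "motion": [
    {"tx": 0,"ty": 0,"tz": 0,"rx": 0,"ry": 0,"rz": 0,"hand": 0.55},
    {"tx": 0,"ty": 0,"tz": 0,"rx": 0,"ry": 0,"rz": 0,"hand": 0.55}
  ]
}}

```text
time: 30.6
tcp_pos: [452.3, -374.6, 138.0]
tool_rot: [-2.407, -2.015, 0.0]
contact_force: [-0.0, 1.3, -2.8]
opening: 55.3
gripper_force: 43.6
```

```bash
python3 - <<'E'
from h import *
delta(-.3,120,130)
E
```

```text
need mm tx 434.7 ty -16.1 tz 8.0 | shares 10.87 -0.40 0.20 phi 79.87 F [-0.   1.3 -2.8] open 55.3 row [ 13.7 554.7] z 138.0
```

Call:
{"method": "play_rows", "body": {
  "motion": [
    {"tx": 0.92,"ty": -0.033,"tz": 0,"rx": 0,"ry": 0,"rz": -0.05,"hand": 0.55},
    {"tx": 0.92,"ty": -0.033,"tz": 0,"rx": 0,"ry": 0,"rz": 0,"hand": 0.55},
    {"tx": 0.92,"ty": -0.033,"tz": 0,"rx": 0,"ry": 0,"rz": 0,"hand": 0.55},
    {"tx": 0.92,"ty": -0.033,"tz": 0,"rx": 0,"ry": 0,"rz": 0,"hand": 0.55},
    {"tx": 0.92,"ty": -0.033,"tz": 0,"rx": 0,"ry": 0,"rz": 0,"hand": 0.55}
  ]
}}

```text
time: 31.1
tcp_pos: [476.9, -190.8, 137.2]
tool_rot: [-2.402, -2.02, 0.002]
contact_force: [1.1, 0.8, -3.2]
opening: 55.3
gripper_force: 43.4
```

Call:
{"method": "play_rows", "body": {
  "motion": [
    {"tx": 0.92,"ty": -0.033,"tz": 0,"rx": 0,"ry": 0,"rz": 0,"hand": 0.55},
    {"tx": 0.92,"ty": -0.033,"tz": 0,"rx": 0,"ry": 0,"rz": 0,"hand": 0.55},
    {"tx": 0.92,"ty": -0.033,"tz": 0,"rx": 0,"ry": 0,"rz": 0,"hand": 0.55},
    {"tx": 0.92,"ty": -0.033,"tz": 0,"rx": 0,"ry": 0,"rz": 0,"hand": 0.55},
    {"tx": 0.92,"ty": -0.033,"tz": 0,"rx": 0,"ry": 0,"rz": 0,"hand": 0.55}
  ]
}}

```text
time: 31.6
tcp_pos: [501.7, -8.6, 137.3]
tool_rot: [-2.403, -2.021, 0.003]
contact_force: [1.2, -0.5, -1.9]
opening: 55.1
gripper_force: 43.4
```

Call:
{"method": "play_rows", "body": {
  "motion": [
    {"tx": 0.92,"ty": -0.033,"tz": 0,"rx": 0,"ry": 0,"rz": 0,"hand": 0.55},
    {"tx": 0.92,"ty": -0.033,"tz": 0,"rx": 0,"ry": 0,"rz": 0,"hand": 0.55},
    {"tx": 0,"ty": 0,"tz": 0,"rx": 0,"ry": 0,"rz": 0,"hand": 0.55},
    {"tx": 0,"ty": 0,"tz": 0,"rx": 0,"ry": 0,"rz": 0,"hand": 0.55}
  ]
}}

```text
time: 32.0
tcp_pos: [511.7, 63.4, 137.4]
tool_rot: [-2.401, -2.024, 0.004]
contact_force: [-0.7, -0.7, -1.9]
opening: 55.3
gripper_force: 43.4
```

```bash
python3 - <<'E'
from h import *
c,im=snap("q2"); delta(-.3,110,30); g=im.mean(2)
for x in (250,277,300): 
    d=np.diff(cv2.GaussianBlur(g,(1,3),0)[:,x]); print(x,[(int(i),int(d[i])) for i in range(20,300) if abs(d[i])>9 and abs(d[i])==abs(d[i-3:i+4]).max()])
E
```

```text
q2 tcp [511.8  62.6 137.7] phi 80.19 z [-0.002 -0.001 -1.   ] F [ 0.1 -0.5 -2. ] t 32.0
need mm tx 3.9 ty 2.2 tz 107.7 | shares 0.10 0.06 2.69 phi 80.19 F [ 0.1 -0.5 -2. ] open 55.7 row [ -2.5 113.9] z 137.7
250 [(34, -23), (46, 51), (62, -30), (136, 29), (163, 10), (219, -49), (268, 15)]
277 [(34, -22), (47, 50), (62, -31), (137, 23), (163, 9), (219, -50), (267, 15)]
300 [(34, -22), (47, 50), (62, -33), (137, 24), (164, 11), (219, -49), (267, 16)]
```

Call:
{"method": "play_rows", "body": {
  "motion": [
    {"tx": 0.05,"ty": 0.05,"tz": 0.8,"rx": 0,"ry": 0,"rz": 0,"hand": 0.55},
    {"tx": 0,"ty": 0,"tz": 0.8,"rx": 0,"ry": 0,"rz": 0,"hand": 0.55},
    {"tx": 0,"ty": 0,"tz": 0.7,"rx": 0,"ry": 0,"rz": 0,"hand": 0.55},
    {"tx": 0,"ty": 0,"tz": 0.4,"rx": 0,"ry": 0,"rz": 0,"hand": 0.55},
    {"tx": 0,"ty": 0,"tz": 0,"rx": 0,"ry": 0,"rz": 0,"hand": 0.55}
  ]
}}

```text
time: 32.55
tcp_pos: [512.8, 63.3, 27.8]
tool_rot: [-2.402, -2.019, 0.008]
contact_force: [-0.5, -0.6, -1.5]
opening: 55.6
gripper_force: 43.4
```

Call:
{"method": "play_rows", "body": {
  "motion": [
    {"tx": 0,"ty": 0,"tz": 0,"rx": 0,"ry": 0,"rz": 0,"hand": 0.55},
    {"tx": 0,"ty": 0,"tz": 0,"rx": 0,"ry": 0,"rz": 0,"hand": 0.55},
    {"tx": 0,"ty": 0,"tz": 0,"rx": 0,"ry": 0,"rz": 0,"hand": 0.55}
  ]
}}

```text
time: 32.85
tcp_pos: [516.0, 64.5, 32.8]
tool_rot: [2.402, 2.022, 0.004]
contact_force: [-0.4, 1.4, -2.5]
opening: 55.4
gripper_force: 43.4
```

```bash
python3 - <<'E'
from h import *
c,im=cols("q3",(20,40,60,80,100,120,290,310,330)); delta(-.3,100,25.5); g=im.mean(2)
for x in (250,277,300): 
    d=np.diff(cv2.GaussianBlur(g,(1,3),0)[:,x]); print(x,[(int(i),int(d[i])) for i in range(20,380) if abs(d[i])>9 and abs(d[i])==abs(d[i-3:i+4]).max()])
favg(6)
E
```

```text
q3 tcp [515.7  64.5  32.5] phi 80.2 z [ 0.003  0.    -1.   ] F [ 0.4  0.6 -2. ] t 32.9
20 []
40 [(172, -25), (370, 29)]
60 [(173, -27), (369, 29)]
80 [(175, -25), (367, 26)]
100 [(176, -27), (366, 28)]
120 [(178, -27), (365, 27)]
290 [(165, -43), (195, 19), (359, -23), (388, 40)]
310 [(179, 40), (187, -34), (196, 25), (358, -24), (367, 34), (375, -43), (409, 34)]
330 [(188, 9), (197, 27), (356, -27)]
need mm tx 11.3 ty -1.3 tz 7.0 | shares 0.28 -0.03 0.18 phi 80.20 F [ 0.4  0.6 -2. ] open 55.4 row [  1.  111.3] z 32.5
250 [(29, -32), (172, -23), (178, 29), (228, -39), (267, 15), (367, 31), (379, -49)]
277 [(29, -32), (172, -22), (178, 28), (228, -39), (268, 14), (367, 30)]
300 [(29, -31), (172, -23), (178, 29), (228, -38), (268, 16), (367, 29)]
Favg along row(+y_b) -0.20 across 0.19 z -2.12
```

Call:
{"method": "play_rows", "body": {
  "motion": [
    {"tx": 0,"ty": -0.04,"tz": 0.1,"rx": 0,"ry": 0,"rz": 0,"hand": 0.55},
    {"tx": 0.1,"ty": 0,"tz": 0.06,"rx": 0,"ry": 0,"rz": 0,"hand": 0.55},
    {"tx": 0.1,"ty": 0,"tz": 0,"rx": 0,"ry": 0,"rz": 0,"hand": 0.55},
    {"tx": 0.04,"ty": 0,"tz": 0,"rx": 0,"ry": 0,"rz": 0,"hand": 0.55},
    {"tx": 0,"ty": 0,"tz": 0,"rx": 0,"ry": 0,"rz": 0,"hand": 0.55}
  ]
}}

```text
time: 33.7
tcp_pos: [515.1, 74.6, 24.6]
tool_rot: [2.403, 2.024, 0.001]
contact_force: [-0.7, 0.5, 0.2]
opening: 55.3
gripper_force: 43.7
```

Call:
{"method": "play_rows", "body": {
  "motion": [
    {"tx": 0,"ty": 0,"tz": 0,"rx": 0,"ry": 0,"rz": 0,"hand": 0.55},
    {"tx": 0,"ty": 0,"tz": 0,"rx": 0,"ry": 0,"rz": 0,"hand": 0.55}
  ]
}}

```text
time: 33.9
tcp_pos: [515.1, 74.6, 24.6]
tool_rot: [-2.403, -2.024, -0.002]
contact_force: [0.2, 1.9, 0.2]
opening: 55.5
gripper_force: 43.7
```

```bash
cat >> h.py <<'E'
def rows_(im,xs=(250,300),a=20,b=380,thr=9):
    g=im.mean(2)
    for x in xs:
        d=np.diff(cv2.GaussianBlur(g,(1,3),0)[:,x]); print(x,[(int(i),int(d[i])) for i in range(a,b) if abs(d[i])>thr and abs(d[i])==abs(d[i-3:i+4]).max()])
E
python3 - <<'E'
from h import *
c,_=load("q3"); print("gauge near",srow(c,228,78),"prism2 far",srow(c,267.5,69))
delta(-.6,95,25.5); c,im=snap("q4"); rows_(im); favg(6)
E
```

```text
gauge near 73.29 prism2 far 90.31
need mm tx 6.4 ty 0.8 tz -0.9 | shares 0.16 0.02 -0.02 phi 80.22 F [0.2 1.9 0.2] open 55.5 row [ -1.4 101.4] z 24.6
q4 tcp [515.1  74.6  24.6] phi 80.22 z [ 0.001  0.001 -1.   ] F [ 0.8  1.7 -0.1] t 34.0
250 [(37, 52), (63, -31), (207, 23), (211, -28), (220, 25), (271, -17), (367, 29), (379, -49)]
300 [(37, 48), (63, -32), (207, 20), (211, -27), (221, 25), (271, -18), (367, 30)]
Favg along row(+y_b) 1.55 across 0.17 z 0.92
```

Call:
{"method": "play_rows", "body": {
  "motion": [
    {"tx": 0,"ty": 0.015,"tz": -0.03,"rx": 0,"ry": 0,"rz": 0,"hand": 0.55},
    {"tx": 0.08,"ty": 0,"tz": 0,"rx": 0,"ry": 0,"rz": 0,"hand": 0.55},
    {"tx": 0.05,"ty": 0,"tz": 0,"rx": 0,"ry": 0,"rz": 0,"hand": 0.55},
    {"tx": 0,"ty": 0,"tz": 0,"rx": 0,"ry": 0,"rz": 0,"hand": 0.55},
    {"tx": 0,"ty": 0,"tz": 0,"rx": 0,"ry": 0,"rz": 0,"hand": 0.55}
  ]
}}

```text
time: 34.75
tcp_pos: [516.2, 79.2, 25.4]
tool_rot: [-2.403, -2.024, 0.001]
contact_force: [-0.2, -0.4, -2.4]
opening: 55.5
gripper_force: 43.5
```

```bash
python3 - <<'E'
from h import *
delta(-.6,94.3,25.5); c,im=snap("q5"); rows_(im); favg(8)
E
```

```text
need mm tx 2.4 ty 0.5 tz -0.1 | shares 0.06 0.01 -0.00 phi 80.21 F [-0.2 -0.4 -2.4] open 55.5 row [-1.1 96.7] z 25.4
q5 tcp [516.2  79.2  25.5] phi 80.2 z [-0. -0. -1.] F [-0.4 -0.3 -1.7] t 34.8
250 [(26, -16), (50, 51), (83, -32), (226, -27), (236, 23), (285, -16), (367, 29), (379, -47)]
300 [(27, -15), (50, 47), (83, -31), (226, -28), (236, 25), (285, -18), (367, 28)]
Favg along row(+y_b) 0.11 across -0.09 z -2.29
```

Call:
{"method": "play_rows", "body": {
  "motion": [
    {"tx": 0.04,"ty": 0.01,"tz": 0,"rx": 0,"ry": 0,"rz": 0,"hand": 0.55},
    {"tx": 0,"ty": 0,"tz": 0,"rx": 0,"ry": 0,"rz": 0,"hand": 0.55},
    {"tx": 0,"ty": 0,"tz": 0,"rx": 0,"ry": 0,"rz": 0,"hand": 0.55}
  ]
}}

```text
time: 35.5
tcp_pos: [517.0, 80.8, 25.7]
tool_rot: [-2.403, -2.024, 0.0]
contact_force: [0.4, -0.7, -2.3]
opening: 55.7
gripper_force: 43.5
```

```bash
python3 - <<'E'
from h import *
delta(-.6,94.3,25.5); favg(6)
E
```

```text
need mm tx 0.7 ty -0.1 tz 0.2 | shares 0.02 -0.00 0.00 phi 80.21 F [ 0.4 -0.7 -2.3] open 55.7 row [-0.5 95. ] z 25.7
Favg along row(+y_b) -0.20 across -0.11 z -2.02
```

Call:
{"method": "play_rows", "body": {
  "motion": [
    {"tx": 0.02,"ty": 0,"tz": 0,"rx": 0,"ry": 0,"rz": 0,"hand": 0.55},
    {"tx": 0,"ty": 0,"tz": 0,"rx": 0,"ry": 0,"rz": 0,"hand": 0.55},
    {"tx": 0,"ty": 0,"tz": 0,"rx": 0,"ry": 0,"rz": 0,"hand": 0.55}
  ]
}}

```text
time: 36.1
tcp_pos: [517.2, 81.5, 25.7]
tool_rot: [2.403, 2.024, 0.0]
contact_force: [0.1, -1.2, -1.9]
opening: 55.4
gripper_force: 43.4
```

```bash
python3 - <<'E'
from h import *
delta(-.6,94.3,25.5); favg(6)
E
```

```text
need mm tx -0.0 ty -0.1 tz 0.2 | shares -0.00 -0.00 0.01 phi 80.20 F [ 0.1 -1.2 -1.9] open 55.4 row [-0.5 94.3] z 25.7
Favg along row(+y_b) -0.41 across -0.11 z -2.57
```

Call:
{"method": "play_rows", "body": {
  "motion": [
    {"tx": 0.015,"ty": 0,"tz": 0,"rx": 0,"ry": 0,"rz": 0,"hand": 0.55},
    {"tx": 0,"ty": 0,"tz": 0,"rx": 0,"ry": 0,"rz": 0,"hand": 0.55},
    {"tx": 0,"ty": 0,"tz": 0,"rx": 0,"ry": 0,"rz": 0,"hand": 0.55}
  ]
}}

```text
time: 36.7
tcp_pos: [517.2, 81.7, 25.7]
tool_rot: [2.403, 2.023, -0.001]
contact_force: [-0.0, -3.2, -1.4]
opening: 55.3
gripper_force: 43.6
```

```bash
python3 - <<'E'
from h import *
delta(-.6,94.3,25.5); favg(8)
c,im=cols("q6",(60,100,140,310,330)); rows_(im)
E
```

```text
need mm tx -0.3 ty -0.1 tz 0.2 | shares -0.01 -0.00 0.01 phi 80.19 F [-0.  -3.2 -1.4] open 55.3 row [-0.5 94. ] z 25.7
Favg along row(+y_b) -2.87 across 0.13 z -1.43
q6 tcp [517.3  82.1  25.7] phi 80.2 z [ 0. -0. -1.] F [-1.1 -2.7 -1. ] t 37.1
60 []
100 [(175, -26), (378, 29)]
140 [(178, -26), (375, 26)]
310 [(179, 38), (187, -32), (196, 24), (358, -23), (367, 32), (375, -39), (409, 32)]
330 [(197, 26), (356, -24)]
250 [(38, -15), (58, 49), (92, -32), (229, 19), (233, -26), (244, 25), (292, -16), (367, 29), (379, -45)]
300 [(38, -15), (58, 45), (92, -32), (229, 19), (233, -25), (244, 25), (292, -18), (367, 29)]
```

Call:
{"method": "play_rows", "body": {
  "motion": [
    {"tx": -0.01,"ty": 0,"tz": 0.025,"rx": 0,"ry": 0,"rz": 0,"hand": 0.55},
    {"tx": 0,"ty": 0,"tz": 0,"rx": 0,"ry": 0,"rz": 0,"hand": 0.55},
    {"tx": 0,"ty": 0,"tz": 0,"rx": 0,"ry": 0,"rz": 0,"hand": 1},
    {"tx": 0,"ty": 0,"tz": 0,"rx": 0,"ry": 0,"rz": 0,"hand": 1},
    {"tx": 0,"ty": 0,"tz": 0,"rx": 0,"ry": 0,"rz": 0,"hand": 1}
  ]
}}

```text
time: 37.65
tcp_pos: [517.4, 82.0, 25.0]
tool_rot: [2.403, 2.024, 0.001]
contact_force: [-0.0, 0.2, 1.1]
opening: 85.6
gripper_force: 0.0
```

Call:
{"method": "play_rows", "body": {
  "motion": [
    {"tx": 0,"ty": 0,"tz": -0.9,"rx": 0,"ry": 0,"rz": 0,"hand": 1},
    {"tx": 0,"ty": 0,"tz": -0.9,"rx": 0,"ry": 0,"rz": 0,"hand": 1},
    {"tx": 0,"ty": 0,"tz": -0.84,"rx": 0,"ry": 0,"rz": 0,"hand": 1},
    {"tx": 0.79,"ty": 0,"tz": 0,"rx": 0,"ry": 0,"rz": 0,"hand": 1},
    {"tx": 0,"ty": 0,"tz": 0,"rx": 0,"ry": 0,"rz": 0,"hand": 1}
  ]
}}

```text
time: 38.15
tcp_pos: [523.6, 115.4, 132.2]
tool_rot: [2.4, 2.026, 0.007]
contact_force: [-0.8, 0.7, -0.2]
opening: 85.7
gripper_force: 0.0
```

Call:
{"method": "play_rows", "body": {
  "motion": [
    {"tx": 0,"ty": 0,"tz": 0,"rx": 0,"ry": 0,"rz": 0,"hand": 1},
    {"tx": 0,"ty": 0,"tz": 0,"rx": 0,"ry": 0,"rz": 0,"hand": 1}
  ]
}}

```text
time: 38.35
tcp_pos: [522.1, 112.5, 129.5]
tool_rot: [-2.403, -2.023, 0.002]
contact_force: [-0.3, -0.4, 0.3]
opening: 85.6
gripper_force: 0.0
```

```bash
python3 - <<'E'
from h import *
delta(-.3,62.8,53); c,im=cols("g4",(150,200,240,270,285)); rows_(im)
E
```

```text
need mm tx 0.1 ty 0.6 tz 76.5 | shares 0.00 0.02 1.91 phi 80.21 F [-0.3 -0.4  0.3] open 85.6 row [-0.9 62.9] z 129.5
g4 tcp [522.1 112.4 129.5] phi 80.18 z [-0.001 -0.    -1.   ] F [ 0.3  0.5 -0.6] t 38.4
150 [(163, 20), (233, -32), (322, 32), (391, -25)]
200 [(167, 22), (231, -26), (324, 26), (386, -22)]
240 [(170, 19), (222, -9), (382, -23)]
270 [(173, 25), (235, -25), (320, 21), (379, -22), (385, -10)]
285 [(153, -12), (173, 28), (235, -24), (320, 21), (378, -23), (382, -24), (401, 13)]
250 [(69, 26), (90, -27), (125, 29), (142, -44), (152, 16), (220, -19), (224, 29), (248, -17), (293, 27), (379, -46)]
300 [(70, 23), (90, -28), (126, 27), (142, -44), (152, 17), (220, -23), (224, 29), (248, -18), (293, 26)]
```

Call:
{"method": "play_rows", "body": {
  "motion": [
    {"tx": 0,"ty": 0.01,"tz": 0.6,"rx": 0,"ry": 0,"rz": 0,"hand": 1},
    {"tx": 0,"ty": 0,"tz": 0.6,"rx": 0,"ry": 0,"rz": 0,"hand": 1},
    {"tx": 0,"ty": 0,"tz": 0.45,"rx": 0,"ry": 0,"rz": 0,"hand": 1},
    {"tx": 0,"ty": 0,"tz": 0.2,"rx": 0,"ry": 0,"rz": 0,"hand": 1},
    {"tx": 0,"ty": 0,"tz": 0.02,"rx": 0,"ry": 0,"rz": 0,"hand": 1}
  ]
}}

```text
time: 38.9
tcp_pos: [522.0, 112.2, 53.9]
tool_rot: [-2.403, -2.022, 0.004]
contact_force: [-0.4, 0.6, -0.1]
opening: 85.4
gripper_force: 0.0
```

Call:
{"method": "play_rows", "body": {
  "motion": [
    {"tx": 0,"ty": 0,"tz": 0,"rx": 0,"ry": 0,"rz": 0,"hand": 1},
    {"tx": 0,"ty": 0,"tz": 0,"rx": 0,"ry": 0,"rz": 0,"hand": 1},
    {"tx": 0,"ty": 0,"tz": 0,"rx": 0,"ry": 0,"rz": 0,"hand": 1}
  ]
}}

```text
time: 39.2
tcp_pos: [523.6, 112.9, 56.7]
tool_rot: [2.402, 2.023, 0.003]
contact_force: [0.4, -0.1, -0.2]
opening: 85.5
gripper_force: 0.0
```

```bash
python3 - <<'E'
from h import *
c,im=load("g4"); print("stop",srow(c,125.5,58),"p1",srow(c,152,67))
delta(-.3,62.8,56)
E
```

```text
stop 3.52 p1 17.76
need mm tx -0.5 ty -0.8 tz 0.7 | shares -0.01 -0.02 0.02 phi 80.20 F [ 0.4 -0.1 -0.2] open 85.5 row [ 0.5 62.3] z 56.7
```

Call:
{"method": "play_rows", "body": {
  "motion": [
    {"tx": -0.01,"ty": -0.02,"tz": 0.01,"rx": 0,"ry": 0,"rz": 0,"hand": 1},
    {"tx": 0,"ty": 0,"tz": 0,"rx": 0,"ry": 0,"rz": 0,"hand": 0.7},
    {"tx": 0,"ty": 0,"tz": 0,"rx": 0,"ry": 0,"rz": 0,"hand": 0.7},
    {"tx": 0,"ty": 0,"tz": 0,"rx": 0,"ry": 0,"rz": 0,"hand": 0.7},
    {"tx": 0,"ty": 0,"tz": 0,"rx": 0,"ry": 0,"rz": 0,"hand": 0.7}
  ]
}}

```text
time: 39.7
tcp_pos: [522.4, 112.6, 55.7]
tool_rot: [2.403, 2.023, 0.001]
contact_force: [-0.6, -0.3, 3.9]
opening: 65.1
gripper_force: 45.7
```

Call:
{"method": "play_rows", "body": {
  "motion": [
    {"tx": 0,"ty": 0,"tz": 0,"rx": 0,"ry": 0,"rz": 0,"hand": 0.7},
    {"tx": 0,"ty": 0,"tz": -0.1,"rx": 0,"ry": 0,"rz": 0,"hand": 0.7},
    {"tx": 0,"ty": 0,"tz": -0.2,"rx": 0,"ry": 0,"rz": 0,"hand": 0.7},
    {"tx": 0,"ty": 0,"tz": -0.3,"rx": 0,"ry": 0,"rz": 0,"hand": 0.7},
    {"tx": 0,"ty": 0,"tz": -0.5,"rx": 0,"ry": 0,"rz": 0,"hand": 0.7}
  ]
}}

```text
time: 40.2
tcp_pos: [521.2, 112.5, 98.6]
tool_rot: [-2.402, -2.023, 0.004]
contact_force: [-0.4, 1.3, -2.6]
opening: 64.9
gripper_force: 45.2
```

Call:
{"method": "play_rows", "body": {
  "motion": [
    {"tx": 0,"ty": 0,"tz": -0.9,"rx": 0,"ry": 0,"rz": 0,"hand": 0.7},
    {"tx": 0,"ty": 0,"tz": -0.6,"rx": 0,"ry": 0,"rz": 0,"hand": 0.7},
    {"tx": -0.7,"ty": 0,"tz": 0,"rx": 0,"ry": 0,"rz": 0,"hand": 0.7},
    {"tx": -0.8,"ty": 0,"tz": 0,"rx": 0,"ry": 0,"rz": 0,"hand": 0.7},
    {"tx": 0,"ty": 0,"tz": 0,"rx": 0,"ry": 0,"rz": 0,"hand": 0.7}
  ]
}}

```text
time: 40.7
tcp_pos: [511.7, 50.6, 160.4]
tool_rot: [2.405, 2.018, -0.001]
contact_force: [0.4, 1.2, -1.4]
opening: 64.6
gripper_force: 45.3
```

```bash
python3 - <<'E'
from h import *
c,im=cols("g5",(60,100,140,180,200,220)); delta(-.5,123,62); rows_(im,a=10)
E
```

```text
g5 tcp [511.9  52.1 160.1] phi 80.05 z [ 0.001 -0.    -1.   ] F [ 0.6 -0.4 -2.3] t 40.8
60 [(166, 24), (231, -28), (322, 27), (385, -25)]
100 [(169, 24), (232, -27), (320, 26), (382, -25)]
140 [(172, 22), (235, -29), (318, 27), (378, -21)]
180 [(175, 23), (236, -26), (317, 24), (375, -25)]
200 [(177, 26), (373, -22)]
220 [(179, 29), (372, -22)]
need mm tx 1.2 ty 0.2 tz 98.1 | shares 0.03 0.00 2.45 phi 80.05 F [ 0.6 -0.4 -2.3] open 64.8 row [ -0.7 124.2] z 160.1
250 [(17, -20), (31, 45), (41, -26), (109, 27), (127, -40), (190, 24), (228, -38), (246, 30), (273, 11), (278, -34), (289, 28), (323, 9), (341, -26), (379, -27)]
300 [(17, -20), (31, 43), (41, -25), (109, 29), (127, -41), (132, 16), (190, 24), (228, -36), (246, 29), (273, 10), (278, -35), (289, 27), (341, -23)]
```

Call:
{"method": "play_rows", "body": {
  "motion": [
    {"tx": 0,"ty": 0,"tz": 0.8,"rx": 0,"ry": 0,"rz": 0,"hand": 0.7},
    {"tx": 0,"ty": 0,"tz": 0.8,"rx": 0,"ry": 0,"rz": 0,"hand": 0.7},
    {"tx": 0,"ty": 0,"tz": 0.6,"rx": 0,"ry": 0,"rz": 0,"hand": 0.7},
    {"tx": 0,"ty": 0,"tz": 0.27,"rx": 0,"ry": 0,"rz": 0,"hand": 0.7},
    {"tx": 0,"ty": 0,"tz": 0,"rx": 0,"ry": 0,"rz": 0,"hand": 0.7}
  ]
}}

```text
time: 41.25
tcp_pos: [510.9, 53.9, 58.8]
tool_rot: [-2.401, -2.023, 0.004]
contact_force: [-0.3, -0.1, -1.6]
opening: 64.6
gripper_force: 45.3
```

Call:
{"method": "play_rows", "body": {
  "motion": [
    {"tx": 0,"ty": 0,"tz": 0,"rx": 0,"ry": 0,"rz": 0,"hand": 0.7},
    {"tx": 0,"ty": 0,"tz": 0,"rx": 0,"ry": 0,"rz": 0,"hand": 0.7},
    {"tx": 0,"ty": 0,"tz": 0,"rx": 0,"ry": 0,"rz": 0,"hand": 0.7}
  ]
}}

```text
time: 41.55
tcp_pos: [512.8, 53.5, 62.0]
tool_rot: [2.402, 2.023, 0.003]
contact_force: [0.1, -0.0, -2.2]
opening: 64.9
gripper_force: 45.3
```

```bash
python3 - <<'E'
from h import *
c,im=load("g5"); print("p1 near",srow(c,109,67),"p2 far/near",srow(c,131.5,61),srow(c,190,61),"p1 far",srow(c,41,67),"stop",srow(c,17,58))
delta(-.5,117.8,56)
E
```

```text
p1 near 57.6 p2 far/near 72.16 112.21 p1 far 17.98 stop 3.14
need mm tx 4.8 ty -0.5 tz 6.0 | shares 0.12 -0.01 0.15 phi 80.21 F [ 0.1 -0.  -2.2] open 64.9 row [ -0.  122.6] z 62.0
```

Call:
{"method": "play_rows", "body": {
  "motion": [
    {"tx": 0,"ty": -0.02,"tz": 0.14,"rx": 0,"ry": 0,"rz": -0.01,"hand": 0.7},
    {"tx": 0.05,"ty": 0,"tz": 0,"rx": 0,"ry": 0,"rz": 0,"hand": 0.7},
    {"tx": 0.05,"ty": 0,"tz": 0,"rx": 0,"ry": 0,"rz": 0,"hand": 0.7},
    {"tx": 0,"ty": 0,"tz": 0,"rx": 0,"ry": 0,"rz": 0,"hand": 0.7},
    {"tx": 0,"ty": 0,"tz": 0,"rx": 0,"ry": 0,"rz": 0,"hand": 0.7}
  ]
}}

```text
time: 42.05
tcp_pos: [512.5, 57.2, 55.7]
tool_rot: [2.401, 2.023, 0.002]
contact_force: [0.8, -2.5, 5.5]
opening: 64.8
gripper_force: 46.0
```

```bash
python3 - <<'E'
from h import *
delta(-.5,117.8,56); favg(6)
E
```

```text
need mm tx 1.2 ty 0.5 tz -0.3 | shares 0.03 0.01 -0.01 phi 80.25 F [ 0.8 -2.5  5.5] open 64.8 row [ -1. 119.] z 55.7
Favg along row(+y_b) -2.74 across 1.28 z 5.69
```

Call:
{"method": "play_rows", "body": {
  "motion": [
    {"tx": 0.015,"ty": 0,"tz": 0,"rx": 0,"ry": 0,"rz": 0,"hand": 0.7},
    {"tx": 0,"ty": 0,"tz": 0,"rx": 0,"ry": 0,"rz": 0,"hand": 0.7},
    {"tx": 0,"ty": 0,"tz": 0,"rx": 0,"ry": 0,"rz": 0,"hand": 0.7}
  ]
}}

```text
time: 42.65
tcp_pos: [512.5, 57.5, 55.7]
tool_rot: [2.401, 2.023, 0.001]
contact_force: [-0.3, -2.7, 6.1]
opening: 64.9
gripper_force: 46.0
```

```bash
python3 - <<'E'
from h import *
delta(-.5,117.8,56); favg(6)
E
```

```text
need mm tx 0.9 ty 0.4 tz -0.3 | shares 0.02 0.01 -0.01 phi 80.24 F [-0.3 -2.7  6.1] open 64.9 row [ -0.9 118.7] z 55.7
Favg along row(+y_b) -3.54 across 1.05 z 5.82
```

Call:
{"method": "play_rows", "body": {
  "motion": [
    {"tx": 0,"ty": 0,"tz": -0.065,"rx": 0,"ry": 0,"rz": -0.02,"hand": 0.7},
    {"tx": 0,"ty": 0,"tz": 0,"rx": 0,"ry": 0,"rz": 0,"hand": 0.7},
    {"tx": 0,"ty": 0,"tz": 0,"rx": 0,"ry": 0,"rz": 0,"hand": 0.7},
    {"tx": 0,"ty": 0,"tz": 0,"rx": 0,"ry": 0,"rz": 0,"hand": 0.7}
  ]
}}

```text
time: 43.35
tcp_pos: [511.4, 58.2, 56.6]
tool_rot: [-2.399, -2.026, 0.001]
contact_force: [-0.5, -0.4, -1.2]
opening: 65.2
gripper_force: 45.3
```

```bash
python3 - <<'E'
from h import *
delta(-.5,117.8,56); favg(8)
E
```

```text
need mm tx 0.4 ty 1.7 tz 0.6 | shares 0.01 0.04 0.01 phi 80.36 F [-0.5 -0.4 -1.2] open 65.2 row [ -2.2 118.2] z 56.6
Favg along row(+y_b) 0.01 across -0.01 z -1.35
```

Call:
{"method": "play_rows", "body": {
  "motion": [
    {"tx": 0.015,"ty": 0.03,"tz": 0,"rx": 0,"ry": 0,"rz": 0.04,"hand": 0.7},
    {"tx": 0,"ty": 0,"tz": 0,"rx": 0,"ry": 0,"rz": 0,"hand": 0.7},
    {"tx": 0,"ty": 0,"tz": 0,"rx": 0,"ry": 0,"rz": 0,"hand": 0.7}
  ]
}}

```text
time: 44.05
tcp_pos: [513.2, 58.3, 57.3]
tool_rot: [2.404, 2.022, -0.0]
contact_force: [0.5, -0.9, -1.6]
opening: 65.0
gripper_force: 45.3
```

```bash
python3 - <<'E'
from h import *
delta(-.5,117.8,56); favg(8)
E
```

```text
need mm tx -0.0 ty -0.1 tz 1.3 | shares -0.00 -0.00 0.03 phi 80.15 F [ 0.5 -0.9 -1.6] open 65.0 row [ -0.4 117.8] z 57.3
Favg along row(+y_b) -0.55 across 0.33 z -1.87
```

Call:
{"method": "play_rows", "body": {
  "motion": [
    {"tx": 0.01,"ty": 0,"tz": 0,"rx": 0,"ry": 0,"rz": 0,"hand": 0.7},
    {"tx": 0,"ty": 0,"tz": 0,"rx": 0,"ry": 0,"rz": 0,"hand": 0.7},
    {"tx": 0,"ty": 0,"tz": 0,"rx": 0,"ry": 0,"rz": 0,"hand": 0.7}
  ]
}}

```text
time: 44.75
tcp_pos: [513.2, 58.7, 57.4]
tool_rot: [2.404, 2.022, -0.0]
contact_force: [-0.2, -1.6, 0.0]
opening: 64.6
gripper_force: 45.3
```

```bash
python3 - <<'E'
from h import *
delta(-.5,117.8,56); favg(8)
E
```

```text
need mm tx -0.4 ty -0.0 tz 1.4 | shares -0.01 -0.00 0.03 phi 80.15 F [-0.2 -1.6  0. ] open 64.6 row [ -0.5 117.4] z 57.4
Favg along row(+y_b) -2.31 across -0.02 z 0.27
```

Call:
{"method": "play_rows", "body": {
  "motion": [
    {"tx": -0.01,"ty": 0,"tz": 0.05,"rx": 0,"ry": 0,"rz": 0,"hand": 0.7},
    {"tx": 0,"ty": 0,"tz": 0,"rx": 0,"ry": 0,"rz": 0,"hand": 0.7},
    {"tx": 0,"ty": 0,"tz": 0,"rx": 0,"ry": 0,"rz": 0,"hand": 1},
    {"tx": 0,"ty": 0,"tz": 0,"rx": 0,"ry": 0,"rz": 0,"hand": 1},
    {"tx": 0,"ty": 0,"tz": 0,"rx": 0,"ry": 0,"rz": 0,"hand": 1}
  ]
}}

```text
time: 45.65
tcp_pos: [513.1, 58.7, 55.1]
tool_rot: [-2.403, -2.022, -0.0]
contact_force: [0.4, -0.7, 0.4]
opening: 85.5
gripper_force: 0.0
```

Call:
{"method": "play_rows", "body": {
  "motion": [
    {"tx": 0,"ty": 0,"tz": 0,"rx": 0,"ry": 0,"rz": 0,"hand": 1},
    {"tx": 0,"ty": 0,"tz": -0.7,"rx": 0,"ry": 0,"rz": 0,"hand": 1},
    {"tx": 0,"ty": 0,"tz": -1,"rx": 0,"ry": 0,"rz": 0,"hand": 1},
    {"tx": 0,"ty": 0,"tz": -1,"rx": 0,"ry": 0,"rz": 0,"hand": 1},
    {"tx": 0,"ty": 0,"tz": -0.9,"rx": 0,"ry": 0,"rz": 0,"hand": 1}
  ]
}}

```text
time: 46.15
tcp_pos: [513.1, 58.5, 201.3]
tool_rot: [2.404, 2.022, 0.001]
contact_force: [0.5, 0.5, 0.3]
opening: 85.4
gripper_force: 0.0
```

Call:
{"method": "play_rows", "body": {
  "motion": [
    {"tx": -0.98,"ty": 0.15,"tz": 0,"rx": 0,"ry": 0,"rz": 0,"hand": 1},
    {"tx": -0.98,"ty": 0.15,"tz": 0,"rx": 0,"ry": 0,"rz": 0,"hand": 1},
    {"tx": -0.98,"ty": 0.15,"tz": 0,"rx": 0,"ry": 0,"rz": 0,"hand": 1},
    {"tx": -0.98,"ty": 0.15,"tz": 0,"rx": 0,"ry": 0,"rz": 0,"hand": 1},
    {"tx": -0.98,"ty": 0.15,"tz": 0,"rx": 0,"ry": 0,"rz": 0,"hand": 1}
  ]
}}

```text
time: 46.65
tcp_pos: [509.0, -141.2, 199.3]
tool_rot: [2.403, 2.023, 0.001]
contact_force: [0.8, 0.1, 0.6]
opening: 85.5
gripper_force: 0.0
```

Call:
{"method": "play_rows", "body": {
  "motion": [
    {"tx": -0.98,"ty": 0.15,"tz": 0,"rx": 0,"ry": 0,"rz": 0,"hand": 1},
    {"tx": -0.98,"ty": 0.15,"tz": 0,"rx": 0,"ry": 0,"rz": 0,"hand": 1},
    {"tx": -0.98,"ty": 0.15,"tz": 0,"rx": 0,"ry": 0,"rz": 0,"hand": 1},
    {"tx": -0.98,"ty": 0.15,"tz": 0,"rx": 0,"ry": 0,"rz": 0,"hand": 1},
    {"tx": -0.98,"ty": 0.15,"tz": 0,"rx": 0,"ry": 0,"rz": 0,"hand": 1}
  ]
}}

```text
time: 47.15
tcp_pos: [505.0, -339.6, 199.2]
tool_rot: [2.404, 2.023, 0.0]
contact_force: [1.2, 0.1, 0.2]
opening: 85.2
gripper_force: 0.0
```

Call:
{"method": "play_rows", "body": {
  "motion": [
    {"tx": -0.98,"ty": 0.15,"tz": 0,"rx": 0,"ry": 0,"rz": 0,"hand": 1},
    {"tx": -0.98,"ty": 0.15,"tz": 0,"rx": 0,"ry": 0,"rz": 0.85,"hand": 1},
    {"tx": -0.5,"ty": 0.1,"tz": 0,"rx": 0,"ry": 0,"rz": 0,"hand": 1},
    {"tx": 0,"ty": 0,"tz": 0,"rx": 0,"ry": 0,"rz": 0,"hand": 1},
    {"tx": 0,"ty": 0,"tz": 0,"rx": 0,"ry": 0,"rz": 0,"hand": 1}
  ]
}}

```text
time: 47.65
tcp_pos: [502.6, -437.6, 198.7]
tool_rot: [-2.477, -1.931, -0.001]
contact_force: [-0.1, 0.6, -0.1]
opening: 85.3
gripper_force: 0.0
```

```bash
python3 - <<'E'
from h import *
v=findprism("r1",[503,-469,-.245],41); graspdelta(v,12)
c,im=load("r1"); m=greymask(im); b=blob(m,proj(c,[v[0],v[1],38])[0])
for h in (47,41,35): print(h,fit([(c,b)],v[0],v[1],v[2],h))
E
```

```text
r1 tcp [ 502.9 -436.9  199.1] phi 75.94 z [-0.     0.001 -1.   ] F [-1.1  0.3  0.5] t 47.7
[476. 111.] 1130 xy [ 660.1 -415. ] yaw -15.47 iou 0.43
[286. 217.] 3155 xy [ 503.8 -468.7] yaw -15.14 iou 0.936
turn first: rz shares 0.22 (deg 1.08); then tx -0.76 ty 0.23 shares tz 4.68
47 (array([ 5.03427470e+02, -4.67881688e+02, -3.16347771e-01]), np.float64(0.8804088110644087))
41 (array([ 5.03811813e+02, -4.68743353e+02, -2.64266100e-01]), np.float64(0.9364796675571386))
35 (array([ 5.03236809e+02, -4.70182818e+02, -2.64366857e-01]), np.float64(0.9827613226766965))
```

Call:
{"method": "play_rows", "body": {
  "motion": [
    {"tx": 0,"ty": 0,"tz": 0,"rx": 0,"ry": 0,"rz": 0.22,"hand": 1},
    {"tx": -0.72,"ty": 0.23,"tz": 0.5,"rx": 0,"ry": 0,"rz": 0,"hand": 1},
    {"tx": 0,"ty": 0,"tz": 1,"rx": 0,"ry": 0,"rz": 0,"hand": 1},
    {"tx": 0,"ty": 0,"tz": 1,"rx": 0,"ry": 0,"rz": 0,"hand": 1},
    {"tx": 0,"ty": 0,"tz": 0.6,"rx": 0,"ry": 0,"rz": 0,"hand": 1}
  ]
}}

```text
time: 48.2
tcp_pos: [503.4, -465.8, 71.5]
tool_rot: [-2.492, -1.906, 0.0]
contact_force: [0.1, -0.5, 0.6]
opening: 85.5
gripper_force: 0.0
```

Call:
{"method": "play_rows", "body": {
  "motion": [
    {"tx": 0,"ty": 0,"tz": 0,"rx": 0,"ry": 0,"rz": 0,"hand": 1},
    {"tx": 0,"ty": 0,"tz": 0.6,"rx": 0,"ry": 0,"rz": 0,"hand": 1},
    {"tx": 0,"ty": 0,"tz": 0.6,"rx": 0,"ry": 0,"rz": 0,"hand": 1},
    {"tx": 0,"ty": 0,"tz": 0.3,"rx": 0,"ry": 0,"rz": 0,"hand": 1},
    {"tx": 0,"ty": 0,"tz": 0,"rx": 0,"ry": 0,"rz": 0,"hand": 1}
  ]
}}

```text
time: 48.7
tcp_pos: [503.8, -467.0, 14.6]
tool_rot: [-2.494, -1.908, 0.0]
contact_force: [-0.4, 0.7, -0.6]
opening: 85.5
gripper_force: 0.0
```

Call:
{"method": "play_rows", "body": {
  "motion": [
    {"tx": 0,"ty": 0,"tz": 0,"rx": 0,"ry": 0,"rz": 0,"hand": 1},
    {"tx": 0,"ty": 0,"tz": 0,"rx": 0,"ry": 0,"rz": 0,"hand": 0.55},
    {"tx": 0,"ty": 0,"tz": 0,"rx": 0,"ry": 0,"rz": 0,"hand": 0.55},
    {"tx": 0,"ty": 0,"tz": 0,"rx": 0,"ry": 0,"rz": 0,"hand": 0.55},
    {"tx": 0,"ty": 0,"tz": 0,"rx": 0,"ry": 0,"rz": 0,"hand": 0.55}
  ]
}}

```text
time: 49.2
tcp_pos: [504.6, -468.6, 17.3]
tool_rot: [2.494, 1.906, 0.0]
contact_force: [0.2, -0.2, 5.3]
opening: 55.0
gripper_force: 44.7
```

Call:
{"method": "play_rows", "body": {
  "motion": [
    {"tx": 0,"ty": 0,"tz": 0,"rx": 0,"ry": 0,"rz": 0,"hand": 0.55},
    {"tx": 0,"ty": 0,"tz": -0.7,"rx": 0,"ry": 0,"rz": 0,"hand": 0.55},
    {"tx": 0,"ty": 0,"tz": -0.9,"rx": 0,"ry": 0,"rz": 0,"hand": 0.55},
    {"tx": 0,"ty": 0,"tz": -0.9,"rx": 0,"ry": 0,"rz": -0.53,"hand": 0.55},
    {"tx": 0,"ty": 0,"tz": -0.6,"rx": 0,"ry": 0,"rz": -0.53,"hand": 0.55}
  ]
}}

```text
time: 49.7
tcp_pos: [504.3, -468.2, 142.1]
tool_rot: [2.401, 2.022, 0.0]
contact_force: [0.0, -0.1, -1.1]
opening: 55.1
gripper_force: 43.8
```

Call:
{"method": "play_rows", "body": {
  "motion": [
    {"tx": 0,"ty": 0,"tz": 0,"rx": 0,"ry": 0,"rz": 0,"hand": 0.55},
    {"tx": 0,"ty": 0,"tz": 0,"rx": 0,"ry": 0,"rz": 0,"hand": 0.55}
  ]
}}

```text
time: 49.9
tcp_pos: [503.9, -467.8, 138.3]
tool_rot: [-2.406, -2.02, 0.0]
contact_force: [-0.9, -0.1, -2.8]
opening: 55.3
gripper_force: 43.9
```

```bash
python3 - <<'E'
from h import *
delta(-.5,168,130)
c,im=snap("r2"); rows_(im,a=180)
E
```

```text
need mm tx 469.6 ty -81.9 tz 8.3 | shares 11.74 -2.05 0.21 phi 80.03 F [-0.9 -0.1 -2.8] open 55.3 row [ 80.5 637.8] z 138.3
r2 tcp [ 503.4 -467.4  136.7] phi 80.03 z [-0.002  0.002 -1.   ] F [ 0.2  0.3 -2.7] t 50.0
250 [(221, -26), (255, 21), (347, -9), (379, -26)]
300 [(221, -24), (255, 20)]
```

Call:
{"method": "play_rows", "body": {
  "motion": [
    {"tx": 0.98,"ty": -0.17,"tz": 0,"rx": 0,"ry": 0,"rz": -0.02,"hand": 0.55},
    {"tx": 0.98,"ty": -0.17,"tz": 0,"rx": 0,"ry": 0,"rz": 0,"hand": 0.55},
    {"tx": 0.98,"ty": -0.17,"tz": 0,"rx": 0,"ry": 0,"rz": 0,"hand": 0.55},
    {"tx": 0.98,"ty": -0.17,"tz": 0,"rx": 0,"ry": 0,"rz": 0,"hand": 0.55},
    {"tx": 0.98,"ty": -0.17,"tz": 0,"rx": 0,"ry": 0,"rz": 0,"hand": 0.55}
  ]
}}

```text
time: 50.45
tcp_pos: [502.6, -266.8, 135.8]
tool_rot: [-2.4, -2.019, 0.002]
contact_force: [1.0, 0.4, -1.2]
opening: 55.1
gripper_force: 43.8
```

Call:
{"method": "play_rows", "body": {
  "motion": [
    {"tx": 0.98,"ty": -0.17,"tz": 0,"rx": 0,"ry": 0,"rz": 0,"hand": 0.55},
    {"tx": 0.98,"ty": -0.17,"tz": 0,"rx": 0,"ry": 0,"rz": 0,"hand": 0.55},
    {"tx": 0.98,"ty": -0.17,"tz": 0,"rx": 0,"ry": 0,"rz": 0,"hand": 0.55},
    {"tx": 0.98,"ty": -0.17,"tz": 0,"rx": 0,"ry": 0,"rz": 0,"hand": 0.55},
    {"tx": 0.98,"ty": -0.17,"tz": 0,"rx": 0,"ry": 0,"rz": 0,"hand": 0.55}
  ]
}}

```text
time: 50.95
tcp_pos: [502.2, -68.3, 136.1]
tool_rot: [-2.401, -2.02, 0.004]
contact_force: [0.2, -0.2, -1.1]
opening: 55.0
gripper_force: 43.8
```

Call:
{"method": "play_rows", "body": {
  "motion": [
    {"tx": 0.98,"ty": -0.17,"tz": 0,"rx": 0,"ry": 0,"rz": 0,"hand": 0.55},
    {"tx": 0.98,"ty": -0.17,"tz": 0,"rx": 0,"ry": 0,"rz": 0,"hand": 0.55},
    {"tx": 0,"ty": 0,"tz": 0,"rx": 0,"ry": 0,"rz": 0,"hand": 0.55},
    {"tx": 0,"ty": 0,"tz": 0,"rx": 0,"ry": 0,"rz": 0,"hand": 0.55}
  ]
}}

```text
time: 51.35
tcp_pos: [502.6, 10.2, 136.7]
tool_rot: [-2.4, -2.024, 0.005]
contact_force: [-0.3, -0.1, -2.6]
opening: 55.0
gripper_force: 43.8
```

```bash
python3 - <<'E'
from h import *
delta(-.5,168,32); c,im=cols("r3",(100,130,150)); rows_(im,a=5)
E
```

```text
need mm tx -1.0 ty 2.1 tz 104.7 | shares -0.02 0.05 2.62 phi 80.29 F [-0.3 -0.1 -2.6] open 55.0 row [ -2.6 167. ] z 136.7
r3 tcp [502.8   9.3 137.2] phi 80.21 z [-0.003 -0.    -1.   ] F [-0.3 -0.5 -2.6] t 51.4
100 [(164, 24), (234, -28), (329, 26), (395, -22)]
130 [(166, 24), (235, -23), (328, 26), (392, -23)]
150 [(168, 28), (223, -11), (341, 10), (391, -23)]
250 [(33, -16), (47, 50), (63, -29), (137, 26), (164, 12), (221, -50), (255, 18)]
300 [(33, -18), (47, 47), (63, -28), (133, 10), (137, 17), (164, 9), (221, -49), (255, 17)]
```

Call:
{"method": "play_rows", "body": {
  "motion": [
    {"tx": 0,"ty": 0.02,"tz": 0.8,"rx": 0,"ry": 0,"rz": 0,"hand": 0.55},
    {"tx": 0,"ty": 0,"tz": 0.8,"rx": 0,"ry": 0,"rz": 0,"hand": 0.55},
    {"tx": 0,"ty": 0,"tz": 0.7,"rx": 0,"ry": 0,"rz": 0,"hand": 0.55},
    {"tx": 0,"ty": 0,"tz": 0.4,"rx": 0,"ry": 0,"rz": 0,"hand": 0.55},
    {"tx": 0,"ty": 0,"tz": 0,"rx": 0,"ry": 0,"rz": 0,"hand": 0.55}
  ]
}}

```text
time: 51.9
tcp_pos: [502.3, 8.0, 27.7]
tool_rot: [-2.403, -2.018, 0.007]
contact_force: [-0.5, 0.1, -2.3]
opening: 55.5
gripper_force: 44.0
```

Call:
{"method": "play_rows", "body": {
  "motion": [
    {"tx": 0.05,"ty": 0,"tz": 0,"rx": 0,"ry": 0,"rz": 0,"hand": 0.55},
    {"tx": 0.05,"ty": 0,"tz": 0,"rx": 0,"ry": 0,"rz": 0,"hand": 0.55},
    {"tx": 0.05,"ty": 0,"tz": 0,"rx": 0,"ry": 0,"rz": 0,"hand": 0.55},
    {"tx": 0,"ty": 0,"tz": 0,"rx": 0,"ry": 0,"rz": 0,"hand": 0.55},
    {"tx": 0,"ty": 0,"tz": 0,"rx": 0,"ry": 0,"rz": 0,"hand": 0.55}
  ]
}}

```text
time: 52.4
tcp_pos: [505.8, 15.4, 31.9]
tool_rot: [2.402, 2.024, 0.001]
contact_force: [-0.2, -0.2, -2.0]
opening: 55.0
gripper_force: 44.0
```

```bash
python3 - <<'E'
from h import *
delta(-.5,150,26.3); c,im=cols("r4",(60,100,120,310,330)); rows_(im,a=5); favg(4)
zt=tool()[0][2]-17.3
for h in (41,35): print(h,[srow(c,r,zt+h) for r in (266,268,270)])
E
```

```text
need mm tx 11.4 ty -0.1 tz 5.6 | shares 0.28 -0.00 0.14 phi 80.22 F [-0.2 -0.2 -2. ] open 55.0 row [ -0.4 161.4] z 31.9
r4 tcp [505.7  15.4  31.6] phi 80.22 z [ 0.001 -0.    -1.   ] F [-0.6 -0.5 -1.9] t 52.5
60 [(183, -26), (370, 25)]
100 [(186, -26), (368, 25)]
120 [(187, -25), (366, 25)]
310 [(179, 39), (187, -37), (204, 25), (349, -27), (367, 35), (374, -38), (409, 32)]
330 [(205, 26), (349, -26), (365, -10)]
250 [(26, 46), (47, -28), (179, 21), (186, -27), (193, 27), (242, -36), (255, 15), (347, 26), (379, -48)]
300 [(26, 47), (47, -27), (179, 20), (186, -26), (193, 27), (242, -37), (255, 16), (347, 27)]
Favg along row(+y_b) 0.00 across -0.07 z -1.50
41 [np.float64(146.13), np.float64(146.94), np.float64(147.75)]
35 [np.float64(149.06), np.float64(149.91), np.float64(150.76)]
```

```bash
python3 - <<'E'
from h import *
c,im=load("r4"); zt=31.6-17.3; print("gauge near",srow(c,242,78))
for h in (47,41,35): print(h,srow(c,255,zt+h),srow(c,347,zt+h), "width",np.ptp([brow(unproj(c,(x,330),zt+h)[0])[0] for x in (205,349.5)]).round(1))
E
```

```text
gauge near 127.24
47 138.88 176.42 width 53.3
41 141.59 181.13 width 56.1
35 144.3 185.84 width 59.0
```

Call:
{"method": "play_rows", "body": {
  "motion": [
    {"tx": 0,"ty": 0,"tz": 0.07,"rx": 0,"ry": 0,"rz": 0,"hand": 0.55},
    {"tx": 0.07,"ty": 0,"tz": 0.05,"rx": 0,"ry": 0,"rz": 0,"hand": 0.55},
    {"tx": 0.07,"ty": 0,"tz": 0,"rx": 0,"ry": 0,"rz": 0,"hand": 0.55},
    {"tx": 0,"ty": 0,"tz": 0,"rx": 0,"ry": 0,"rz": 0,"hand": 0.55},
    {"tx": 0,"ty": 0,"tz": 0,"rx": 0,"ry": 0,"rz": 0,"hand": 0.55}
  ]
}}

```text
time: 53.15
tcp_pos: [506.5, 21.0, 26.5]
tool_rot: [2.403, 2.024, -0.0]
contact_force: [1.0, -0.3, -1.7]
opening: 55.4
gripper_force: 44.0
```

```bash
python3 - <<'E'
from h import *
delta(-.5,150,26.3); favg(6)
E
```

```text
need mm tx 5.8 ty 0.2 tz 0.2 | shares 0.14 0.00 0.01 phi 80.22 F [ 1.  -0.3 -1.7] open 55.4 row [ -0.7 155.8] z 26.5
Favg along row(+y_b) 0.29 across 0.04 z -1.99
```

Call:
{"method": "play_rows", "body": {
  "motion": [
    {"tx": 0.06,"ty": 0,"tz": 0,"rx": 0,"ry": 0,"rz": 0.01,"hand": 0.55},
    {"tx": 0.06,"ty": 0,"tz": 0,"rx": 0,"ry": 0,"rz": 0,"hand": 0.55},
    {"tx": 0.05,"ty": 0,"tz": 0,"rx": 0,"ry": 0,"rz": 0,"hand": 0.55},
    {"tx": 0,"ty": 0,"tz": 0,"rx": 0,"ry": 0,"rz": 0,"hand": 0.55},
    {"tx": 0,"ty": 0,"tz": 0,"rx": 0,"ry": 0,"rz": 0,"hand": 0.55}
  ]
}}

```text
time: 53.95
tcp_pos: [507.6, 27.6, 26.4]
tool_rot: [2.404, 2.023, -0.0]
contact_force: [0.2, -0.1, -1.9]
opening: 55.1
gripper_force: 44.0
```

```bash
python3 - <<'E'
from h import *
delta(-.5,147.1,26.3); favg(6)
E
```

```text
need mm tx 1.9 ty 0.2 tz 0.1 | shares 0.05 0.01 0.00 phi 80.17 F [ 0.2 -0.1 -1.9] open 55.1 row [ -0.7 149. ] z 26.4
Favg along row(+y_b) -0.39 across 0.21 z -1.86
```

Call:
{"method": "play_rows", "body": {
  "motion": [
    {"tx": 0.02,"ty": 0,"tz": 0,"rx": 0,"ry": 0,"rz": 0,"hand": 0.55},
    {"tx": 0,"ty": 0,"tz": 0,"rx": 0,"ry": 0,"rz": 0,"hand": 0.55},
    {"tx": 0,"ty": 0,"tz": 0,"rx": 0,"ry": 0,"rz": 0,"hand": 0.55}
  ]
}}

```text
time: 54.55
tcp_pos: [507.8, 28.3, 26.5]
tool_rot: [-2.404, -2.023, -0.0]
contact_force: [0.3, -0.8, -1.5]
opening: 55.2
gripper_force: 44.0
```

```bash
python3 - <<'E'
from h import *
delta(-.5,147.1,26.3); favg(6)
E
```

```text
need mm tx 1.2 ty 0.2 tz 0.2 | shares 0.03 0.00 0.00 phi 80.15 F [ 0.3 -0.8 -1.5] open 55.2 row [ -0.7 148.3] z 26.5
Favg along row(+y_b) -0.05 across 0.40 z -1.85
```

Call:
{"method": "play_rows", "body": {
  "motion": [
    {"tx": 0.02,"ty": 0,"tz": 0,"rx": 0,"ry": 0,"rz": 0,"hand": 0.55},
    {"tx": 0,"ty": 0,"tz": 0,"rx": 0,"ry": 0,"rz": 0,"hand": 0.55},
    {"tx": 0,"ty": 0,"tz": 0,"rx": 0,"ry": 0,"rz": 0,"hand": 0.55}
  ]
}}

```text
time: 55.15
tcp_pos: [507.9, 29.1, 26.5]
tool_rot: [-2.404, -2.023, -0.0]
contact_force: [-0.3, 0.4, -1.5]
opening: 55.2
gripper_force: 44.0
```

```bash
python3 - <<'E'
from h import *
delta(-.5,147.1,26.3); favg(6)
E
```

```text
need mm tx 0.4 ty 0.2 tz 0.2 | shares 0.01 0.01 0.00 phi 80.16 F [-0.3  0.4 -1.5] open 55.2 row [ -0.7 147.5] z 26.5
Favg along row(+y_b) -0.07 across -0.24 z -1.64
```

Call:
{"method": "play_rows", "body": {
  "motion": [
    {"tx": 0.012,"ty": 0,"tz": 0,"rx": 0,"ry": 0,"rz": 0,"hand": 0.55},
    {"tx": 0,"ty": 0,"tz": 0,"rx": 0,"ry": 0,"rz": 0,"hand": 0.55},
    {"tx": 0,"ty": 0,"tz": 0,"rx": 0,"ry": 0,"rz": 0,"hand": 0.55}
  ]
}}

```text
time: 55.75
tcp_pos: [507.9, 29.4, 26.5]
tool_rot: [2.404, 2.022, -0.0]
contact_force: [-0.7, -1.8, -1.3]
opening: 55.3
gripper_force: 44.0
```

```bash
python3 - <<'E'
from h import *
delta(-.5,147.1,26.3); favg(6)
E
```

```text
need mm tx 0.1 ty 0.2 tz 0.2 | shares 0.00 0.00 0.00 phi 80.15 F [-0.7 -1.8 -1.3] open 55.3 row [ -0.7 147.2] z 26.5
Favg along row(+y_b) -2.18 across -0.42 z -1.68
```

Call:
{"method": "play_rows", "body": {
  "motion": [
    {"tx": -0.005,"ty": 0,"tz": 0.025,"rx": 0,"ry": 0,"rz": 0,"hand": 0.55},
    {"tx": 0,"ty": 0,"tz": 0,"rx": 0,"ry": 0,"rz": 0,"hand": 0.55},
    {"tx": 0,"ty": 0,"tz": 0,"rx": 0,"ry": 0,"rz": 0,"hand": 1},
    {"tx": 0,"ty": 0,"tz": 0,"rx": 0,"ry": 0,"rz": 0,"hand": 1},
    {"tx": 0,"ty": 0,"tz": 0,"rx": 0,"ry": 0,"rz": 0,"hand": 1}
  ]
}}

```text
time: 56.55
tcp_pos: [508.1, 29.6, 25.8]
tool_rot: [2.404, 2.023, 0.001]
contact_force: [-0.4, -0.6, -0.2]
opening: 85.3
gripper_force: 0.0
```

Call:
{"method": "play_rows", "body": {
  "motion": [
    {"tx": 0,"ty": 0,"tz": -0.9,"rx": 0,"ry": 0,"rz": 0,"hand": 1},
    {"tx": 0,"ty": 0,"tz": -0.9,"rx": 0,"ry": 0,"rz": 0,"hand": 1},
    {"tx": 0,"ty": 0,"tz": -0.8,"rx": 0,"ry": 0,"rz": 0,"hand": 1},
    {"tx": 0.74,"ty": 0,"tz": 0,"rx": 0,"ry": 0,"rz": 0,"hand": 1},
    {"tx": 0,"ty": 0,"tz": 0,"rx": 0,"ry": 0,"rz": 0,"hand": 1}
  ]
}}

```text
time: 57.05
tcp_pos: [514.0, 60.8, 131.3]
tool_rot: [2.401, 2.024, 0.006]
contact_force: [-0.5, -0.5, 0.4]
opening: 85.4
gripper_force: 0.0
```

Call:
{"method": "play_rows", "body": {
  "motion": [
    {"tx": 0,"ty": 0,"tz": 0,"rx": 0,"ry": 0,"rz": 0,"hand": 1},
    {"tx": 0,"ty": 0,"tz": 0,"rx": 0,"ry": 0,"rz": 0,"hand": 1}
  ]
}}

```text
time: 57.25
tcp_pos: [512.6, 58.2, 128.7]
tool_rot: [-2.403, -2.022, 0.002]
contact_force: [-0.4, 0.3, -1.0]
opening: 85.7
gripper_force: 0.0
```

```bash
python3 - <<'E'
from h import *
delta(-.3,117.5,56); c,im=cols("g6",(150,200,240,285)); rows_(im,a=5)
E
```

```text
need mm tx 0.5 ty 0.8 tz 72.7 | shares 0.01 0.02 1.82 phi 80.15 F [-0.4  0.3 -1. ] open 85.7 row [ -1.1 118. ] z 128.7
g6 tcp [512.6  58.1 128.7] phi 80.13 z [-0.001 -0.    -1.   ] F [ 0.2 -0.8  0.1] t 57.3
150 [(162, 21), (233, -32), (323, 31), (391, -22)]
200 [(166, 23), (232, -23), (324, 21), (386, -21)]
240 [(170, 25), (335, 9), (383, -19)]
285 [(153, -11), (173, 34), (378, -20), (382, -26), (401, 13)]
250 [(21, -19), (36, 45), (49, -28), (125, 31), (141, -40), (150, 17), (214, 20), (220, -28), (224, 28), (248, -19), (284, 28), (372, -25), (379, -25)]
300 [(21, -19), (37, 43), (49, -29), (125, 31), (141, -42), (150, 16), (214, 16), (220, -28), (224, 29), (248, -17), (284, 28), (372, -22)]
```

Call:
{"method": "play_rows", "body": {
  "motion": [
    {"tx": 0.01,"ty": 0.01,"tz": 0.6,"rx": 0,"ry": 0,"rz": 0,"hand": 1},
    {"tx": 0,"ty": 0,"tz": 0.6,"rx": 0,"ry": 0,"rz": 0,"hand": 1},
    {"tx": 0,"ty": 0,"tz": 0.45,"rx": 0,"ry": 0,"rz": 0,"hand": 1},
    {"tx": 0,"ty": 0,"tz": 0.2,"rx": 0,"ry": 0,"rz": 0,"hand": 1},
    {"tx": 0,"ty": 0,"tz": 0,"rx": 0,"ry": 0,"rz": 0,"hand": 1}
  ]
}}

```text
time: 57.8
tcp_pos: [512.4, 58.4, 53.9]
tool_rot: [-2.403, -2.021, 0.004]
contact_force: [0.6, -0.3, 0.1]
opening: 85.2
gripper_force: 0.0
```

Call:
{"method": "play_rows", "body": {
  "motion": [
    {"tx": 0,"ty": 0,"tz": 0,"rx": 0,"ry": 0,"rz": 0,"hand": 1},
    {"tx": -0.01,"ty": -0.02,"tz": 0.01,"rx": 0,"ry": 0,"rz": 0,"hand": 1},
    {"tx": 0,"ty": 0,"tz": 0,"rx": 0,"ry": 0,"rz": 0,"hand": 1}
  ]
}}

```text
time: 58.1
tcp_pos: [513.1, 58.6, 56.2]
tool_rot: [2.403, 2.022, 0.002]
contact_force: [1.2, -0.5, -0.5]
opening: 85.1
gripper_force: 0.0
```

Call:
{"method": "play_rows", "body": {
  "motion": [
    {"tx": 0,"ty": 0,"tz": 0,"rx": 0,"ry": 0,"rz": 0,"hand": 0.7},
    {"tx": 0,"ty": 0,"tz": 0,"rx": 0,"ry": 0,"rz": 0,"hand": 0.7},
    {"tx": 0,"ty": 0,"tz": 0,"rx": 0,"ry": 0,"rz": 0,"hand": 0.7},
    {"tx": 0,"ty": 0,"tz": 0,"rx": 0,"ry": 0,"rz": 0,"hand": 0.7},
    {"tx": 0,"ty": 0,"tz": 0,"rx": 0,"ry": 0,"rz": 0,"hand": 0.7}
  ]
}}

```text
time: 58.6
tcp_pos: [513.2, 58.6, 56.0]
tool_rot: [2.403, 2.022, 0.002]
contact_force: [0.4, -0.5, 4.8]
opening: 65.0
gripper_force: 45.2
```

Call:
{"method": "play_rows", "body": {
  "motion": [
    {"tx": 0,"ty": 0,"tz": -0.1,"rx": 0,"ry": 0,"rz": 0,"hand": 0.7},
    {"tx": 0,"ty": 0,"tz": -0.2,"rx": 0,"ry": 0,"rz": 0,"hand": 0.7},
    {"tx": 0,"ty": 0,"tz": -0.3,"rx": 0,"ry": 0,"rz": 0,"hand": 0.7},
    {"tx": 0,"ty": 0,"tz": -0.5,"rx": 0,"ry": 0,"rz": 0,"hand": 0.7},
    {"tx": 0,"ty": 0,"tz": -0.9,"rx": 0,"ry": 0,"rz": 0,"hand": 0.7}
  ]
}}

```text
time: 59.1
tcp_pos: [511.0, 58.5, 133.6]
tool_rot: [-2.401, -2.02, 0.007]
contact_force: [0.0, 0.3, -1.2]
opening: 64.8
gripper_force: 44.8
```

Call:
{"method": "play_rows", "body": {
  "motion": [
    {"tx": 0,"ty": 0,"tz": -0.8,"rx": 0,"ry": 0,"rz": 0,"hand": 0.7},
    {"tx": -0.5,"ty": 0,"tz": 0,"rx": 0,"ry": 0,"rz": 0,"hand": 0.7},
    {"tx": -0.5,"ty": 0,"tz": 0,"rx": 0,"ry": 0,"rz": 0,"hand": 0.7},
    {"tx": 0,"ty": 0,"tz": 0,"rx": 0,"ry": 0,"rz": 0,"hand": 0.7},
    {"tx": 0,"ty": 0,"tz": 0,"rx": 0,"ry": 0,"rz": 0,"hand": 0.7}
  ]
}}

```text
time: 59.6
tcp_pos: [505.7, 19.2, 167.6]
tool_rot: [-2.405, -2.021, -0.001]
contact_force: [0.2, -0.0, -1.3]
opening: 65.2
gripper_force: 44.9
```

```bash
python3 - <<'E'
from h import *
c,im=cols("g7",(30,60,100,140,180,200,220)); delta(-.5,123,62); rows_(im,a=5)
E
```

```text
g7 tcp [505.7  19.5 167.3] phi 80.14 z [-0.  0. -1.] F [ 0.4  0.3 -1.4] t 59.6
30 [(167, 24), (232, -28), (322, 26), (386, -28)]
60 [(169, 23), (237, -37), (318, 35), (383, -21)]
100 [(172, 22), (236, -29), (319, 25), (380, -25)]
140 [(175, 23), (237, -27), (318, 26), (377, -26)]
180 [(179, 26), (240, -28), (315, 25), (374, -21)]
200 [(180, 27), (241, -27), (314, 22), (372, -23)]
220 [(182, 29), (370, -23)]
need mm tx 34.3 ty 0.7 tz 105.3 | shares 0.86 0.02 2.63 phi 80.14 F [ 0.4  0.3 -1.4] open 65.0 row [ -1.2 157.3] z 167.3
250 [(58, -17), (66, 47), (83, -30), (143, 31), (155, -46), (162, 19), (213, 26), (228, -39), (246, 27), (278, -38), (288, 27), (322, -17), (362, 28), (379, -50)]
300 [(57, -17), (66, 45), (83, -27), (143, 30), (155, -46), (162, 19), (213, 28), (228, -38), (246, 28), (278, -38), (288, 26), (322, -16)]
```

Call:
{"method": "play_rows", "body": {
  "motion": [
    {"tx": 0.98,"ty": -0.16,"tz": 0,"rx": 0,"ry": 0,"rz": 0,"hand": 0.7},
    {"tx": 0.98,"ty": -0.16,"tz": 0,"rx": 0,"ry": 0,"rz": 0,"hand": 0.7},
    {"tx": 0.98,"ty": -0.16,"tz": 0,"rx": 0,"ry": 0,"rz": 0,"hand": 0.7},
    {"tx": 0.98,"ty": -0.16,"tz": 0,"rx": 0,"ry": 0,"rz": 0,"hand": 0.7},
    {"tx": 0.98,"ty": -0.16,"tz": 0,"rx": 0,"ry": 0,"rz": 0,"hand": 0.7}
  ]
}}

```text
time: 60.15
tcp_pos: [507.2, 220.2, 167.0]
tool_rot: [-2.403, -2.024, 0.0]
contact_force: [0.3, -1.0, -1.9]
opening: 65.1
gripper_force: 44.9
```

Call:
{"method": "play_rows", "body": {
  "motion": [
    {"tx": 0.98,"ty": -0.16,"tz": 0,"rx": 0,"ry": 0,"rz": 0,"hand": 0.7},
    {"tx": 0.98,"ty": -0.16,"tz": 0,"rx": 0,"ry": 0,"rz": 0,"hand": 0.7},
    {"tx": 0.98,"ty": -0.16,"tz": 0,"rx": 0,"ry": 0,"rz": 0,"hand": 0.7},
    {"tx": 0.98,"ty": -0.16,"tz": 0,"rx": 0,"ry": 0,"rz": 0.53,"hand": 0.7},
    {"tx": 0,"ty": 0,"tz": 0,"rx": 0,"ry": 0,"rz": 0,"hand": 0.7}
  ]
}}

```text
time: 60.65
tcp_pos: [507.4, 381.9, 165.5]
tool_rot: [-2.443, -1.971, 0.002]
contact_force: [-1.2, -0.9, -1.6]
opening: 65.3
gripper_force: 44.9
```

Call:
{"method": "play_rows", "body": {
  "motion": [
    {"tx": 0,"ty": 0,"tz": 0,"rx": 0,"ry": 0,"rz": 0,"hand": 0.7},
    {"tx": 0,"ty": 0,"tz": 0,"rx": 0,"ry": 0,"rz": 0,"hand": 0.7}
  ]
}}

```text
time: 60.85
tcp_pos: [509.2, 376.3, 166.9]
tool_rot: [2.449, 1.967, -0.001]
contact_force: [-0.1, -0.2, -1.3]
opening: 64.8
gripper_force: 44.9
```

```bash
python3 - <<'E'
from h import *
c,im=load("g7"); print("p2",srow(c,83,61),srow(c,143,61),"p4",srow(c,162,49),srow(c,213,49))
c,im=snap("h1"); t=tool()
B=np.array([598.1,358.3]); a=np.radians(t[1]); d=B-t[0][:2]; print("to bar: tx",d@[np.cos(a),np.sin(a)],"ty",d@[np.sin(a),-np.cos(a)],"z",t[0][2])
# bar in image
hs=cv2.cvtColor(im,cv2.COLOR_BGR2HSV); m=(hs[...,1]<60)
for r in range(60,330,30):
    x=np.where(m[r,370:])[0]+370; print(r,x[:1],x[-1:],len(x))
print(proj(c,[[600.3,368.1,150],[586.2,304.7,150],[598.1,358.3,150]]).round())
E
```

```text
p2 73.11 112.29 p4 127.48 166.86
h1 tcp [509.4 375.9 167.2] phi 77.48 z [-0. -0. -1.] F [ 0.3 -0.  -1. ] t 60.9
to bar: tx 2.0496659230004823 ty 90.41947632923933 z 167.17280332280296
60 [370] [508] 129
90 [482] [502] 21
120 [477] [497] 21
150 [472] [491] 20
180 [467] [486] 20
210 [462] [480] 19
240 [457] [475] 19
270 [370] [469] 26
300 [370] [464] 55
[[466. 236.]
 [447. 350.]
 [463. 255.]]
```

Call:
{"method": "play_rows", "body": {
  "motion": [
    {"tx": 0.05,"ty": 0,"tz": 0.17,"rx": 0,"ry": 0,"rz": 0,"hand": 0.7},
    {"tx": 0,"ty": 0.3,"tz": 0,"rx": 0,"ry": 0,"rz": 0,"hand": 0.7},
    {"tx": 0,"ty": 0.35,"tz": 0,"rx": 0,"ry": 0,"rz": 0,"hand": 0.7},
    {"tx": 0,"ty": 0.3,"tz": 0,"rx": 0,"ry": 0,"rz": 0,"hand": 0.7},
    {"tx": 0,"ty": 0,"tz": 0,"rx": 0,"ry": 0,"rz": 0,"hand": 0.7}
  ]
}}

```text
time: 61.4
tcp_pos: [549.0, 369.1, 159.9]
tool_rot: [2.452, 1.963, -0.0]
contact_force: [0.1, 0.1, -1.3]
opening: 65.1
gripper_force: 45.0
```

Call:
{"method": "play_rows", "body": {
  "motion": [
    {"tx": 0,"ty": 0,"tz": 0,"rx": 0,"ry": 0,"rz": 0,"hand": 0.7},
    {"tx": 0,"ty": 0,"tz": 0,"rx": 0,"ry": 0,"rz": 0,"hand": 0.7}
  ]
}}

```text
time: 61.6
tcp_pos: [546.8, 370.4, 160.3]
tool_rot: [-2.45, -1.966, 0.0]
contact_force: [0.1, -0.2, -2.2]
opening: 65.3
gripper_force: 45.0
```

```bash
python3 - <<'E'
from h import *
c,_=load("h1"); P=unproj(c,[(492,90),(466,240)],150); print(P.round(1))
c,im=snap("h2"); t=tool()
B=np.array([598.1,358.3]); a=np.radians(t[1]); d=B-t[0][:2]; print("to bar: tx",d@[np.cos(a),np.sin(a)],"ty",d@[np.sin(a),-np.cos(a)],"z",t[0][2])
E
```

```text
[[615.2 432.6 150. ]
 [600.  366.  150. ]]
h2 tcp [546.7 370.5 160.4] phi 77.52 z [-0.  0. -1.] F [ 0.5 -0.  -2.3] t 61.6
to bar: tx -0.8274260683231756 ty 52.873946866618056 z 160.37674148734845
```

View pics/h2.png

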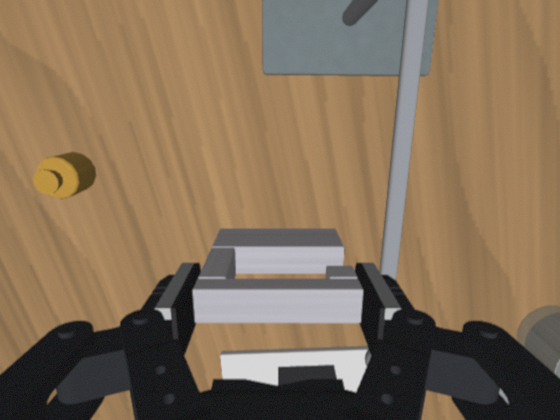

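The bar passes just outside the lip at about col 392, and the gauge's mouth faces it. I'll move on until the bar is under the middle of the beam.

Call:
{"method": "play_rows", "body": {
  "motion": [
    {"tx": 0,"ty": 0.3,"tz": 0,"rx": 0,"ry": 0,"rz": 0,"hand": 0.7},
    {"tx": 0,"ty": 0.2,"tz": 0,"rx": 0,"ry": 0,"rz": 0,"hand": 0.7},
    {"tx": 0,"ty": 0,"tz": 0,"rx": 0,"ry": 0,"rz": 0,"hand": 0.7},
    {"tx": 0,"ty": 0,"tz": 0,"rx": 0,"ry": 0,"rz": 0,"hand": 0.7}
  ]
}}

```text
time: 62.05
tcp_pos: [566.7, 365.9, 160.0]
tool_rot: [-2.45, -1.966, 0.001]
contact_force: [-0.3, -1.0, -1.6]
opening: 64.8
gripper_force: 45.0
```

Call:
{"method": "play_rows", "body": {
  "motion": [
    {"tx": 0,"ty": 0.3,"tz": 0,"rx": 0,"ry": 0,"rz": 0,"hand": 0.7},
    {"tx": 0,"ty": 0.3,"tz": 0,"rx": 0,"ry": 0,"rz": 0,"hand": 0.7},
    {"tx": 0,"ty": 0.2,"tz": 0,"rx": 0,"ry": 0,"rz": 0,"hand": 0.7},
    {"tx": 0,"ty": 0,"tz": 0,"rx": 0,"ry": 0,"rz": 0,"hand": 0.7},
    {"tx": 0,"ty": 0,"tz": 0,"rx": 0,"ry": 0,"rz": 0,"hand": 0.7}
  ]
}}

```text
time: 62.55
tcp_pos: [597.9, 359.0, 159.9]
tool_rot: [-2.45, -1.966, 0.001]
contact_force: [0.2, 0.1, -1.5]
opening: 64.9
gripper_force: 45.0
```

```bash
python3 - <<'E'
from h import *
c,im=snap("h3"); t=tool()
B=np.array([598.1,358.3]); a=np.radians(t[1]); d=B-t[0][:2]; print("to bar: tx",d@[np.cos(a),np.sin(a)],"ty",d@[np.sin(a),-np.cos(a)],"z",t[0][2])
hs=cv2.cvtColor(im,cv2.COLOR_BGR2HSV)
for r in (150,180,200,215,255,262): 
    g=im[r].mean(1); d=np.diff(cv2.GaussianBlur(im.mean(2),(5,1),0)[r]); print(r,[(i,int(d[i])) for i in range(180,380) if abs(d[i])>8 and abs(d[i])==abs(d[i-3:i+4]).max()])
E
```

```text
h3 tcp [597.6 359.1 160.1] phi 77.5 z [-0.  0. -1.] F [ 0.3  0.3 -1.8] t 62.6
to bar: tx -0.7074932341951745 ty 0.6665147737774646 z 160.09213979968735
150 [(269, 10), (285, -12)]
180 [(269, 9), (284, -12)]
200 [(269, 9), (284, -11)]
215 [(269, 8), (284, -12)]
255 [(207, -11), (234, 32), (268, -14), (286, 18), (343, -21)]
262 [(199, 9), (204, -11), (235, 31), (267, -12), (285, 16), (342, -16), (355, -9), (373, 8)]
```

The bar now lies at cols 268–286, in the middle of the pocket. I'll lower onto it.

Call:
{"method": "play_rows", "body": {
  "motion": [
    {"tx": 0,"ty": 0,"tz": 0.15,"rx": 0,"ry": 0,"rz": 0,"hand": 0.7},
    {"tx": 0,"ty": 0,"tz": 0.15,"rx": 0,"ry": 0,"rz": 0,"hand": 0.7},
    {"tx": 0,"ty": 0,"tz": 0.1,"rx": 0,"ry": 0,"rz": 0,"hand": 0.7},
    {"tx": 0,"ty": 0,"tz": 0,"rx": 0,"ry": 0,"rz": 0,"hand": 0.7},
    {"tx": 0,"ty": 0,"tz": 0,"rx": 0,"ry": 0,"rz": 0,"hand": 0.7}
  ]
}}

```text
time: 63.1
tcp_pos: [597.4, 359.1, 144.0]
tool_rot: [-2.45, -1.967, 0.001]
contact_force: [1.1, 0.2, -0.6]
opening: 65.1
gripper_force: 45.0
```

Call:
{"method": "play_rows", "body": {
  "motion": [
    {"tx": 0,"ty": 0,"tz": 0.05,"rx": 0,"ry": 0,"rz": 0,"hand": 0.7},
    {"tx": 0,"ty": 0,"tz": 0,"rx": 0,"ry": 0,"rz": 0,"hand": 0.7},
    {"tx": 0,"ty": 0,"tz": 0,"rx": 0,"ry": 0,"rz": 0,"hand": 0.7}
  ]
}}

```text
time: 63.4
tcp_pos: [597.7, 359.1, 142.4]
tool_rot: [2.45, 1.966, 0.0]
contact_force: [-0.0, -0.1, -1.6]
opening: 65.0
gripper_force: 45.0
```

```bash
python3 -c "
from h import *
print(tool()[0]);favg(6)"
```

```text
[597.66555302 359.12887197 142.37757239]
Favg along row(+y_b) 0.28 across 0.18 z -1.40
```

Call:
{"method": "play_rows", "body": {
  "motion": [
    {"tx": 0,"ty": 0,"tz": 0.05,"rx": 0,"ry": 0,"rz": 0,"hand": 0.7},
    {"tx": 0,"ty": 0,"tz": 0,"rx": 0,"ry": 0,"rz": 0,"hand": 0.7},
    {"tx": 0,"ty": 0,"tz": 0,"rx": 0,"ry": 0,"rz": 0,"hand": 0.7}
  ]
}}

```text
time: 64.0
tcp_pos: [597.8, 359.2, 140.6]
tool_rot: [2.45, 1.966, 0.001]
contact_force: [0.3, 0.6, 0.1]
opening: 64.7
gripper_force: 45.2
```

```bash
python3 -c "
from h import *
print(tool()[0]);favg(6)"
```

```text
[597.77495676 359.17836779 140.63466138]
Favg along row(+y_b) 0.13 across 0.72 z 0.43
```

Call:
{"method": "play_rows", "body": {
  "motion": [
    {"tx": 0,"ty": 0,"tz": 0.05,"rx": 0,"ry": 0,"rz": 0,"hand": 0.7},
    {"tx": 0,"ty": 0,"tz": 0.05,"rx": 0,"ry": 0,"rz": 0,"hand": 0.7},
    {"tx": 0,"ty": 0,"tz": 0,"rx": 0,"ry": 0,"rz": 0,"hand": 0.7},
    {"tx": 0,"ty": 0,"tz": 0,"rx": 0,"ry": 0,"rz": 0,"hand": 0.7},
    {"tx": 0,"ty": 0,"tz": 0,"rx": 0,"ry": 0,"rz": 0,"hand": 0.7}
  ]
}}

```text
time: 64.8
tcp_pos: [597.8, 359.2, 136.9]
tool_rot: [2.45, 1.966, 0.001]
contact_force: [-1.0, 0.2, 4.9]
opening: 64.8
gripper_force: 45.6
```

```bash
python3 -c "
from h import *
print(tool()[0]);favg(10)"
```

```text
[597.76200415 359.20612828 136.89647777]
Favg along row(+y_b) -0.07 across 0.16 z 4.87
```

Call:
{"method": "play_rows", "body": {
  "motion": [
    {"tx": 0,"ty": 0,"tz": -0.05,"rx": 0,"ry": 0,"rz": 0,"hand": 0.7},
    {"tx": 0,"ty": 0,"tz": -0.05,"rx": 0,"ry": 0,"rz": 0,"hand": 0.7},
    {"tx": 0,"ty": 0,"tz": 0,"rx": 0,"ry": 0,"rz": 0,"hand": 0.7},
    {"tx": 0,"ty": 0,"tz": 0,"rx": 0,"ry": 0,"rz": 0,"hand": 0.7}
  ]
}}

```text
time: 65.7
tcp_pos: [597.6, 359.1, 139.6]
tool_rot: [-2.45, -1.966, 0.001]
contact_force: [1.1, 1.1, 1.8]
opening: 65.1
gripper_force: 45.3
```

Call:
{"method": "play_rows", "body": {
  "motion": [
    {"tx": 0,"ty": 0,"tz": 0,"rx": 0,"ry": 0,"rz": 0,"hand": 0.8},
    {"tx": 0,"ty": 0,"tz": 0,"rx": 0,"ry": 0,"rz": 0,"hand": 0.9},
    {"tx": 0,"ty": 0,"tz": 0,"rx": 0,"ry": 0,"rz": 0,"hand": 1},
    {"tx": 0,"ty": 0,"tz": 0,"rx": 0,"ry": 0,"rz": 0,"hand": 1},
    {"tx": 0,"ty": 0,"tz": 0,"rx": 0,"ry": 0,"rz": 0,"hand": 1}
  ]
}}

```text
time: 66.2
tcp_pos: [597.5, 359.1, 140.1]
tool_rot: [-2.45, -1.966, 0.0]
contact_force: [-0.2, -0.0, 0.1]
opening: 85.2
gripper_force: 0.0
```

Call:
{"method": "play_rows", "body": {
  "motion": [
    {"tx": 0,"ty": 0,"tz": -0.3,"rx": 0,"ry": 0,"rz": 0,"hand": 1},
    {"tx": 0,"ty": 0,"tz": -0.5,"rx": 0,"ry": 0,"rz": 0,"hand": 1},
    {"tx": 0,"ty": 0,"tz": -0.9,"rx": 0,"ry": 0,"rz": 0,"hand": 1},
    {"tx": 0,"ty": 0,"tz": -0.9,"rx": 0,"ry": 0,"rz": 0,"hand": 1},
    {"tx": 0,"ty": 0,"tz": -0.9,"rx": 0,"ry": 0,"rz": 0,"hand": 1}
  ]
}}

```text
time: 66.7
tcp_pos: [597.4, 359.0, 282.9]
tool_rot: [2.45, 1.966, 0.002]
contact_force: [0.9, -0.3, -0.6]
opening: 85.2
gripper_force: 0.0
```

Call:
{"method": "play_rows", "body": {
  "motion": [
    {"tx": -0.9,"ty": -0.3,"tz": 0,"rx": 0,"ry": 0,"rz": 0,"hand": 1},
    {"tx": -0.9,"ty": -0.3,"tz": -0.2,"rx": 0,"ry": 0,"rz": 0,"hand": 1},
    {"tx": -0.9,"ty": -0.3,"tz": -0.2,"rx": 0,"ry": 0,"rz": 0,"hand": 1},
    {"tx": 0,"ty": 0,"tz": 0,"rx": 0,"ry": 0,"rz": 0,"hand": 1},
    {"tx": 0,"ty": 0,"tz": 0,"rx": 0,"ry": 0,"rz": 0,"hand": 1}
  ]
}}

```text
time: 67.2
tcp_pos: [539.1, 261.1, 298.3]
tool_rot: [2.45, 1.965, 0.005]
contact_force: [-0.2, 0.1, -0.5]
opening: 85.6
gripper_force: 0.0
```

```bash
python3 - <<'E'
from h import *
c,im=snap("z1"); snap("z1s","scene"); t_,imt=snap("z1t","top")
# gauge on bar: count light low-sat pixels where hung gauge should project
G=proj(c,[[597.8,359.2,164-z] for z in (0,)]); print("gauge top px",G.round())
for r in np.arange(int(G[0,1])-10,int(G[0,1])+11,5):
    d=np.diff(cv2.GaussianBlur(im.mean(2),(5,1),0)[r]); print(r,[(i,int(d[i])) for i in range(5,550) if abs(d[i])>12 and abs(d[i])==abs(d[max(i-3,0):i+4]).max()])
c,im=load("z1s"); m=greymask(im); cs=bot.calibration("scene")
for s,h in ((33,59),(88,53),(143,41)):
    p=F0-(s+2)*YB; px=proj(cs,[p[0],p[1],8+h*.6])[0]; b=blob(m,px); print(px.round(),None if b is None else (int(b.sum()),fit([(cs,b)],p[0],p[1],YAW,h,z0=8)))
E
```

```text
z1 tcp [539.2 261.7 297.3] phi 77.49 z [ 0.001  0.001 -1.   ] F [-0.2 -0.3  0.2] t 67.2
z1s tcp [539.3 262.  296.4] phi 77.52 z [ 0.  0. -1.] F [ 0.5  0.4 -0.2] t 67.3
z1t tcp [539.4 262.2 295.9] phi 77.54 z [-0.  0. -1.] F [ 0.3 -0.   0.1] t 67.3
gauge top px [[327.  50.]]
40 [(108, -14)]
45 [(112, -18), (120, 14), (280, 15), (371, -16)]
50 [(104, 17), (114, -19), (123, 17), (280, 18), (371, -18)]
55 [(100, -17), (104, 16), (115, -20), (125, 18), (280, 17), (371, -17)]
60 [(113, -18), (125, 19), (280, 18), (370, -15)]
[286. 204.] (911, (array([ 5.25855874e+02,  1.36204782e+02, -8.72547595e-02]), np.float64(0.5180042202709142)))
[275. 212.] (911, (array([ 5.17267287e+02,  8.62936785e+01, -9.38299872e-02]), np.float64(0.5002372398834135)))
[264. 222.] None
```

The gauge hangs on the bar, its top beam at cols 280–371. Last, I'll check the row from above.

Call:
{"method": "play_rows", "body": {
  "motion": [
    {"tx": -0.9,"ty": 0.08,"tz": 0,"rx": 0,"ry": 0,"rz": 0,"hand": 1},
    {"tx": -0.9,"ty": 0.08,"tz": 0,"rx": 0,"ry": 0,"rz": 0,"hand": 1},
    {"tx": -0.9,"ty": 0.08,"tz": 0.4,"rx": 0,"ry": 0,"rz": 0,"hand": 1},
    {"tx": -0.9,"ty": 0.08,"tz": 0.4,"rx": 0,"ry": 0,"rz": 0,"hand": 1},
    {"tx": -0.5,"ty": 0.08,"tz": 0.4,"rx": 0,"ry": 0,"rz": -0.52,"hand": 1}
  ]
}}

```text
time: 67.85
tcp_pos: [519.4, 96.4, 247.4]
tool_rot: [2.405, 2.022, -0.001]
contact_force: [0.7, 0.3, -0.5]
opening: 85.0
gripper_force: 0.0
```

Call:
{"method": "play_rows", "body": {
  "motion": [
    {"tx": 0,"ty": 0,"tz": 0,"rx": 0,"ry": 0,"rz": 0,"hand": 1},
    {"tx": 0,"ty": 0,"tz": 0,"rx": 0,"ry": 0,"rz": 0,"hand": 1},
    {"tx": 0,"ty": 0,"tz": 0,"rx": 0,"ry": 0,"rz": 0,"hand": 1}
  ]
}}

```text
time: 68.15
tcp_pos: [519.8, 99.1, 248.9]
tool_rot: [-2.404, -2.022, -0.001]
contact_force: [-0.3, -1.2, -0.1]
opening: 85.6
gripper_force: 0.0
```

```bash
python3 - <<'E'
from h import *
c,im=snap("z2"); m=greymask(im,58,165)
for s,h in ((-10,50),(37,59),(92,53),(147,41)):
    p=F0-(s+1.5)*YB; px=proj(c,[p[0],p[1],8+h])[0]; b=blob(m,px)
    if b is None: print(s,px,"none"); continue
    if s>0: v,e=fit([(c,b)],p[0],p[1],YAW,h,z0=8)
    else: v,e=fit([(c,b)],p[0],p[1],YAW,h,56,20,8)
    print(s,px.round(),b.sum(),"row",np.round(brow(v),1),"yaw rel",np.degrees(v[2]-YAW).round(2),round(e,3))
x0=int(proj(c,[np.r_[F0-60*YB,60]])[0,0]); rows_(im,xs=(x0-12,x0+12),a=5); print(x0); cols("z3",range(60,290,20))
E
```

```text
z2 tcp [519.7  99.1 249.1] phi 80.17 z [ 0.001  0.    -1.   ] F [-0.  -0.5 -0.3] t 68.2
-10 [278.  88.] 1580 row [-0.7 -6.4] yaw rel -0.98 0.956
37 [278. 142.] 2958 row [-0.2 37.7] yaw rel -0.11 0.978
92 [278. 199.] 2899 row [-0.1 92.9] yaw rel -0.81 0.982
147 [277.89038502 247.56094872] none
265 [(65, 29), (78, -26), (101, 28), (116, -41), (163, 32), (169, -42), (178, 16), (217, 26), (240, -45), (253, 17), (287, 30), (330, -26), (373, 27)]
289 [(65, 29), (78, -27), (102, 28), (116, -43), (163, 31), (169, -42), (178, 18), (218, 27), (330, -24)]
277
z3 tcp [519.7  99.1 249.1] phi 80.18 z [ 0.001  0.    -1.   ] F [-0.8  0.8  0.3] t 68.2
60 []
80 [(193, 23), (245, -22), (308, 23), (360, -25)]
100 [(195, 25), (245, -23), (308, 25), (358, -22)]
120 [(196, 25), (246, -23), (308, 27), (357, -27)]
140 [(197, 23), (246, -28), (308, 27), (356, -25)]
160 [(198, 23), (247, -25), (308, 28), (354, -22)]
180 [(199, 21), (248, -25), (307, 26), (353, -25)]
200 [(201, 22), (248, -25), (306, 21), (352, -24)]
220 [(202, 29), (350, -23)]
240 [(203, 27), (228, -13), (276, 12), (349, -24)]
260 [(204, 27), (223, -27), (276, 22), (348, -21)]
280 [(156, -13), (171, 25), (205, 25), (224, -26), (276, 22), (346, -23), (383, -26), (397, 12)]
```

Prism4 has been knocked aside, to about cols 223–276, rows 253–287, since it was set. I'll fetch the gauge back, reset that gap with it and hang it again.

Call:
{"method": "play_rows", "body": {
  "motion": [
    {"tx": 0.96,"ty": 0.116,"tz": -0.12,"rx": 0,"ry": 0,"rz": 0,"hand": 1},
    {"tx": 0.96,"ty": 0.116,"tz": -0.12,"rx": 0,"ry": 0,"rz": 0,"hand": 1},
    {"tx": 0.96,"ty": 0.116,"tz": -0.12,"rx": 0,"ry": 0,"rz": 0,"hand": 1},
    {"tx": 0.96,"ty": 0.116,"tz": -0.12,"rx": 0,"ry": 0,"rz": 0,"hand": 1},
    {"tx": 0.96,"ty": 0.116,"tz": -0.12,"rx": 0,"ry": 0,"rz": 0,"hand": 1}
  ]
}}

```text
time: 68.75
tcp_pos: [575.2, 285.7, 273.0]
tool_rot: [2.403, 2.023, 0.002]
contact_force: [0.3, 0.2, -0.1]
opening: 85.3
gripper_force: 0.0
```

Call:
{"method": "play_rows", "body": {
  "motion": [
    {"tx": 0.96,"ty": 0.116,"tz": -0.12,"rx": 0,"ry": 0,"rz": 0,"hand": 1},
    {"tx": 0.96,"ty": 0.116,"tz": -0.12,"rx": 0,"ry": 0,"rz": 0.53,"hand": 1},
    {"tx": 0,"ty": 0,"tz": 0,"rx": 0,"ry": 0,"rz": 0,"hand": 1},
    {"tx": 0,"ty": 0,"tz": 0.9,"rx": 0,"ry": 0,"rz": 0,"hand": 1},
    {"tx": 0,"ty": 0,"tz": 0.6,"rx": 0,"ry": 0,"rz": 0,"hand": 1}
  ]
}}

```text
time: 69.25
tcp_pos: [597.2, 358.1, 220.7]
tool_rot: [2.449, 1.967, 0.0]
contact_force: [-0.2, -0.2, -1.2]
opening: 85.4
gripper_force: 0.0
```

Call:
{"method": "play_rows", "body": {
  "motion": [
    {"tx": 0,"ty": 0,"tz": 0,"rx": 0,"ry": 0,"rz": 0,"hand": 1},
    {"tx": 0,"ty": 0,"tz": 0,"rx": 0,"ry": 0,"rz": 0,"hand": 1},
    {"tx": 0,"ty": 0,"tz": 0,"rx": 0,"ry": 0,"rz": 0,"hand": 1}
  ]
}}

```text
time: 69.55
tcp_pos: [597.9, 357.4, 224.8]
tool_rot: [2.45, 1.965, 0.006]
contact_force: [-0.8, -0.8, 0.8]
opening: 85.2
gripper_force: 0.0
```

```bash
cat >> h.py <<'E'
def todelta(x,y,z):
    t=tool(); a=np.radians(t[1]); d=np.array([x,y])-t[0][:2]; tx,ty,tz=d@[np.cos(a),np.sin(a)],d@[np.sin(a),-np.cos(a)],t[0][2]-z
    print("to: mm %.1f %.1f %.1f shares %.3f %.3f %.3f"%(tx,ty,tz,tx/40,ty/40,tz/40),"phi %.2f"%t[1],t[0].round(1))
E
python3 - <<'E'
from h import *
todelta(597.5,359.1,140); c,im=snap("u1"); rows_(im,xs=(250,300),a=150)
for r in (200,215,225,235):
    d=np.diff(cv2.GaussianBlur(im.mean(2),(5,1),0)[r]); print(r,[(i,int(d[i])) for i in range(180,380) if abs(d[i])>8 and abs(d[i])==abs(d[i-3:i+4]).max()])
print(proj(c,[[597.5,359.1,164]]).round(1))
E
```

```text
to: mm 1.6 -0.7 84.8 shares 0.040 -0.018 2.120 phi 77.46 [597.9 357.4 224.8]
u1 tcp [598.  357.4 225. ] phi 77.45 z [ 0.004  0.002 -1.   ] F [-0.7 -0.4  0.9] t 69.6
250 [(190, -11), (198, 24), (211, -17), (216, 32), (239, -20), (313, 38), (326, -49), (353, 23), (370, -22), (379, -11)]
300 [(190, -9), (199, 31), (213, -30), (217, 33), (240, -20), (311, 38)]
200 [(249, 26), (269, -13), (283, 13), (324, -11)]
215 []
225 [(221, 18), (329, -21)]
235 [(222, 20), (328, -19)]
[[275.2 225.5]]
```

Call:
{"method": "play_rows", "body": {
  "motion": [
    {"tx": 0.03,"ty": -0.015,"tz": 0.7,"rx": 0,"ry": 0,"rz": 0,"hand": 1},
    {"tx": 0,"ty": 0,"tz": 0.7,"rx": 0,"ry": 0,"rz": 0,"hand": 1},
    {"tx": 0,"ty": 0,"tz": 0.5,"rx": 0,"ry": 0,"rz": 0,"hand": 1},
    {"tx": 0,"ty": 0,"tz": 0.22,"rx": 0,"ry": 0,"rz": 0,"hand": 1},
    {"tx": 0,"ty": 0,"tz": 0,"rx": 0,"ry": 0,"rz": 0,"hand": 1}
  ]
}}

```text
time: 70.1
tcp_pos: [597.0, 358.3, 136.8]
tool_rot: [-2.451, -1.965, 0.001]
contact_force: [-0.3, -0.7, 0.4]
opening: 85.6
gripper_force: 0.0
```

Call:
{"method": "play_rows", "body": {
  "motion": [
    {"tx": 0,"ty": 0,"tz": 0,"rx": 0,"ry": 0,"rz": 0,"hand": 1},
    {"tx": 0,"ty": 0,"tz": 0,"rx": 0,"ry": 0,"rz": 0,"hand": 1}
  ]
}}

```text
time: 70.3
tcp_pos: [597.9, 358.8, 139.6]
tool_rot: [2.45, 1.965, 0.006]
contact_force: [-0.6, 0.3, 0.5]
opening: 85.4
gripper_force: 0.0
```

Call:
{"method": "play_rows", "body": {
  "motion": [
    {"tx": 0,"ty": 0,"tz": 0,"rx": 0,"ry": 0,"rz": 0,"hand": 0.7},
    {"tx": 0,"ty": 0,"tz": 0,"rx": 0,"ry": 0,"rz": 0,"hand": 0.7},
    {"tx": 0,"ty": 0,"tz": 0,"rx": 0,"ry": 0,"rz": 0,"hand": 0.7},
    {"tx": 0,"ty": 0,"tz": 0,"rx": 0,"ry": 0,"rz": 0,"hand": 0.7},
    {"tx": 0,"ty": 0,"tz": 0,"rx": 0,"ry": 0,"rz": 0,"hand": 0.7}
  ]
}}

```text
time: 70.8
tcp_pos: [597.4, 358.6, 137.6]
tool_rot: [2.451, 1.965, 0.002]
contact_force: [0.8, 0.1, 2.2]
opening: 65.0
gripper_force: 46.1
```

Call:
{"method": "play_rows", "body": {
  "motion": [
    {"tx": 0,"ty": 0,"tz": -0.2,"rx": 0,"ry": 0,"rz": 0,"hand": 0.7},
    {"tx": 0,"ty": 0,"tz": -0.3,"rx": 0,"ry": 0,"rz": 0,"hand": 0.7},
    {"tx": 0,"ty": 0,"tz": 0,"rx": 0,"ry": 0,"rz": 0,"hand": 0.7},
    {"tx": 0,"ty": 0,"tz": 0,"rx": 0,"ry": 0,"rz": 0,"hand": 0.7}
  ]
}}

```text
time: 71.2
tcp_pos: [597.3, 358.5, 157.8]
tool_rot: [2.451, 1.965, 0.001]
contact_force: [0.0, 0.9, -1.5]
opening: 65.6
gripper_force: 45.8
```

```bash
python3 - <<'E'
from h import *
todelta(509.4,376,168); c,im=snap("u2"); rows_(im,xs=(250,300),a=200)
for r in (255,300):
    d=np.diff(cv2.GaussianBlur(im.mean(2),(5,1),0)[r]); print(r,[(i,int(d[i])) for i in range(180,380) if abs(d[i])>8 and abs(d[i])==abs(d[i-3:i+4]).max()])
E
```

```text
to: mm -2.0 -89.6 -10.2 shares -0.050 -2.240 -0.256 phi 77.45 [597.3 358.5 157.8]
u2 tcp [597.1 358.4 157.1] phi 77.45 z [-0. -0. -1.] F [ 0.2  0.1 -2. ] t 71.2
250 [(227, -10), (245, 32), (273, -18), (278, -11), (288, 30), (323, -18), (352, 37), (366, -48)]
300 [(228, -12), (246, 30), (274, -19), (279, -11), (290, 32), (324, -19), (350, 37)]
255 [(210, -10), (239, 31), (268, -14), (287, 20), (349, -22)]
300 [(192, 48), (363, -47)]
```

Call:
{"method": "play_rows", "body": {
  "motion": [
    {"tx": -0.05,"ty": -0.4,"tz": 0,"rx": 0,"ry": 0,"rz": 0,"hand": 0.7},
    {"tx": 0,"ty": -0.6,"tz": 0,"rx": 0,"ry": 0,"rz": 0,"hand": 0.7},
    {"tx": 0,"ty": -0.6,"tz": 0,"rx": 0,"ry": 0,"rz": 0,"hand": 0.7},
    {"tx": 0,"ty": -0.64,"tz": 0,"rx": 0,"ry": 0,"rz": 0,"hand": 0.7},
    {"tx": 0,"ty": 0,"tz": -0.25,"rx": 0,"ry": 0,"rz": -0.53,"hand": 0.7}
  ]
}}

```text
time: 71.75
tcp_pos: [505.6, 376.4, 164.7]
tool_rot: [-2.4, -2.024, 0.008]
contact_force: [-0.5, 0.6, -0.7]
opening: 65.5
gripper_force: 45.8
```

Call:
{"method": "play_rows", "body": {
  "motion": [
    {"tx": -0.98,"ty": 0.18,"tz": 0,"rx": 0,"ry": 0,"rz": 0,"hand": 0.7},
    {"tx": -0.98,"ty": 0.18,"tz": 0,"rx": 0,"ry": 0,"rz": 0,"hand": 0.7},
    {"tx": -0.98,"ty": 0.18,"tz": 0,"rx": 0,"ry": 0,"rz": 0,"hand": 0.7},
    {"tx": -0.98,"ty": 0.18,"tz": 0,"rx": 0,"ry": 0,"rz": 0,"hand": 0.7},
    {"tx": -0.98,"ty": 0.18,"tz": 0,"rx": 0,"ry": 0,"rz": 0,"hand": 0.7}
  ]
}}

```text
time: 72.25
tcp_pos: [510.5, 175.1, 166.5]
tool_rot: [-2.404, -2.022, 0.001]
contact_force: [0.7, -0.6, -1.2]
opening: 65.4
gripper_force: 45.8
```

Call:
{"method": "play_rows", "body": {
  "motion": [
    {"tx": -0.98,"ty": 0.18,"tz": 0,"rx": 0,"ry": 0,"rz": 0,"hand": 0.7},
    {"tx": -0.98,"ty": 0.18,"tz": 0,"rx": 0,"ry": 0,"rz": 0,"hand": 0.7},
    {"tx": -0.98,"ty": 0.18,"tz": 0,"rx": 0,"ry": 0,"rz": 0,"hand": 0.7},
    {"tx": 0,"ty": 0,"tz": 0,"rx": 0,"ry": 0,"rz": 0,"hand": 0.7},
    {"tx": 0,"ty": 0,"tz": 0,"rx": 0,"ry": 0,"rz": 0,"hand": 0.7}
  ]
}}

```text
time: 72.75
tcp_pos: [511.9, 56.4, 166.7]
tool_rot: [-2.406, -2.018, 0.0]
contact_force: [0.0, 0.7, -1.9]
opening: 65.3
gripper_force: 45.8
```

```bash
python3 - <<'E'
from h import *
delta(-.4,123.5,64); c,im=cols("u3",(60,100,140,180,200,220)); rows_(im,a=5)
E
```

```text
need mm tx -3.6 ty 1.0 tz 102.7 | shares -0.09 0.03 2.57 phi 79.98 F [ 0.   0.7 -1.9] open 65.3 row [ -1.4 119.9] z 166.7
u3 tcp [511.9  57.3 166.8] phi 80.07 z [-0.001  0.001 -1.   ] F [ 0.1  0.4 -1.4] t 72.8
60 [(169, 21), (233, -26), (322, 29), (384, -25)]
100 [(173, 24), (235, -29), (321, 27), (381, -27)]
140 [(176, 25), (240, -32), (317, 29), (378, -24)]
180 [(179, 24), (239, -26), (317, 22), (375, -22)]
200 [(181, 27), (373, -26)]
220 [(182, 25), (371, -23)]
250 [(30, -22), (42, 49), (54, -29), (118, 27), (134, -45), (140, 16), (196, 26), (227, -34), (245, 28), (273, -17), (288, 26), (322, 10), (343, -28), (379, -28)]
300 [(30, -22), (42, 50), (53, -27), (118, 30), (134, -46), (140, 19), (196, 26), (228, -34), (247, 26), (274, 9), (279, -36), (290, 28), (324, 9), (343, -25)]
```

Call:
{"method": "play_rows", "body": {
  "motion": [
    {"tx": -0.09,"ty": 0.01,"tz": 0,"rx": 0,"ry": 0,"rz": -0.35,"hand": 0.7},
    {"tx": 0,"ty": 0,"tz": 0.8,"rx": 0,"ry": 0,"rz": 0,"hand": 0.7},
    {"tx": 0,"ty": 0,"tz": 0.8,"rx": 0,"ry": 0,"rz": 0,"hand": 0.7},
    {"tx": 0,"ty": 0,"tz": 0.6,"rx": 0,"ry": 0,"rz": 0,"hand": 0.7},
    {"tx": 0,"ty": 0,"tz": 0.37,"rx": 0,"ry": 0,"rz": 0,"hand": 0.7}
  ]
}}

```text
time: 73.3
tcp_pos: [510.6, 54.9, 61.5]
tool_rot: [-2.369, -2.059, 0.004]
contact_force: [-0.1, 0.7, -0.9]
opening: 65.0
gripper_force: 45.8
```

Call:
{"method": "play_rows", "body": {
  "motion": [
    {"tx": 0,"ty": 0,"tz": 0,"rx": 0,"ry": 0,"rz": 0,"hand": 0.7},
    {"tx": 0,"ty": 0,"tz": 0,"rx": 0,"ry": 0,"rz": 0,"hand": 0.7},
    {"tx": 0,"ty": 0,"tz": 0,"rx": 0,"ry": 0,"rz": 0,"hand": 0.7}
  ]
}}

```text
time: 73.6
tcp_pos: [512.9, 53.8, 66.2]
tool_rot: [2.372, 2.057, 0.004]
contact_force: [0.1, -0.1, -1.8]
opening: 65.1
gripper_force: 45.8
```

```bash
python3 - <<'E'
from h import *
delta(-.4,118,58); c,im=snap("u4"); rows_(im,xs=(230,250,300,320),a=5,b=330); favg(4)
E
```

```text
need mm tx 4.3 ty -0.3 tz 8.2 | shares 0.11 -0.01 0.21 phi 81.88 F [ 0.1 -0.1 -1.8] open 65.1 row [1.000e-01 1.222e+02] z 66.2
u4 tcp [513.   53.7  66.3] phi 81.87 z [ 0.003  0.    -1.   ] F [-0.5  0.3 -1.4] t 73.7
230 [(10, -29), (123, 33), (145, -45), (159, 18), (288, 27), (322, -19)]
250 [(5, 49), (10, -28), (124, 31), (145, -45), (159, 16), (247, 20), (273, 10), (278, -36), (289, 25), (323, -19)]
300 [(7, 48), (12, -30), (126, 30), (147, -41), (161, 18), (248, 20), (274, 9), (279, -34), (290, 26), (324, 9)]
320 [(8, 44), (13, -29), (126, 34), (147, -43), (161, 16), (249, 19), (274, 9), (280, -37), (291, 26)]
Favg along row(+y_b) 0.12 across 0.19 z -1.27
```

Call:
{"method": "play_rows", "body": {
  "motion": [
    {"tx": 0,"ty": -0.01,"tz": 0.14,"rx": 0,"ry": 0,"rz": 0,"hand": 0.7},
    {"tx": 0,"ty": 0,"tz": 0.1,"rx": 0,"ry": 0,"rz": 0,"hand": 0.7},
    {"tx": 0.04,"ty": 0,"tz": 0,"rx": 0,"ry": 0,"rz": 0,"hand": 0.7},
    {"tx": 0.03,"ty": 0,"tz": 0,"rx": 0,"ry": 0,"rz": 0,"hand": 0.7},
    {"tx": 0,"ty": 0,"tz": 0,"rx": 0,"ry": 0,"rz": 0,"hand": 0.7}
  ]
}}

```text
time: 74.35
tcp_pos: [512.1, 55.7, 56.2]
tool_rot: [2.373, 2.057, -0.0]
contact_force: [-2.9, -3.4, 8.2]
opening: 65.2
gripper_force: 46.2
```

```bash
python3 - <<'E'
from h import *
delta(-.4,118,56); favg(6)
E
```

```text
need mm tx 2.6 ty 0.8 tz 0.2 | shares 0.06 0.02 0.01 phi 81.84 F [-2.9 -3.4  8.2] open 65.2 row [ -1.1 120.6] z 56.2Traceback (most recent call last):
  File "<stdin>", line 2, in <module>
  File "h.py", line 68, in favg
    for i in range(n): bot.camera("top"); F.append(bot.observe()["contact_force"])
                       ~~~~~~~~~~^^^^^^^
ValueError: 200 camera calls are used up
```

Call:
{"method": "play_rows", "body": {
  "motion": [
    {"tx": 0.02,"ty": 0,"tz": 0,"rx": 0,"ry": 0,"rz": 0,"hand": 0.7},
    {"tx": 0,"ty": 0,"tz": 0,"rx": 0,"ry": 0,"rz": 0,"hand": 0.7},
    {"tx": 0,"ty": 0,"tz": 0,"rx": 0,"ry": 0,"rz": 0,"hand": 0.7}
  ]
}}

```text
time: 74.7
tcp_pos: [512.2, 56.1, 56.2]
tool_rot: [2.372, 2.056, -0.001]
contact_force: [-3.0, -3.6, 9.2]
opening: 65.4
gripper_force: 46.2
```

```bash
python3 - <<'E'
from h import *
delta(-.4,118,56); favg(6)
E
```

```text
need mm tx 2.1 ty 0.7 tz 0.2 | shares 0.05 0.02 0.01 phi 81.83 F [-3.  -3.6  9.2] open 65.4 row [ -1.1 120.1] z 56.2Traceback (most recent call last):
  File "<stdin>", line 2, in <module>
  File "h.py", line 68, in favg
    for i in range(n): bot.camera("top"); F.append(bot.observe()["contact_force"])
                       ~~~~~~~~~~^^^^^^^
ValueError: 200 camera calls are used up
```

Call:
{"method": "play_rows", "body": {
  "motion": [
    {"tx": 0,"ty": 0.01,"tz": -0.09,"rx": 0,"ry": 0,"rz": 0,"hand": 0.7},
    {"tx": 0,"ty": 0,"tz": 0,"rx": 0,"ry": 0,"rz": 0,"hand": 0.7},
    {"tx": 0,"ty": 0,"tz": 0,"rx": 0,"ry": 0,"rz": 0,"hand": 0.7}
  ]
}}

```text
time: 75.0
tcp_pos: [512.2, 57.1, 57.8]
tool_rot: [-2.373, -2.058, 0.0]
contact_force: [0.2, 0.5, -1.7]
opening: 65.1
gripper_force: 45.8
```

Call:
{"method": "play_rows", "body": {
  "motion": [
    {"tx": 0.02,"ty": 0,"tz": 0,"rx": 0,"ry": 0,"rz": 0,"hand": 0.7},
    {"tx": 0,"ty": 0,"tz": 0,"rx": 0,"ry": 0,"rz": 0,"hand": 0.7},
    {"tx": 0,"ty": 0,"tz": 0,"rx": 0,"ry": 0,"rz": 0,"hand": 0.7}
  ]
}}

```text
time: 75.3
tcp_pos: [512.3, 57.9, 57.9]
tool_rot: [-2.373, -2.058, 0.001]
contact_force: [-0.6, -0.7, -1.0]
opening: 65.4
gripper_force: 45.8
```

```bash
python3 - <<'E'
from h import *
delta(-.4,118,56)
c,im=load("z2"); m=greymask(im,58,165)
b=blob(m,(250,268)); print(b.sum())
best=None
for gx,gs in ((-28,165),(-28,175)):
    p=F0+gx*XB-gs*YB; v,e=fit([(c,b)],p[0],p[1],YAW,41,z0=8); print(v.round(2),round(e,3),"row",np.round(brow(v),1),"yawrel",np.degrees(v[2]-YAW).round(1))
ys,xs=np.where(b); print(xs.min(),xs.max(),ys.min(),ys.max())
# calibrated: same fit for p1,p2 gave s 37.7,92.9 (true 35,90)
for col in (230,240,250,260,270):
    g=cv2.GaussianBlur(im.mean(2),(1,3),0)[:,col]; d=np.diff(g); print(col,[(int(i),int(d[i])) for i in range(225,310) if abs(d[i])>8 and abs(d[i])==abs(d[i-3:i+4]).max()])
E
```

```text
need mm tx 0.4 ty 0.9 tz 1.9 | shares 0.01 0.02 0.05 phi 81.86 F [-0.6 -0.7 -1. ] open 65.4 row [ -1.3 118.4] z 57.9
2576
[ 4.7546e+02  5.8100e+00 -1.7000e-01] 0.984 row [-28.6 176. ] yawrel 0.0
[ 4.7545e+02  5.8300e+00 -1.7000e-01] 0.984 row [-28.7 176. ] yawrel 0.0
224 277 240 288
230 [(240, -44), (253, 19), (287, 29)]
240 [(240, -46), (253, 19), (287, 27)]
250 [(240, -46), (253, 19), (287, 29)]
260 [(240, -45), (253, 18), (287, 29)]
270 [(240, -45), (253, 19), (287, 28)]
```

Call:
{"method": "play_rows", "body": {
  "motion": [
    {"tx": 0.012,"ty": 0.02,"tz": 0,"rx": 0,"ry": 0,"rz": 0,"hand": 0.7},
    {"tx": 0,"ty": 0,"tz": 0,"rx": 0,"ry": 0,"rz": 0,"hand": 0.7},
    {"tx": 0,"ty": 0,"tz": 0,"rx": 0,"ry": 0,"rz": 0,"hand": 0.7}
  ]
}}

```text
time: 75.6
tcp_pos: [513.3, 58.2, 58.2]
tool_rot: [-2.374, -2.058, 0.0]
contact_force: [-0.8, -0.2, -1.4]
opening: 65.3
gripper_force: 45.8
```

Call:
{"method": "play_rows", "body": {
  "motion": [
    {"tx": 0.012,"ty": 0,"tz": 0,"rx": 0,"ry": 0,"rz": 0,"hand": 0.7},
    {"tx": 0,"ty": 0,"tz": 0,"rx": 0,"ry": 0,"rz": 0,"hand": 0.7},
    {"tx": 0,"ty": 0,"tz": 0,"rx": 0,"ry": 0,"rz": 0,"hand": 0.7}
  ]
}}

```text
time: 75.9
tcp_pos: [513.5, 58.6, 58.3]
tool_rot: [2.374, 2.058, 0.0]
contact_force: [0.3, -0.9, -1.5]
opening: 65.3
gripper_force: 45.8
```

Call:
{"method": "play_rows", "body": {
  "motion": [
    {"tx": 0,"ty": 0,"tz": 0,"rx": 0,"ry": 0,"rz": 0,"hand": 0.7}
  ]
}}

```text
time: 76.0
tcp_pos: [513.4, 58.7, 58.3]
tool_rot: [2.374, 2.058, 0.0]
contact_force: [0.4, -0.8, -2.3]
opening: 64.8
gripper_force: 45.8
```

```bash
python3 -c "
from h import *
delta(-.4,118,56)"
```

```text
need mm tx -0.6 ty -0.2 tz 2.3 | shares -0.01 -0.00 0.06 phi 81.85 F [ 0.4 -0.8 -2.3] open 64.8 row [ -0.3 117.4] z 58.3
```

Call:
{"method": "play_rows", "body": {
  "motion": [
    {"tx": 0,"ty": 0,"tz": 0.045,"rx": 0,"ry": 0,"rz": 0,"hand": 0.7},
    {"tx": 0,"ty": 0,"tz": 0,"rx": 0,"ry": 0,"rz": 0,"hand": 0.7},
    {"tx": 0,"ty": 0,"tz": 0,"rx": 0,"ry": 0,"rz": 0,"hand": 1},
    {"tx": 0,"ty": 0,"tz": 0,"rx": 0,"ry": 0,"rz": 0,"hand": 1},
    {"tx": 0,"ty": 0,"tz": 0,"rx": 0,"ry": 0,"rz": 0,"hand": 1}
  ]
}}

```text
time: 76.5
tcp_pos: [513.5, 58.8, 56.7]
tool_rot: [2.374, 2.058, 0.001]
contact_force: [0.0, 0.8, -0.4]
opening: 84.9
gripper_force: 0.0
```

Call:
{"method": "play_rows", "body": {
  "motion": [
    {"tx": 0,"ty": 0,"tz": -0.6,"rx": 0,"ry": 0,"rz": 0,"hand": 1},
    {"tx": 0,"ty": 0,"tz": -0.9,"rx": 0,"ry": 0,"rz": 0,"hand": 1},
    {"tx": 0,"ty": 0,"tz": -0.9,"rx": 0,"ry": 0,"rz": 0.34,"hand": 1},
    {"tx": -0.72,"ty": -0.36,"tz": 0,"rx": 0,"ry": 0,"rz": 0,"hand": 1},
    {"tx": -0.72,"ty": -0.36,"tz": 0,"rx": 0,"ry": 0,"rz": 0,"hand": 1}
  ]
}}

```text
time: 77.0
tcp_pos: [475.6, 6.7, 154.4]
tool_rot: [2.4, 2.023, 0.004]
contact_force: [-0.5, -0.4, -0.1]
opening: 85.7
gripper_force: 0.0
```

Call:
{"method": "play_rows", "body": {
  "motion": [
    {"tx": 0,"ty": 0,"tz": 0.9,"rx": 0,"ry": 0,"rz": 0,"hand": 1},
    {"tx": 0,"ty": 0,"tz": 0.8,"rx": 0,"ry": 0,"rz": 0,"hand": 1},
    {"tx": 0,"ty": 0,"tz": 0,"rx": 0,"ry": 0,"rz": 0,"hand": 1},
    {"tx": 0,"ty": 0,"tz": 0,"rx": 0,"ry": 0,"rz": 0,"hand": 1},
    {"tx": 0,"ty": 0,"tz": 0,"rx": 0,"ry": 0,"rz": 0,"hand": 1}
  ]
}}

```text
time: 77.5
tcp_pos: [476.3, 6.9, 86.7]
tool_rot: [2.402, 2.022, 0.003]
contact_force: [0.2, 0.2, 0.7]
opening: 85.7
gripper_force: 0.0
```

```bash
python3 -c "
from h import *
delta(-29.2,174.5,25)"
```

```text
need mm tx 0.2 ty -1.2 tz 61.7 | shares 0.01 -0.03 1.54 phi 80.17 F [0.2 0.2 0.7] open 85.7 row [-28.  174.7] z 86.7
```

Call:
{"method": "play_rows", "body": {
  "motion": [
    {"tx": 0,"ty": -0.03,"tz": 0.6,"rx": 0,"ry": 0,"rz": 0,"hand": 1},
    {"tx": 0,"ty": 0,"tz": 0.6,"rx": 0,"ry": 0,"rz": 0,"hand": 1},
    {"tx": 0,"ty": 0,"tz": 0.33,"rx": 0,"ry": 0,"rz": 0,"hand": 1},
    {"tx": 0,"ty": 0,"tz": 0,"rx": 0,"ry": 0,"rz": 0,"hand": 1},
    {"tx": 0,"ty": 0,"tz": 0,"rx": 0,"ry": 0,"rz": 0,"hand": 1}
  ]
}}

```text
time: 78.0
tcp_pos: [474.8, 7.1, 24.6]
tool_rot: [2.403, 2.022, 0.002]
contact_force: [0.3, -0.5, -0.1]
opening: 85.5
gripper_force: 0.0
```

Call:
{"method": "play_rows", "body": {
  "motion": [
    {"tx": 0,"ty": 0,"tz": 0,"rx": 0,"ry": 0,"rz": 0,"hand": 0.55},
    {"tx": 0,"ty": 0,"tz": 0,"rx": 0,"ry": 0,"rz": 0,"hand": 0.55},
    {"tx": 0,"ty": 0,"tz": 0,"rx": 0,"ry": 0,"rz": 0,"hand": 0.55},
    {"tx": 0,"ty": 0,"tz": 0,"rx": 0,"ry": 0,"rz": 0,"hand": 0.55},
    {"tx": 0,"ty": 0,"tz": 0,"rx": 0,"ry": 0,"rz": 0,"hand": 0.55}
  ]
}}

```text
time: 78.5
tcp_pos: [474.9, 7.0, 24.8]
tool_rot: [2.403, 2.021, 0.003]
contact_force: [0.0, 0.2, 6.2]
opening: 55.3
gripper_force: 44.3
```

Call:
{"method": "play_rows", "body": {
  "motion": [
    {"tx": 0,"ty": 0,"tz": -0.2,"rx": 0,"ry": 0,"rz": 0,"hand": 0.55},
    {"tx": 0.1,"ty": 0.36,"tz": 0,"rx": 0,"ry": 0,"rz": 0,"hand": 0.55},
    {"tx": 0.2,"ty": 0.36,"tz": 0,"rx": 0,"ry": 0,"rz": 0,"hand": 0.55},
    {"tx": 0,"ty": 0,"tz": 0,"rx": 0,"ry": 0,"rz": 0,"hand": 0.55},
    {"tx": 0,"ty": 0,"tz": 0,"rx": 0,"ry": 0,"rz": 0,"hand": 0.55}
  ]
}}

```text
time: 79.0
tcp_pos: [503.8, 14.0, 30.9]
tool_rot: [-2.403, -2.022, 0.002]
contact_force: [0.1, 0.2, -2.4]
opening: 55.3
gripper_force: 43.5
```

```bash
python3 -c "
from h import *
delta(-0.6,147,26)"
```

```text
need mm tx 16.1 ty 1.5 tz 4.9 | shares 0.40 0.04 0.12 phi 80.17 F [ 0.1  0.2 -2.4] open 55.3 row [ -2.1 163.1] z 30.9
```

Call:
{"method": "play_rows", "body": {
  "motion": [
    {"tx": 0,"ty": 0.03,"tz": 0.11,"rx": 0,"ry": 0,"rz": 0,"hand": 0.55},
    {"tx": 0.15,"ty": 0,"tz": 0,"rx": 0,"ry": 0,"rz": 0,"hand": 0.55},
    {"tx": 0.15,"ty": 0,"tz": 0,"rx": 0,"ry": 0,"rz": 0,"hand": 0.55},
    {"tx": 0.05,"ty": 0,"tz": 0,"rx": 0,"ry": 0,"rz": 0,"hand": 0.55},
    {"tx": 0,"ty": 0,"tz": 0,"rx": 0,"ry": 0,"rz": 0,"hand": 0.55}
  ]
}}

```text
time: 79.5
tcp_pos: [508.0, 28.0, 27.0]
tool_rot: [2.403, 2.023, 0.0]
contact_force: [-0.2, -0.4, -2.2]
opening: 55.2
gripper_force: 43.5
```

Call:
{"method": "play_rows", "body": {
  "motion": [
    {"tx": 0,"ty": 0,"tz": 0,"rx": 0,"ry": 0,"rz": 0,"hand": 0.55},
    {"tx": 0,"ty": 0,"tz": 0,"rx": 0,"ry": 0,"rz": 0,"hand": 0.55}
  ]
}}

```text
time: 79.7
tcp_pos: [508.0, 27.5, 27.0]
tool_rot: [2.404, 2.022, 0.0]
contact_force: [-0.0, -0.4, -1.9]
opening: 55.4
gripper_force: 43.5
```

Call:
{"method": "play_rows", "body": {
  "motion": [
    {"tx": 0.015,"ty": 0,"tz": 0,"rx": 0,"ry": 0,"rz": 0,"hand": 0.55},
    {"tx": 0,"ty": 0,"tz": 0,"rx": 0,"ry": 0,"rz": 0,"hand": 0.55},
    {"tx": 0,"ty": 0,"tz": 0,"rx": 0,"ry": 0,"rz": 0,"hand": 0.55}
  ]
}}

```text
time: 80.0
tcp_pos: [508.1, 28.1, 26.9]
tool_rot: [2.404, 2.022, -0.0]
contact_force: [0.4, 1.3, -1.7]
opening: 54.8
gripper_force: 43.5
```

```bash
python3 -c "
from h import *
delta(-0.6,147,26)"
```

```text
need mm tx 1.5 ty -0.3 tz 0.9 | shares 0.04 -0.01 0.02 phi 80.15 F [ 0.4  1.3 -1.7] open 54.8 row [ -0.3 148.5] z 26.9
```

Call:
{"method": "play_rows", "body": {
  "motion": [
    {"tx": 0.02,"ty": 0,"tz": 0.01,"rx": 0,"ry": 0,"rz": 0,"hand": 0.55},
    {"tx": 0,"ty": 0,"tz": 0,"rx": 0,"ry": 0,"rz": 0,"hand": 0.55},
    {"tx": 0,"ty": 0,"tz": 0,"rx": 0,"ry": 0,"rz": 0,"hand": 0.55}
  ]
}}

```text
time: 80.3
tcp_pos: [508.2, 28.9, 26.4]
tool_rot: [-2.404, -2.023, 0.0]
contact_force: [-0.1, 0.1, -2.0]
opening: 55.2
gripper_force: 43.5
```

Call:
{"method": "play_rows", "body": {
  "motion": [
    {"tx": 0.015,"ty": 0,"tz": 0,"rx": 0,"ry": 0,"rz": 0,"hand": 0.55},
    {"tx": 0,"ty": 0,"tz": 0,"rx": 0,"ry": 0,"rz": 0,"hand": 0.55},
    {"tx": 0,"ty": 0,"tz": 0,"rx": 0,"ry": 0,"rz": 0,"hand": 0.55}
  ]
}}

```text
time: 80.6
tcp_pos: [508.3, 29.5, 26.5]
tool_rot: [-2.404, -2.023, 0.0]
contact_force: [0.2, -0.8, -1.2]
opening: 55.5
gripper_force: 43.5
```

Call:
{"method": "play_rows", "body": {
  "motion": [
    {"tx": 0,"ty": 0,"tz": 0,"rx": 0,"ry": 0,"rz": 0,"hand": 0.55}
  ]
}}

```text
time: 80.7
tcp_pos: [508.3, 29.5, 26.5]
tool_rot: [2.404, 2.023, -0.0]
contact_force: [-1.2, -0.6, -1.5]
opening: 55.1
gripper_force: 43.5
```

Call:
{"method": "play_rows", "body": {
  "motion": [
    {"tx": 0.012,"ty": 0,"tz": 0,"rx": 0,"ry": 0,"rz": 0,"hand": 0.55},
    {"tx": 0,"ty": 0,"tz": 0,"rx": 0,"ry": 0,"rz": 0,"hand": 0.55},
    {"tx": 0,"ty": 0,"tz": 0,"rx": 0,"ry": 0,"rz": 0,"hand": 0.55}
  ]
}}

```text
time: 81.0
tcp_pos: [508.3, 29.8, 26.5]
tool_rot: [2.404, 2.022, -0.001]
contact_force: [-1.1, -1.3, -1.3]
opening: 55.6
gripper_force: 43.5
```

Call:
{"method": "play_rows", "body": {
  "motion": [
    {"tx": 0,"ty": 0,"tz": 0,"rx": 0,"ry": 0,"rz": 0,"hand": 0.55}
  ]
}}

```text
time: 81.1
tcp_pos: [508.3, 29.9, 26.5]
tool_rot: [2.404, 2.023, -0.0]
contact_force: [-0.7, -1.3, -1.2]
opening: 55.0
gripper_force: 43.5
```

```bash
python3 -c "
from h import *
delta(-0.6,147,26)"
```

```text
need mm tx -0.3 ty -0.2 tz 0.5 | shares -0.01 -0.01 0.01 phi 80.15 F [-0.7 -1.3 -1.2] open 55.0 row [ -0.4 146.7] z 26.5
```

Call:
{"method": "play_rows", "body": {
  "motion": [
    {"tx": 0.012,"ty": 0,"tz": 0,"rx": 0,"ry": 0,"rz": 0,"hand": 0.55},
    {"tx": 0,"ty": 0,"tz": 0,"rx": 0,"ry": 0,"rz": 0,"hand": 0.55},
    {"tx": 0,"ty": 0,"tz": 0,"rx": 0,"ry": 0,"rz": 0,"hand": 0.55}
  ]
}}

```text
time: 81.4
tcp_pos: [508.4, 30.5, 26.5]
tool_rot: [-2.404, -2.023, 0.0]
contact_force: [-0.9, -1.4, -2.0]
opening: 55.3
gripper_force: 43.5
```

Call:
{"method": "play_rows", "body": {
  "motion": [
    {"tx": 0,"ty": 0,"tz": 0.04,"rx": 0,"ry": 0,"rz": 0,"hand": 0.55},
    {"tx": 0,"ty": 0,"tz": 0,"rx": 0,"ry": 0,"rz": 0,"hand": 0.55},
    {"tx": 0,"ty": 0,"tz": 0,"rx": 0,"ry": 0,"rz": 0,"hand": 1},
    {"tx": 0,"ty": 0,"tz": 0,"rx": 0,"ry": 0,"rz": 0,"hand": 1},
    {"tx": 0,"ty": 0,"tz": 0,"rx": 0,"ry": 0,"rz": 0,"hand": 1}
  ]
}}

```text
time: 81.9
tcp_pos: [508.8, 30.7, 25.2]
tool_rot: [2.404, 2.023, 0.001]
contact_force: [0.1, 0.3, 0.9]
opening: 85.3
gripper_force: 0.0
```

Call:
{"method": "play_rows", "body": {
  "motion": [
    {"tx": 0,"ty": 0,"tz": -0.9,"rx": 0,"ry": 0,"rz": 0,"hand": 1},
    {"tx": 0,"ty": 0,"tz": -0.9,"rx": 0,"ry": 0,"rz": 0,"hand": 1},
    {"tx": 0,"ty": 0,"tz": -0.8,"rx": 0,"ry": 0,"rz": 0,"hand": 1},
    {"tx": 0.72,"ty": 0,"tz": 0,"rx": 0,"ry": 0,"rz": 0,"hand": 1},
    {"tx": 0,"ty": 0,"tz": 0,"rx": 0,"ry": 0,"rz": 0,"hand": 1}
  ]
}}

```text
time: 82.4
tcp_pos: [514.5, 61.0, 130.8]
tool_rot: [2.401, 2.024, 0.006]
contact_force: [0.0, -0.5, -0.3]
opening: 85.4
gripper_force: 0.0
```

Call:
{"method": "play_rows", "body": {
  "motion": [
    {"tx": 0,"ty": 0,"tz": 0,"rx": 0,"ry": 0,"rz": 0,"hand": 1},
    {"tx": 0,"ty": 0,"tz": 0,"rx": 0,"ry": 0,"rz": 0,"hand": 1},
    {"tx": 0,"ty": 0,"tz": 0,"rx": 0,"ry": 0,"rz": 0,"hand": 1}
  ]
}}

```text
time: 82.7
tcp_pos: [513.1, 58.3, 128.1]
tool_rot: [-2.404, -2.022, 0.002]
contact_force: [-0.8, -0.1, -0.5]
opening: 85.3
gripper_force: 0.0
```

```bash
python3 -c "
from h import *
delta(-0.4,117.4,56)"
```

```text
need mm tx 0.4 ty 0.2 tz 72.1 | shares 0.01 0.00 1.80 phi 80.12 F [-0.8 -0.1 -0.5] open 85.3 row [ -0.6 117.8] z 128.1
```

Call:
{"method": "play_rows", "body": {
  "motion": [
    {"tx": 0.015,"ty": 0,"tz": 0.6,"rx": 0,"ry": 0,"rz": 0,"hand": 1},
    {"tx": 0,"ty": 0,"tz": 0.6,"rx": 0,"ry": 0,"rz": 0,"hand": 1},
    {"tx": 0,"ty": 0,"tz": 0.44,"rx": 0,"ry": 0,"rz": 0,"hand": 1},
    {"tx": 0,"ty": 0,"tz": 0.2,"rx": 0,"ry": 0,"rz": 0,"hand": 1},
    {"tx": 0,"ty": 0,"tz": 0,"rx": 0,"ry": 0,"rz": 0,"hand": 1}
  ]
}}

```text
time: 83.2
tcp_pos: [512.6, 59.0, 53.8]
tool_rot: [-2.403, -2.021, 0.004]
contact_force: [0.0, 0.2, -1.0]
opening: 85.5
gripper_force: 0.0
```

Call:
{"method": "play_rows", "body": {
  "motion": [
    {"tx": 0,"ty": -0.015,"tz": 0,"rx": 0,"ry": 0,"rz": 0,"hand": 1},
    {"tx": 0,"ty": 0,"tz": 0,"rx": 0,"ry": 0,"rz": 0,"hand": 1},
    {"tx": 0,"ty": 0,"tz": 0,"rx": 0,"ry": 0,"rz": 0,"hand": 1}
  ]
}}

```text
time: 83.5
tcp_pos: [513.6, 59.5, 56.5]
tool_rot: [2.403, 2.022, 0.003]
contact_force: [-1.1, -0.0, -0.8]
opening: 85.4
gripper_force: 0.0
```

Call:
{"method": "play_rows", "body": {
  "motion": [
    {"tx": 0,"ty": 0,"tz": 0,"rx": 0,"ry": 0,"rz": 0,"hand": 0.7},
    {"tx": 0,"ty": 0,"tz": 0,"rx": 0,"ry": 0,"rz": 0,"hand": 0.7},
    {"tx": 0,"ty": 0,"tz": 0,"rx": 0,"ry": 0,"rz": 0,"hand": 0.7},
    {"tx": 0,"ty": 0,"tz": 0,"rx": 0,"ry": 0,"rz": 0,"hand": 0.7},
    {"tx": 0,"ty": 0,"tz": 0,"rx": 0,"ry": 0,"rz": 0,"hand": 0.7}
  ]
}}

```text
time: 84.0
tcp_pos: [513.7, 59.5, 56.5]
tool_rot: [2.403, 2.022, 0.003]
contact_force: [0.7, -0.5, 5.8]
opening: 64.9
gripper_force: 45.8
```

Call:
{"method": "play_rows", "body": {
  "motion": [
    {"tx": 0,"ty": 0,"tz": -0.1,"rx": 0,"ry": 0,"rz": 0,"hand": 0.7},
    {"tx": 0,"ty": 0,"tz": -0.2,"rx": 0,"ry": 0,"rz": 0,"hand": 0.7},
    {"tx": 0,"ty": 0,"tz": -0.3,"rx": 0,"ry": 0,"rz": 0,"hand": 0.7},
    {"tx": 0,"ty": 0,"tz": -0.5,"rx": 0,"ry": 0,"rz": 0,"hand": 0.7},
    {"tx": 0,"ty": 0,"tz": -0.9,"rx": 0,"ry": 0,"rz": 0,"hand": 0.7}
  ]
}}

```text
time: 84.5
tcp_pos: [511.3, 59.4, 133.8]
tool_rot: [-2.401, -2.021, 0.007]
contact_force: [0.2, -1.1, -1.5]
opening: 64.9
gripper_force: 45.1
```

Call:
{"method": "play_rows", "body": {
  "motion": [
    {"tx": 0,"ty": 0,"tz": -0.8,"rx": 0,"ry": 0,"rz": 0,"hand": 0.7},
    {"tx": 0,"ty": 0,"tz": 0,"rx": 0,"ry": 0,"rz": 0,"hand": 0.7},
    {"tx": 0,"ty": 0,"tz": 0,"rx": 0,"ry": 0,"rz": 0,"hand": 0.7}
  ]
}}

```text
time: 84.8
tcp_pos: [513.4, 59.5, 168.6]
tool_rot: [2.403, 2.022, 0.003]
contact_force: [0.1, -0.5, -1.8]
opening: 64.9
gripper_force: 45.2
```

```bash
python3 -c "
from h import *
todelta(509.4,376,167)"
```

```text
to: mm 311.1 -58.0 1.6 shares 7.778 -1.451 0.040 phi 80.15 [513.4  59.5 168.6]
```

Call:
{"method": "play_rows", "body": {
  "motion": [
    {"tx": 0.97,"ty": -0.18,"tz": 0,"rx": 0,"ry": 0,"rz": 0,"hand": 0.7},
    {"tx": 0.97,"ty": -0.18,"tz": 0,"rx": 0,"ry": 0,"rz": 0,"hand": 0.7},
    {"tx": 0.97,"ty": -0.18,"tz": 0,"rx": 0,"ry": 0,"rz": 0,"hand": 0.7},
    {"tx": 0.97,"ty": -0.18,"tz": 0,"rx": 0,"ry": 0,"rz": 0,"hand": 0.7},
    {"tx": 0.97,"ty": -0.18,"tz": 0,"rx": 0,"ry": 0,"rz": 0,"hand": 0.7}
  ]
}}

```text
time: 85.3
tcp_pos: [509.6, 258.0, 165.2]
tool_rot: [-2.403, -2.022, 0.005]
contact_force: [1.2, -0.3, -1.3]
opening: 65.0
gripper_force: 45.2
```

Call:
{"method": "play_rows", "body": {
  "motion": [
    {"tx": 0.97,"ty": -0.18,"tz": 0,"rx": 0,"ry": 0,"rz": 0,"hand": 0.7},
    {"tx": 0.97,"ty": -0.18,"tz": 0,"rx": 0,"ry": 0,"rz": 0,"hand": 0.7},
    {"tx": 0.97,"ty": -0.18,"tz": 0,"rx": 0,"ry": 0,"rz": 0.53,"hand": 0.7},
    {"tx": 0,"ty": 0,"tz": 0,"rx": 0,"ry": 0,"rz": 0,"hand": 0.7},
    {"tx": 0,"ty": 0,"tz": 0.2,"rx": 0,"ry": 0,"rz": 0,"hand": 0.7}
  ]
}}

```text
time: 85.8
tcp_pos: [508.8, 375.7, 158.0]
tool_rot: [2.448, 1.969, -0.003]
contact_force: [0.4, -0.2, -1.3]
opening: 64.8
gripper_force: 45.2
```

Call:
{"method": "play_rows", "body": {
  "motion": [
    {"tx": 0,"ty": 0,"tz": 0,"rx": 0,"ry": 0,"rz": 0,"hand": 0.7},
    {"tx": 0,"ty": 0,"tz": 0,"rx": 0,"ry": 0,"rz": 0,"hand": 0.7}
  ]
}}

```text
time: 86.0
tcp_pos: [509.2, 373.8, 158.3]
tool_rot: [2.451, 1.965, -0.003]
contact_force: [0.1, -0.5, -1.6]
opening: 65.0
gripper_force: 45.2
```

```bash
python3 -c "
from h import *
todelta(597.7,359.1,160.5)"
```

```text
to: mm 5.0 89.6 -2.2 shares 0.124 2.239 -0.056 phi 77.43 [509.2 373.8 158.3]
```

Call:
{"method": "play_rows", "body": {
  "motion": [
    {"tx": 0.1,"ty": 0,"tz": -0.05,"rx": 0,"ry": 0,"rz": 0,"hand": 0.7},
    {"tx": 0,"ty": 0.35,"tz": 0,"rx": 0,"ry": 0,"rz": 0,"hand": 0.7},
    {"tx": 0,"ty": 0.35,"tz": 0,"rx": 0,"ry": 0,"rz": 0,"hand": 0.7},
    {"tx": 0,"ty": 0.3,"tz": 0,"rx": 0,"ry": 0,"rz": 0,"hand": 0.7},
    {"tx": 0,"ty": 0,"tz": 0,"rx": 0,"ry": 0,"rz": 0,"hand": 0.7}
  ]
}}

```text
time: 86.5
tcp_pos: [551.2, 369.3, 160.7]
tool_rot: [2.452, 1.963, -0.001]
contact_force: [0.4, 0.1, -2.3]
opening: 64.7
gripper_force: 45.2
```

Call:
{"method": "play_rows", "body": {
  "motion": [
    {"tx": 0,"ty": 0.3,"tz": 0,"rx": 0,"ry": 0,"rz": 0,"hand": 0.7},
    {"tx": 0,"ty": 0.3,"tz": 0,"rx": 0,"ry": 0,"rz": 0,"hand": 0.7},
    {"tx": 0,"ty": 0,"tz": 0,"rx": 0,"ry": 0,"rz": 0,"hand": 0.7}
  ]
}}

```text
time: 86.8
tcp_pos: [574.1, 364.5, 160.8]
tool_rot: [2.451, 1.965, -0.0]
contact_force: [-0.7, 0.9, -1.7]
opening: 64.7
gripper_force: 45.2
```

Call:
{"method": "play_rows", "body": {
  "motion": [
    {"tx": 0,"ty": 0.3,"tz": 0,"rx": 0,"ry": 0,"rz": 0,"hand": 0.7},
    {"tx": 0,"ty": 0.3,"tz": 0,"rx": 0,"ry": 0,"rz": 0,"hand": 0.7},
    {"tx": 0,"ty": 0.04,"tz": 0,"rx": 0,"ry": 0,"rz": 0,"hand": 0.7},
    {"tx": 0,"ty": 0,"tz": 0,"rx": 0,"ry": 0,"rz": 0,"hand": 0.7},
    {"tx": 0,"ty": 0,"tz": 0,"rx": 0,"ry": 0,"rz": 0,"hand": 0.7}
  ]
}}

```text
time: 87.3
tcp_pos: [597.5, 359.8, 161.2]
tool_rot: [-2.45, -1.966, 0.0]
contact_force: [0.0, 0.4, -1.8]
opening: 64.8
gripper_force: 45.2
```

```bash
python3 -c "
from h import *
todelta(597.7,359.1,142)"
```

```text
to: mm -0.6 0.4 19.2 shares -0.016 0.009 0.480 phi 77.51 [597.5 359.8 161.2]
```

Call:
{"method": "play_rows", "body": {
  "motion": [
    {"tx": 0,"ty": 0,"tz": 0.2,"rx": 0,"ry": 0,"rz": 0,"hand": 0.7},
    {"tx": 0,"ty": 0,"tz": 0.18,"rx": 0,"ry": 0,"rz": 0,"hand": 0.7},
    {"tx": 0,"ty": 0,"tz": 0.1,"rx": 0,"ry": 0,"rz": 0,"hand": 0.7},
    {"tx": 0,"ty": 0,"tz": 0,"rx": 0,"ry": 0,"rz": 0,"hand": 0.7},
    {"tx": 0,"ty": 0,"tz": 0,"rx": 0,"ry": 0,"rz": 0,"hand": 0.7}
  ]
}}

```text
time: 87.8
tcp_pos: [597.4, 359.8, 142.2]
tool_rot: [-2.45, -1.967, 0.0]
contact_force: [-0.6, -0.7, -0.3]
opening: 64.7
gripper_force: 45.3
```

Call:
{"method": "play_rows", "body": {
  "motion": [
    {"tx": 0,"ty": 0,"tz": 0.05,"rx": 0,"ry": 0,"rz": 0,"hand": 0.7},
    {"tx": 0,"ty": 0,"tz": 0.05,"rx": 0,"ry": 0,"rz": 0,"hand": 0.7},
    {"tx": 0,"ty": 0,"tz": 0,"rx": 0,"ry": 0,"rz": 0,"hand": 0.7},
    {"tx": 0,"ty": 0,"tz": 0,"rx": 0,"ry": 0,"rz": 0,"hand": 0.7},
    {"tx": 0,"ty": 0,"tz": 0,"rx": 0,"ry": 0,"rz": 0,"hand": 0.7}
  ]
}}

```text
time: 88.3
tcp_pos: [597.8, 359.8, 138.7]
tool_rot: [2.45, 1.966, 0.001]
contact_force: [-0.9, 0.1, 3.4]
opening: 64.6
gripper_force: 45.6
```

Call:
{"method": "play_rows", "body": {
  "motion": [
    {"tx": 0,"ty": 0,"tz": 0.025,"rx": 0,"ry": 0,"rz": 0,"hand": 0.7},
    {"tx": 0,"ty": 0,"tz": 0,"rx": 0,"ry": 0,"rz": 0,"hand": 0.7},
    {"tx": 0,"ty": 0,"tz": 0,"rx": 0,"ry": 0,"rz": 0,"hand": 0.7},
    {"tx": 0,"ty": 0,"tz": 0,"rx": 0,"ry": 0,"rz": 0,"hand": 0.7},
    {"tx": 0,"ty": 0,"tz": 0,"rx": 0,"ry": 0,"rz": 0,"hand": 0.7}
  ]
}}

```text
time: 88.8
tcp_pos: [597.7, 359.8, 137.3]
tool_rot: [2.45, 1.967, 0.001]
contact_force: [-0.7, -0.2, 4.4]
opening: 65.0
gripper_force: 45.7
```

The bar takes the tug at about 5 N. I'll ease off, let go and withdraw.

Call:
{"method": "play_rows", "body": {
  "motion": [
    {"tx": 0,"ty": 0,"tz": 0.012,"rx": 0,"ry": 0,"rz": 0,"hand": 0.7},
    {"tx": 0,"ty": 0,"tz": 0,"rx": 0,"ry": 0,"rz": 0,"hand": 0.7},
    {"tx": 0,"ty": 0,"tz": 0,"rx": 0,"ry": 0,"rz": 0,"hand": 0.7},
    {"tx": 0,"ty": 0,"tz": 0,"rx": 0,"ry": 0,"rz": 0,"hand": 0.7}
  ]
}}

```text
time: 89.2
tcp_pos: [597.7, 359.8, 136.9]
tool_rot: [2.45, 1.966, 0.001]
contact_force: [-1.1, -0.4, 4.5]
opening: 64.8
gripper_force: 45.8
```

Call:
{"method": "play_rows", "body": {
  "motion": [
    {"tx": 0,"ty": 0,"tz": -0.06,"rx": 0,"ry": 0,"rz": 0,"hand": 0.7},
    {"tx": 0,"ty": 0,"tz": -0.05,"rx": 0,"ry": 0,"rz": 0,"hand": 0.7},
    {"tx": 0,"ty": 0,"tz": 0,"rx": 0,"ry": 0,"rz": 0,"hand": 0.7},
    {"tx": 0,"ty": 0,"tz": 0,"rx": 0,"ry": 0,"rz": 0,"hand": 0.7}
  ]
}}

```text
time: 89.6
tcp_pos: [597.6, 359.7, 140.4]
tool_rot: [-2.45, -1.966, 0.001]
contact_force: [0.9, 1.7, 1.2]
opening: 64.7
gripper_force: 45.4
```

Call:
{"method": "play_rows", "body": {
  "motion": [
    {"tx": 0,"ty": 0,"tz": 0,"rx": 0,"ry": 0,"rz": 0,"hand": 0.8},
    {"tx": 0,"ty": 0,"tz": 0,"rx": 0,"ry": 0,"rz": 0,"hand": 0.9},
    {"tx": 0,"ty": 0,"tz": 0,"rx": 0,"ry": 0,"rz": 0,"hand": 1},
    {"tx": 0,"ty": 0,"tz": 0,"rx": 0,"ry": 0,"rz": 0,"hand": 1},
    {"tx": 0,"ty": 0,"tz": 0,"rx": 0,"ry": 0,"rz": 0,"hand": 1}
  ]
}}

```text
time: 90.1
tcp_pos: [597.6, 359.7, 140.9]
tool_rot: [-2.45, -1.966, 0.0]
contact_force: [-0.0, -0.8, -0.5]
opening: 85.8
gripper_force: 0.0
```

Call:
{"method": "play_rows", "body": {
  "motion": [
    {"tx": 0,"ty": 0,"tz": -0.3,"rx": 0,"ry": 0,"rz": 0,"hand": 1},
    {"tx": 0,"ty": 0,"tz": -0.5,"rx": 0,"ry": 0,"rz": 0,"hand": 1},
    {"tx": 0,"ty": 0,"tz": -0.9,"rx": 0,"ry": 0,"rz": 0,"hand": 1},
    {"tx": 0,"ty": 0,"tz": -0.9,"rx": 0,"ry": 0,"rz": 0,"hand": 1},
    {"tx": 0,"ty": 0,"tz": -0.9,"rx": 0,"ry": 0,"rz": 0,"hand": 1}
  ]
}}

```text
time: 90.6
tcp_pos: [597.3, 359.6, 283.7]
tool_rot: [2.45, 1.966, 0.002]
contact_force: [0.4, -0.2, 0.4]
opening: 86.0
gripper_force: 0.0
```

Call:
{"method": "play_rows", "body": {
  "motion": [
    {"tx": 0,"ty": 0,"tz": 0,"rx": 0,"ry": 0,"rz": 0,"hand": 1},
    {"tx": 0,"ty": 0,"tz": 0,"rx": 0,"ry": 0,"rz": 0,"hand": 1},
    {"tx": 0,"ty": 0,"tz": 0,"rx": 0,"ry": 0,"rz": 0,"hand": 1},
    {"tx": 0,"ty": 0,"tz": 0,"rx": 0,"ry": 0,"rz": 0,"hand": 1},
    {"tx": 0,"ty": 0,"tz": 0,"rx": 0,"ry": 0,"rz": 0,"hand": 1}
  ]
}}

```text
time: 91.1
tcp_pos: [597.3, 359.6, 279.3]
tool_rot: [-2.45, -1.966, 0.004]
contact_force: [-0.1, 0.1, 0.1]
opening: 85.6
gripper_force: 0.0
```

```bash
python3 -c "
from workcell import bot
print(bot.finish_job())"
```

```text
the job is handed in; nothing more can be done
None
```

The job is handed in: the three prisms present (59, 53 and 41 mm) are in a row, each gap set with the gauge, and the gauge is re-hung on the bar after a tug of about 5 N. The 41 mm prism was knocked aside after its first placing, so I reset its gap with the gauge. Its final position was checked by contact force only, as the 200 camera calls had run out.

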